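# Gauge and pack a stone hold-down

### The job

Get the relief panel's strap clamp ready for carving: clear the stone offcuts from the bed into the grey rubble tray, then slide the gauge leaves, flat on the bed, one after another under the strap's free heel, thinnest first, until one stops at the heel and will not go in. Slide the packing piece of the same thickness as the thickest leaf that did go in lengthwise and square under the middle of the heel, about 40 mm deep and flat on the bed, and push the star nut round clockwise by its spokes to its stop so that the strap grips the packing. All leaves end up standing in their tray again; leave the other tools and pebbles where they lie.

Things in the scene. Friction and masses are not known exactly. Their poses are not given: they have to be found in the camera images.
- bed: Steel T-slot clamping bed fixed on the bench, 200 (x) x 420 (y) mm, top 25 mm above the bench. Origin: centre of its underside. A stone panel lies on it from y +69 to +191 mm. A steel strap (45 wide, 160 long, 14 mm thick) lies along y over x = 0, its toe on the panel, its free heel end at y -60 mm in the air above the bare bed; gap under the heel unknown, 7 to 17 mm.
- mouth (a point): Mouth of the gap: point on the bed's top surface right below the middle of the heel's end edge, at bed (0, -60, 25) mm. Axes parallel to the bed's: +y points into the gap under the strap, z up. The heel's underside is flat and level; 77 mm in from the edge stands the 16 mm stud.
- stud (a point): Point on the bed's top surface on the axis of the strap's upright stud, at bed (0, 25, 25) mm, axes parallel to the bed's. The star nut turns about the vertical through it. Its spokes lie level, their centre line at the gap height + 52 mm above this point (59 to 69 mm); the strap's top lies at the gap height + 14 mm.
- wheel (a joint): Star nut's angle (rad): 5 spokes 10 mm thick, 72 deg apart, ball ends 61 mm from the axis; hub 32 mm wide, top 10 mm above the spokes' centre. Grows turning clockwise from above (tightening): starts 0 to 0.2, stop at 3.0. Spoke i points at i*72 deg - q, anticlockwise from bed +x. 0.2 to 0.35 N m, stays put. Brings the heel down only 2.2 mm per rad, 6.5 mm in all.
- strap (a joint): Elastic lift (rad) of the strap: 0 while nothing presses up under its heel, 0.0067 for each mm by which the packing holds the heel up against the tightened nut. The heel presses with about 9 N plus 2 N per mm.
- gauge_tray: Low wooden tray for the gauge leaves, outside 200 x 150 x 16 mm high, walls and floor 6 mm, standing fixed on the bench. Origin at the centre of its underside, x along the 200 mm side. The four leaves stand in it side by side in any order, handles towards -y.
- rubble_tray: Grey open tray for stone waste, fixed, outside 150 (x) x 210 (y) x 50 mm high, walls and floor 5 mm. Origin at the centre of its underside.
- leaf6: Gauge leaf 6 mm thick: flat steel blade 107 x 24 x 6 mm lying level on its flat side, square-ended, with an upright wooden handle block (22 mm along the blade, 20 mm across, top 60 mm above the blade's underside) near its rear end. Origin on the blade's underside below the middle of the handle; x points along the blade to its tip, which is 95 mm from the origin (rear end at -12 mm); z up.
- leaf10: Gauge leaf 10 mm thick: flat steel blade 107 x 24 x 10 mm lying level on its flat side, square-ended, with an upright wooden handle block (22 mm along the blade, 20 mm across, top 60 mm above the blade's underside) near its rear end. Origin on the blade's underside below the middle of the handle; x points along the blade to its tip, which is 95 mm from the origin (rear end at -12 mm); z up.
- leaf14: Gauge leaf 14 mm thick: flat steel blade 107 x 24 x 14 mm lying level on its flat side, square-ended, with an upright wooden handle block (22 mm along the blade, 20 mm across, top 60 mm above the blade's underside) near its rear end. Origin on the blade's underside below the middle of the handle; x points along the blade to its tip, which is 95 mm from the origin (rear end at -12 mm); z up.
- leaf18: Gauge leaf 18 mm thick: flat steel blade 107 x 24 x 18 mm lying level on its flat side, square-ended, with an upright wooden handle block (22 mm along the blade, 20 mm across, top 60 mm above the blade's underside) near its rear end. Origin on the blade's underside below the middle of the handle; x points along the blade to its tip, which is 95 mm from the origin (rear end at -12 mm); z up.
- pack6: Steel packing piece 110 x 35 mm, 6 mm thick, lying flat on the bench. Origin at the centre of its underside, x along its 110 mm length, z up; either end may go first.
- pack10: Steel packing piece 110 x 35 mm, 10 mm thick, lying flat on the bench. Origin at the centre of its underside, x along its 110 mm length, z up; either end may go first.
- pack14: Steel packing piece 110 x 35 mm, 14 mm thick, lying flat on the bench. Origin at the centre of its underside, x along its 110 mm length, z up; either end may go first.
- pack18: Steel packing piece 110 x 35 mm, 18 mm thick, lying flat on the bench. Origin at the centre of its underside, x along its 110 mm length, z up; either end may go first.
- offcut1: Small rough stone offcut on the bed (may be absent), about 42 x 28 x 24 mm. Origin at the centre of its underside, x along its length.
- offcut2: Small rough stone offcut on the bed (may be absent), about 42 x 28 x 24 mm. Origin at the centre of its underside, x along its length.
- offcut3: Small rough stone offcut on the bed (may be absent), about 42 x 28 x 24 mm. Origin at the centre of its underside, x along its length.
- offcut4: Small rough stone offcut on the bed (may be absent), about 42 x 28 x 24 mm. Origin at the centre of its underside, x along its length.
- chisel: Steel chisel, 200 mm long, lying on the near right of the bench; to be left alone.
- brush: Bench brush lying on the left; to be left alone.
- pebble1: Grey pebble, 60 mm across, 35 mm high, right of the gauge tray's near corner; to be left alone.
- pebble2: Small grey pebble, 46 mm across, 26 mm high, on the bench right of the packing pieces, in front of the gauge tray; to be left alone.

How it is judged:
On the way, in this order (a step that is already met when the one before it is completed fails the run):
1. the thinnest (6 mm) leaf is slid under the heel, its tip at least 20 mm in (y of leaf6 in the frame of mouth between -0.076 and -0.03 m and x of leaf6 in the frame of mouth between -0.02 and 0.02 m and z of leaf6 in the frame of mouth below 0.008 m and angle between the x axis of leaf6 and the y axis of mouth, either way round below 0.2 rad), for 0.1 s.
2. the 10 mm leaf has been tried: it is at least 20 mm under the heel, or its tip has stopped at the heel's edge (((y of leaf10 in the frame of mouth between -0.076 and -0.03 m and x of leaf10 in the frame of mouth between -0.02 and 0.02 m and z of leaf10 in the frame of mouth below 0.008 m and angle between the x axis of leaf10 and the y axis of mouth, either way round below 0.2 rad) or (y of leaf10 in the frame of mouth between -0.098 and -0.086 m and x of leaf10 in the frame of mouth between -0.02 and 0.02 m and z of leaf10 in the frame of mouth below 0.008 m and angle between the x axis of leaf10 and the y axis of mouth, either way round below 0.2 rad and linear speed of leaf10 below 0.02 m/s))), for 0.1 s.
3. a thicker leaf (14 or 18 mm) has stopped with its tip at the heel's edge; or, if the 10 mm leaf had stopped there already, the 6 mm packing is in place (((y of leaf14 in the frame of mouth between -0.098 and -0.086 m and x of leaf14 in the frame of mouth between -0.02 and 0.02 m and z of leaf14 in the frame of mouth below 0.008 m and angle between the x axis of leaf14 and the y axis of mouth, either way round below 0.2 rad and linear speed of leaf14 below 0.02 m/s) or (y of leaf18 in the frame of mouth between -0.098 and -0.086 m and x of leaf18 in the frame of mouth between -0.02 and 0.02 m and z of leaf18 in the frame of mouth below 0.008 m and angle between the x axis of leaf18 and the y axis of mouth, either way round below 0.2 rad and linear speed of leaf18 below 0.02 m/s) or (y of pack6 in the frame of mouth between -0.034 and 0.02 m and x of pack6 in the frame of mouth between -0.015 and 0.015 m and z of pack6 in the frame of mouth below 0.003 m and angle between the x axis of pack6 and the y axis of mouth, either way round below 0.2 rad))), for 0.2 s.
4. the star nut is turned home and the strap grips a packing piece under its heel (value of joint wheel above 2.8 rad and value of joint strap above 0.01 rad and ((y of pack6 in the frame of mouth between -0.034 and 0.02 m and x of pack6 in the frame of mouth between -0.015 and 0.015 m and z of pack6 in the frame of mouth below 0.003 m and angle between the x axis of pack6 and the y axis of mouth, either way round below 0.2 rad) or (y of pack10 in the frame of mouth between -0.034 and 0.02 m and x of pack10 in the frame of mouth between -0.015 and 0.015 m and z of pack10 in the frame of mouth below 0.003 m and angle between the x axis of pack10 and the y axis of mouth, either way round below 0.2 rad) or (y of pack14 in the frame of mouth between -0.034 and 0.02 m and x of pack14 in the frame of mouth between -0.015 and 0.015 m and z of pack14 in the frame of mouth below 0.003 m and angle between the x axis of pack14 and the y axis of mouth, either way round below 0.2 rad))), for 0.2 s.
At the end, for the whole second after the job is handed in: Nut past 2.8 rad; a packing piece flat under the heel, 21 mm or more deep, within 15 mm of its middle and 0.2 rad of square, lifting the strap by 0.010 rad or more (only the right thickness does); all leaves upright in their tray; every offcut in the rubble tray; all at rest (all of step 4 and x of leaf6 in the frame of gauge_tray between -0.094 and 0.094 m and y of leaf6 in the frame of gauge_tray between -0.068 and 0.068 m and z of each of leaf6, leaf10, leaf14, leaf18 in the frame of gauge_tray below 0.012 m and angle between each of leaf6, leaf10, leaf14, leaf18's own z axis and vertical below 0.15 rad and linear speed of each of leaf6, leaf10, leaf14, leaf18, offcut1, offcut2, offcut3, offcut4 below 0.02 m/s and x of leaf10 in the frame of gauge_tray between -0.094 and 0.094 m and y of leaf10 in the frame of gauge_tray between -0.068 and 0.068 m and x of leaf14 in the frame of gauge_tray between -0.094 and 0.094 m and y of leaf14 in the frame of gauge_tray between -0.068 and 0.068 m and x of leaf18 in the frame of gauge_tray between -0.094 and 0.094 m and y of leaf18 in the frame of gauge_tray between -0.068 and 0.068 m and x of offcut1 in the frame of rubble_tray between -0.072 and 0.072 m and y of offcut1 in the frame of rubble_tray between -0.102 and 0.102 m and z of each of offcut1, offcut2, offcut3, offcut4 in the frame of rubble_tray below 0.05 m and x of offcut2 in the frame of rubble_tray between -0.072 and 0.072 m and y of offcut2 in the frame of rubble_tray between -0.102 and 0.102 m and x of offcut3 in the frame of rubble_tray between -0.072 and 0.072 m and y of offcut3 in the frame of rubble_tray between -0.102 and 0.102 m and x of offcut4 in the frame of rubble_tray between -0.072 and 0.072 m and y of offcut4 in the frame of rubble_tray between -0.102 and 0.102 m); the robot touches nothing.
It fails at once if a bystander (chisel, brush or pebble) is moved by more than 40 mm (distance of any of chisel, brush, pebble1, pebble2 from where it was at the start of the episode above 0.04 m).
Of offcut1, offcut2, offcut3, offcut4 only 2 to 4 are there at a start; the rules pass over those that are not, and their reading is None.
At some moment in a run one of offcut1, offcut2, offcut3, offcut4 may be knocked a few centimetres aside while the robot is not near it.
It also fails if it takes over 210 s, if anything falls off the work surface, if the arm or the gripper's body presses on something with over 40 N, if the wrist force passes 120 N, or if a joint passes its speed limit or range.

### The arm

A 6-joint arm with a two-finger parallel gripper is mounted at the origin on the work surface. World frame = base frame: x ahead of the robot, y to its left, z up, the work surface at z = 0. Lengths are in m, angles in rad, forces in N, time in s.
With the tool pointing down it reaches from about 0.275 to 0.825 m from the base axis. Payload 5.2 kg.
Tool frame: the origin (TCP) lies at the very end of the fingers, on their centre line; the grasp point (between the pads) lies 19 mm behind it (ctrl.grasp_offset is the distance from the TCP to the grasp point, in m); z points along the fingers, y is the direction in which the jaws open and shut (so a half turn about z gives the same grasp; the last joint's range is limited). The gripper opens to 93 mm and grips with 3 to 60 N. Pads are 15 mm wide; open, the fingers measure 128 mm over their backs; the gripper's body (75 mm by 188 mm) begins 65 mm behind the grasp point.
Start: joints at [1.04, 0.259, 1.535, -0, 1.348, -0.203], TCP at [0.177, 0.521, 0.219] pointing down, gripper open.
Joint ranges: [-3.14, 3.14], [-0.91, 2.08], [0.19, 2.58], [-1.22, 4.36], [0.22, 2.71], [-3.12, 3.12]. Speed limits (rad/s): [2.57, 2.57, 3.14, 3.14, 3.14, 3.14].

### API

Orientations are given as a 3x3 rotation matrix whose columns are the frame's x, y, z axes.
In Python, from rig import status, cams, ctrl gives the robot as it stands.
- The arm moves only by the tool jog_arm, never from a script. Its argument "rows" is one flat list of numbers, 4 for each row, row after row: the shift along the tool's x, y, z in units of 0.025 m (1.0 is 0.025 m), then the turn about the tool's z in units of 4 degrees (1.0 is 4 degrees). In form: [x, y, z, yaw, x, y, z, yaw, ...]. A call has 1 to 5 rows; each row shifts and turns the pose as measured when the row begins, along the tool's axes as they then stand; what a row does not reach is not made up. A row lasts 1/12 s, in which the tool goes at most 41.7 mm and 7.16 degrees, less where a joint would pass 70% of its speed; a pose out of reach is approached as far as the arm can. A call with a number of a shift or a turn outside -1 to 1 is refused whole. A call with a gripper value outside its range is refused whole. "claw" is the closure, from 0 (fully open) to 1 (shut), set as the call begins (left out, the last holds). The fingers move at their own pace and stop on an object; "newtons" is the grip in N (left out, the last holds). Time passes only in rows, so rows that do not move let the fingers close. It gives the time, the measured TCP pose, the force and the opening at its end, in the units of the state.
- status.observe(): the state, without advancing time (a new reading comes with each control period).
- cams.read_camera(name): name is "side" or "top" or "wrist"; returns a dict with "frame" (480x640x3 uint8, red, green, blue), "range_z" (480x640 float32, m along the optical axis (not along the pixel's ray), 0 where there is no reading), "fx", "fy", "cx", "cy" (pixels), "rvec" (rotation vector, rad) and "tvec" (3), from world to camera coordinates, as OpenCV has them; the wrist camera has in their place "mount" (4x4, takes a point from camera to tool coordinates, whose origin is the TCP and whose axes are the flange's). Camera axes: x right, y down, z forward; pixel columns grow to the right and rows downward; lengths in m; the calibration is good to about 2 mm. A picture is of the moment at which its call begins: read the wrist's pose just before it.
- ctrl.hand_in(): hands the job in, once; it reports no verdict.
The state is a dict: "time_s": time; "qpos": joint angles; "dq": joint speeds; "joint_torque": joint torques, N m; "position": TCP position; "orientation": TCP orientation; "contact_force": force on the tool from outside, world axes, zero at the start; "ft_torque": the same for the moment, N m; "width": finger opening in m.
Only numpy, scipy, OpenCV 4.12 (cv2) and the standard library are available. Lean on these libraries where they do the work, as an engineer would, in place of code of your own. Each camera call takes 0.05 s, during which the arm holds its last target.

## Working session

There is one attempt and no reset: what is moved stays moved. The work goes in short steps, Python scripts to look and compute and a tool call to move; the robot and the scene stay as the last step left them, time stands still between calls to the robot, and variables do not carry over. Pictures are saved under pics/ and viewed, and the job is handed in when it is done.

Besides the shell and the picture viewer there is one more tool, called after "Request:" in YAML: its name, and indented under it one key for each argument. jog_arm: Moves the arm, as the interface text tells. Its arguments: {"type":"object","properties":{"rows":{"type":"array"},"claw":{"type":"number"},"newtons":{"type":"number"}},"required":["rows"]}

```bash
ls -la; mkdir -p pics; cat > h.py <<'E'
import numpy as np, cv2
from rig import status, cams, ctrl
def grab(n):
    s=status.observe(); d=cams.read_camera(n)
    K=np.array([[d['fx'],0,d['cx']],[0,d['fy'],d['cy']],[0,0,1.]])
    if 'mount' in d:
        T=np.eye(4);T[:3,:3]=np.array(s['orientation']).reshape(3,3);T[:3,3]=s['position']
        C=T@np.array(d['mount'])
    else:
        R=cv2.Rodrigues(np.array(d['rvec'],float))[0];C=np.eye(4);C[:3,:3]=R.T;C[:3,3]=-R.T@np.array(d['tvec']).ravel()
    return d['frame'],d['range_z'],K,C,s
def save(n,fr): cv2.imwrite('pics/'+n+'.png',fr[:,:,::-1])
def cloud(rz,K,C):
    v,u=np.mgrid[:rz.shape[0],:rz.shape[1]]
    P=np.stack([(u-K[0,2])/K[0,0]*rz,(v-K[1,2])/K[1,1]*rz,rz],-1)
    W=P@C[:3,:3].T+C[:3,3]; W[rz<=0]=np.nan; return W
def ray(u,v,z,K,C):
    d=C[:3,:3]@np.array([(u-K[0,2])/K[0,0],(v-K[1,2])/K[1,1],1]);o=C[:3,3];return o+d*(z-o[2])/d[2]
def st():
    s=status.observe();R=np.array(s['orientation']).reshape(3,3)
    print('t',round(s['time_s'],2),'p',np.round(s['position'],4),'xax',np.round(R[:,0],3),'yax',np.round(R[:,1],3),'z',np.round(R[:,2],3),'f',np.round(s['contact_force'],1),'w',round(s['width'],4),'q',np.round(s['qpos'],2))
E
python3 - <<'E'
from h import *
st()
for n in ['top','side','wrist']:
    f,rz,K,C,s=grab(n);save(n+'0',f);np.savez('/tmp/'+n,f=f,rz=rz,K=K,C=C)
    print(n,C[:3,3],C[:3,2],K[0,0])
E
```

```text
total 12
drwxr-xr-x  3 agent agent 4096 Dec  7 09:41 .
drwxr-xr-x 23 root  root  4096 Dec  7 09:41 ..
drwxr-xr-x  2 agent agent 4096 Dec  7 09:41 pics
t 0.0 p [0.1768 0.5202 0.2178] xax [-0.947  0.322  0.   ] yax [ 0.322  0.947 -0.002] z [-0.001 -0.002 -1.   ] f [-0.1  0.7 -0.2] w 0.0932 q [ 1.04  0.26  1.54  0.    1.35 -0.2 ]
top [0.29360533 0.05839625 1.24803082] [ 0.19207247 -0.00922482 -0.98133739] 444.7611641124292
side [ 0.50009166 -0.87185737  0.82704359] [ 0.00958269  0.77438346 -0.63264399] 505.2215750350163
wrist [0.10642884 0.54383542 0.38500323] [ 0.25021592 -0.08764793 -0.96421462] 381.11264987848057
```

View pics/top0.png

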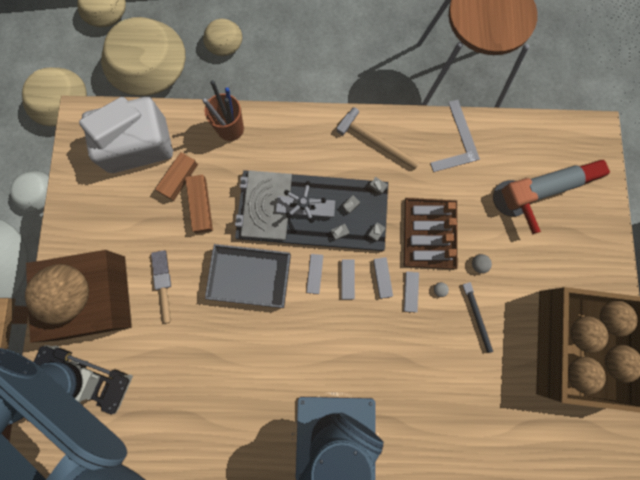

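View pics/side0.png

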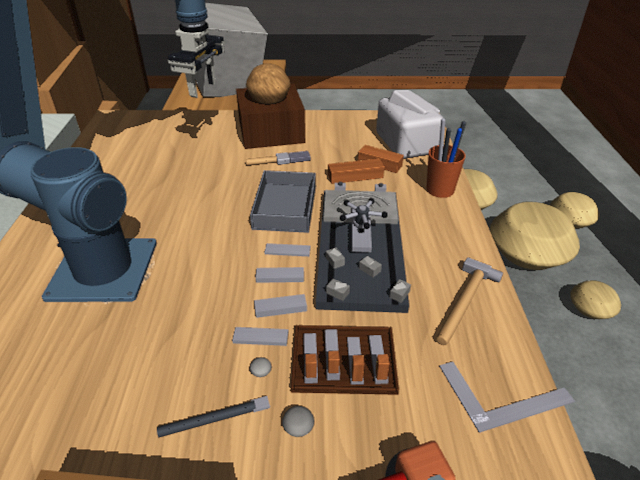

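View pics/wrist0.png

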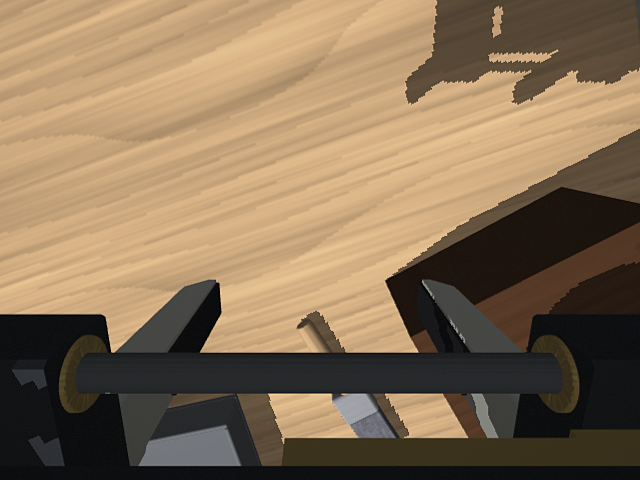

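```bash
cat > a.py <<'E'
from h import *
out=[]
for n in ['top','side']:
    d=np.load('/tmp/%s.npz'%n);W=cloud(d['rz'],d['K'],d['C']);
    z=W[...,2]
    print(n,'bench z',np.nanmedian(z[300:340,200:400]) if n=='top' else '')
    np.save('/tmp/W'+n,W)
d=np.load('/tmp/top.npz');f=d['f'];W=np.load('/tmp/Wtop.npy')
c=f[160:320,195:515];save('topz',cv2.resize(c,None,fx=2.5,fy=2.5,interpolation=cv2.INTER_CUBIC))
h=np.clip(np.nan_to_num(W[160:320,195:515,2])*2000,0,255).astype(np.uint8)
cv2.imwrite('pics/toph.png',cv2.applyColorMap(cv2.resize(h,None,fx=2.5,fy=2.5,interpolation=cv2.INTER_NEAREST),cv2.COLORMAP_JET))
d=np.load('/tmp/side.npz');c=d['f'][160:440,150:450];save('sidez',cv2.resize(c,None,fx=2,fy=2,interpolation=cv2.INTER_CUBIC))
E
python3 a.py
```

```text
top bench z 0.0002978655458081292
side bench z
```

View pics/topz.png

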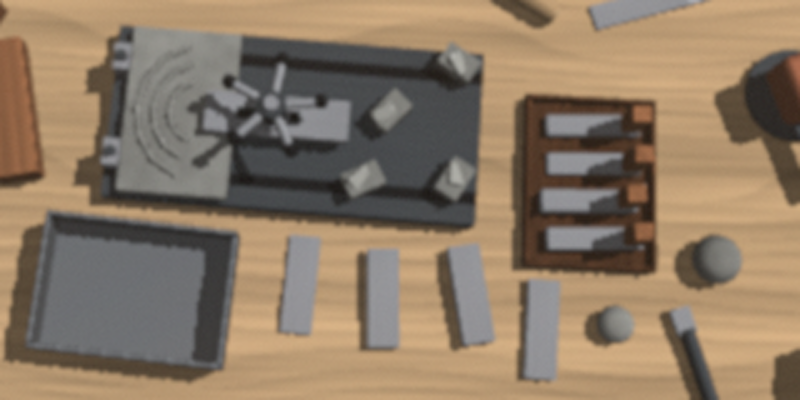

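View pics/toph.png

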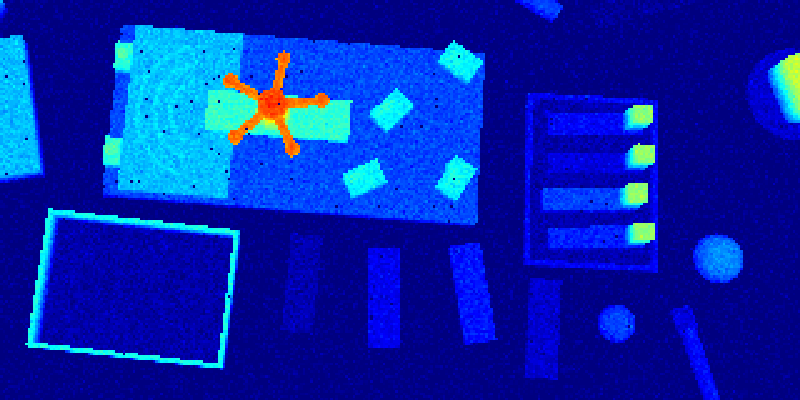

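View pics/sidez.png

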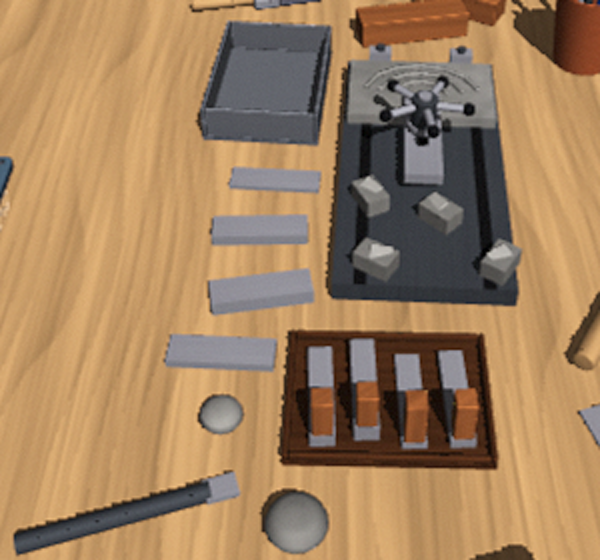

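```bash
cat > m.py <<'E'
from h import *
W=np.load('/tmp/Wtop.npy')
def blobs(W,z0,z1,box,amin=25):
    m=(W[...,2]>z0)&(W[...,2]<z1)&(W[...,0]>box[0])&(W[...,0]<box[1])&(W[...,1]>box[2])&(W[...,1]<box[3])
    m=m.astype(np.uint8)
    n,l,s,c=cv2.connectedComponentsWithStats(m,connectivity=4)
    r=[]
    for i in range(1,n):
        if s[i,4]<amin: continue
        P=W[l==i]; (cx,cy),(w,h),a=cv2.minAreaRect((P[:,:2]*1000).astype(np.float32))
        if w<h: w,h,a=h,w,a-90
        r.append(dict(c=(cx,cy),wh=(w,h),a=a,z=np.median(P[:,2])*1000,n=s[i,4]))
    return r
def show(t,r):
    print(t)
    for b in r: print('  c %.1f %.1f  wh %.1f %.1f  ang %.1f  z %.1f n %d'%(*b['c'],*b['wh'],b['a'],b['z'],b['n']))
if __name__=='__main__':
    def px(u,v): return np.round(W[int(160+v/2.5),int(195+u/2.5)],3)
    print(px(120,30),px(480,220),px(640,110),px(40,340),px(540,330))
    bx=(0.3,0.8,-0.6,0.4)
    show('bed',blobs(W,.02,.5,bx,2000))
    show('strap',blobs(W,.044,.06,bx))
    show('spokes',blobs(W,.075,.12,bx))
    show('all>4',blobs(W,.004,.5,bx,100))
E
python3 m.py
```

```text
[0.714 0.279 0.024] [ 0.508 -0.139 -0.002] [ 0.625 -0.307  0.064] [0.359 0.35  0.005] [ 0.384 -0.204  0.01 ]
bed
  c 612.4 74.8  wh 420.4 203.3  ang 87.0  z 28.8 n 10089
strap
  c 676.8 270.4  wh 30.4 18.5  ang -3.0  z 52.6 n 72
  c 682.3 -108.0  wh 41.8 30.6  ang 53.1  z 47.6 n 137
  c 653.6 -477.4  wh 68.5 18.1  ang 32.9  z 51.8 n 74
  c 660.8 -575.7  wh 48.9 6.2  ang -70.4  z 54.3 n 36
  c 624.1 -30.6  wh 43.5 28.3  ang -43.4  z 47.8 n 140
  c 615.4 148.2  wh 56.4 47.1  ang 84.3  z 54.1 n 277
  c 609.4 48.6  wh 67.8 45.2  ang 88.0  z 53.5 n 340
  c 592.4 -524.3  wh 85.9 16.5  ang 22.7  z 55.5 n 139
  c 595.1 109.6  wh 33.5 10.2  ang 84.5  z 53.6 n 39
  c 567.6 276.4  wh 30.8 18.5  ang -3.5  z 53.7 n 78
  c 548.5 -103.4  wh 44.1 28.2  ang -29.9  z 47.8 n 140
  c 545.4 -2.5  wh 42.6 27.9  ang -64.1  z 48.1 n 145
  c 417.6 244.5  wh 210.5 150.4  ang 85.1  z 49.5 n 527
  c 349.7 -561.8  wh 98.8 5.9  ang -5.1  z 52.0 n 112
spokes
  c 676.6 -553.3  wh 97.9 55.3  ang -79.7  z 76.8 n 230
  c 608.8 103.2  wh 114.1 110.2  ang 41.3  z 97.6 n 460
  c 654.9 -501.7  wh 34.6 15.4  ang -26.1  z 76.3 n 30
  c 350.7 -562.2  wh 100.7 6.8  ang -6.1  z 98.2 n 357
all>4
  c 783.4 -183.6  wh 105.7 34.0  ang 58.5  z 22.7 n 285
  c 615.7 76.8  wh 436.0 211.9  ang 86.7  z 28.4 n 10359
  c 640.6 -532.5  wh 176.0 162.2  ang 10.3  z 64.2 n 2019
  c 618.3 378.8  wh 164.7 42.4  ang 0.0  z 39.3 n 723
  c 558.4 -266.0  wh 211.5 159.9  ang -1.4  z 13.6 n 3375
  c 421.0 250.1  wh 225.2 161.2  ang 85.2  z 7.1 n 3295
  c 431.6 61.4  wh 109.3 42.6  ang -2.7  z 6.5 n 409
  c 471.7 -402.7  wh 58.3 54.7  ang -29.5  z 29.9 n 319
  c 424.4 -127.8  wh 110.9 41.6  ang 8.7  z 17.9 n 539
  c 419.1 -28.7  wh 112.6 39.4  ang 1.0  z 14.2 n 525
  c 387.2 -206.5  wh 111.8 37.1  ang -4.2  z 9.8 n 519
  c 394.5 -285.9  wh 40.4 39.1  ang 43.6  z 21.9 n 186
  c 357.3 -376.7  wh 120.7 25.0  ang 16.9  z 14.9 n 323
  c 348.9 -576.2  wh 101.2 36.0  ang -6.8  z 86.2 n 1197
```

```bash
cat > p.py <<'E'
import sys
from h import *
def cur():
    s=status.observe();R=np.array(s['orientation']).reshape(3,3)
    return np.array(s['position'])*1000, np.degrees(np.arctan2(R[1,1],R[0,1])),s
def plan(*tg,vmax=25.,show=True,p=None,y=None):
    """targets (x,y,z[,yaw]) mm/deg ; prints rows in groups of 5"""
    if p is None: p,y,s=cur(); print('at',np.round(p,1),'yaw %.1f'%y,'w %.1f'%(s['width']*1000),'t %.1f'%s['time_s'],'f',np.round(s['contact_force'],1))
    for t in tg:
        v=25. if len(t)<5 else t[4]
        t=[p[i] if t[i] is None else t[i] for i in range(3)]+[y if len(t)<4 or t[3] is None else t[3]]
        rows=[]
        while True:
            d=np.array(t[:3])-p; dy=(t[3]-y+180)%360-180
            a=np.radians(y); X=np.array([-np.sin(a),np.cos(a),0]);Y=np.array([np.cos(a),np.sin(a),0])
            l=np.array([d@X,d@Y,-d[2]])
            if np.abs(l).max()<.2 and abs(dy)<.2: break
            n=max(np.abs(l).max()/v,abs(dy)/4,np.linalg.norm(l)/41,1)
            # pace: even rows
            n=np.ceil(n-1e-6)
            r=np.append(l/n/25,-dy/n/4); r=np.round(np.clip(r,-1,1),2)
            rows.append(r)
            lm=r[:3]*25; p=p+X*lm[0]+Y*lm[1]+np.array([0,0,-lm[2]]); y=y-r[3]*4
            if len(rows)>60: break
        print('->',np.round(t,1),len(rows),'rows')
        for i in range(0,len(rows),5):
            print('  ',', '.join('%g,%g,%g,%g'%tuple(r+0.) for r in rows[i:i+5]))
E
python3 - <<'E'
from p import *
plan((545,-2.5,150,26),(545,-2.5,29,26))
E
```

```text
at [176.9 520.3 218. ] yaw 71.2 w 93.3 t 0.1 f [ 0.   0.1 -0.2]
-> [545.   -2.5 150.   26. ] 25 rows
   -0.98,-0.72,0.13,0.54, -0.96,-0.65,0.12,0.51, -0.99,-0.61,0.12,0.51, -0.96,-0.55,0.12,0.49, -0.97,-0.51,0.12,0.49
   -0.99,-0.48,0.12,0.49, -0.95,-0.42,0.11,0.46, -0.96,-0.39,0.11,0.46, -0.98,-0.36,0.11,0.46, -0.99,-0.33,0.11,0.46
   -1,-0.3,0.11,0.46, -0.93,-0.25,0.1,0.43, -0.94,-0.22,0.1,0.43, -0.95,-0.19,0.1,0.43, -0.95,-0.16,0.1,0.43
   -0.96,-0.13,0.1,0.43, -0.96,-0.1,0.1,0.42, -0.96,-0.08,0.11,0.43, -0.97,-0.05,0.1,0.42, -0.97,-0.02,0.11,0.43
   -0.97,0.01,0.1,0.42, -0.96,0.04,0.11,0.43, -0.96,0.07,0.1,0.42, -0.96,0.1,0.11,0.43, -0.96,0.13,0.1,0.42
-> [545.   -2.5  29.   26. ] 5 rows
   0,0,0.97,0, 0,0,0.97,0, 0,0,0.97,0, 0,0,0.97,0, 0,0,0.96,0
```

Request:
jog_arm:
  rows: [-0.98,-0.7,0.1,0.5,-0.98,-0.65,0.1,0.5,-0.98,-0.6,0.1,0.5,-0.98,-0.55,0.1,0.5,-0.98,-0.5,0.1,0.5]
  claw: 0.4
  newtons: 25

```text
time_s: 0.57
position: [0.2599, 0.4033, 0.2034]
orientation: [[-0.878, 0.479, -0.003], [0.479, 0.878, -0.001], [0.002, -0.002, -1.0]]
contact_force: [1.1, 0.4, 0.5]
width: 0.0641
```

Request:
jog_arm:
  rows: [-0.98,-0.48,0.1,0.5,-0.96,-0.42,0.1,0.5,-0.96,-0.4,0.1,0.5,-0.98,-0.36,0.1,0.5,-0.98,-0.33,0.1,0.5]

```text
time_s: 0.98
position: [0.3371, 0.2891, 0.1893]
orientation: [[-0.776, 0.631, -0.004], [0.631, 0.776, -0.002], [0.002, -0.004, -1.0]]
contact_force: [0.3, 0.9, -0.9]
width: 0.056
```

Request:
jog_arm:
  rows: [-1,-0.3,0.1,0.5,-0.95,-0.25,0.1,0.5,-0.95,-0.2,0.1,0.4,-0.95,-0.2,0.1,0.4,-0.95,-0.15,0.1,0.4]

```text
time_s: 1.4
position: [0.4079, 0.1807, 0.1754]
orientation: [[-0.664, 0.748, -0.005], [0.748, 0.664, -0.002], [0.002, -0.005, -1.0]]
contact_force: [-0.2, 0.2, 1.2]
width: 0.0558
```

```bash
python3 - <<'E'
from p import *
f,rz,K,C,s=grab('wrist');save('w1',f);np.savez('/tmp/wrist',f=f,rz=rz,K=K,C=C)
plan((545,-2.5,150,26))
E
```

```text
at [410.5 177.7 175. ] yaw 41.4 w 56.1 t 1.4 f [ 3.4 -1.8 -0.6]
-> [545.   -2.5 150.   26. ] 9 rows
   -1,-0.08,0.11,0.43, -1,-0.05,0.11,0.43, -1,-0.02,0.11,0.43, -1,0.01,0.11,0.43, -1,0.04,0.11,0.43
   -1,0.07,0.11,0.43, -0.99,0.1,0.11,0.42, -0.99,0.12,0.12,0.43, -0.98,0.15,0.11,0.42
```

View pics/w1.png

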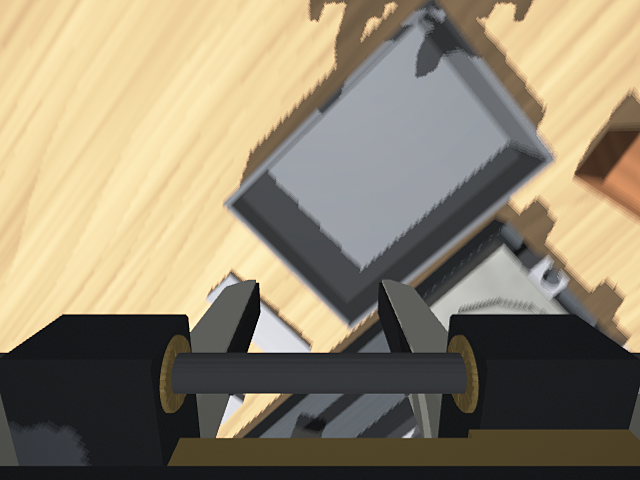

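Request:
jog_arm:
  rows: [-1,-0.08,0.1,0.45,-1,-0.05,0.1,0.45,-1,-0.02,0.1,0.45,-1,0,0.1,0.45,-1,0.04,0.1,0.45]

```text
time_s: 1.87
position: [0.4849, 0.0742, 0.1614]
orientation: [[-0.531, 0.847, -0.007], [0.847, 0.531, -0.003], [0.001, -0.007, -1.0]]
contact_force: [-0.5, -0.3, 0.1]
width: 0.0558
```

Request:
jog_arm:
  rows: [-1,0.08,0.1,0.45,-1,0.1,0.1,0.4,-1,0.12,0.1,0.4,-1,0.15,0.1,0.4,-0.2,0,0,0]

```text
time_s: 2.28
position: [0.5493, -0.0187, 0.1489]
orientation: [[-0.422, 0.906, -0.008], [0.907, 0.422, -0.003], [0.0, -0.009, -1.0]]
contact_force: [0.9, 0.2, 0.3]
width: 0.0557
```

```bash
python3 - <<'E'
from p import *
f,rz,K,C,s=grab('wrist');save('w2',f)
plan((545,-2.5,29,26))
E
```

```text
at [548.6 -18.2 148.9] yaw 25.0 w 55.8 t 2.3 f [ 0.3 -0.4 -0. ]
-> [545.   -2.5  29.   26. ] 5 rows
   0.13,0.03,0.96,-0.05, 0.12,0.03,0.96,-0.05, 0.13,0.03,0.96,-0.05, 0.12,0.02,0.96,-0.05, 0.13,0.03,0.96,-0.04
```

View pics/w2.png

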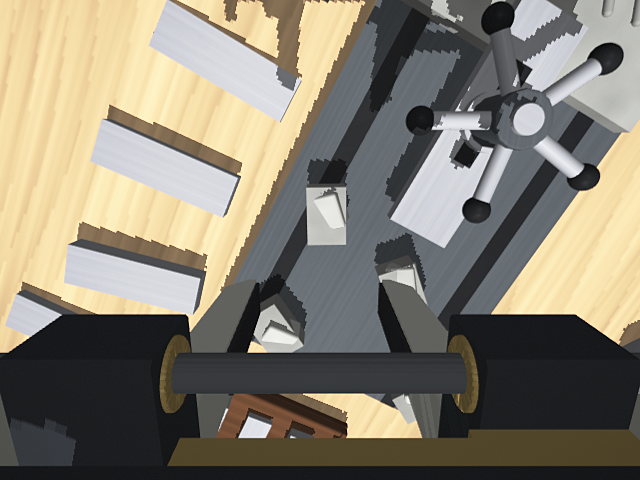

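Request:
jog_arm:
  rows: [0.15,0.03,0.9,-0.05,0.15,0.03,0.9,-0.05,0.15,0.03,0.9,-0.05,0.15,0.03,0.9,-0.05,0.1,0,0.8,0]

```text
time_s: 2.75
position: [0.5445, 0.0015, 0.0405]
orientation: [[-0.438, 0.899, 0.0], [0.899, 0.438, -0.003], [-0.003, -0.001, -1.0]]
contact_force: [-0.0, 0.7, -0.6]
width: 0.0559
```

```bash
python3 - <<'E'
from p import *
plan((545,-2.5,29,26))
E
```

```text
at [544.5   1.5  40.5] yaw 26.0 w 55.9 t 2.8 f [-0.   0.7 -0.6]
-> [545.   -2.5  29.   26. ] 1 rows
   -0.15,-0.05,0.46,-0.01
```

Request:
jog_arm:
  rows: [-0.15,0,0.48,0]

```text
time_s: 2.83
position: [0.5433, 0.0005, 0.0265]
orientation: [[-0.44, 0.898, -0.004], [0.898, 0.44, -0.001], [0.001, -0.004, -1.0]]
contact_force: [-1.6, 0.4, 0.3]
width: 0.0558
```

Request:
jog_arm:
  rows: [0,0,0,0,0,0,0,0,0,0,0,0,0,0,0,0,0,0,-0.4,0]
  claw: 1

```text
time_s: 3.25
position: [0.5397, 0.0053, 0.035]
orientation: [[-0.445, 0.896, -0.009], [0.896, 0.445, 0.001], [0.005, -0.008, -1.0]]
contact_force: [0.5, -0.4, -1.0]
width: 0.028
```

Request:
jog_arm:
  rows: [0,0,-0.8,0,0,0,-1,0,0,0,-1,0,0,0,-0.5,0]

```text
time_s: 3.58
position: [0.5368, 0.0066, 0.1214]
orientation: [[-0.445, 0.895, -0.017], [0.895, 0.445, 0.002], [0.01, -0.014, -1.0]]
contact_force: [0.7, -0.0, -0.2]
width: 0.0276
```

```bash
python3 - <<'E'
from p import *
plan((440,300,100,40),(440,300,45,40))
E
```

```text
at [536.8   6.6 121.4] yaw 26.5 w 27.6 t 3.6 f [ 0.7 -0.  -0.2]
-> [440 300 100  40] 13 rows
   0.94,0.14,0.07,-0.26, 0.94,0.15,0.07,-0.26, 0.94,0.17,0.06,-0.26, 0.93,0.19,0.07,-0.26, 0.93,0.2,0.06,-0.26
   0.92,0.22,0.07,-0.26, 0.92,0.24,0.06,-0.26, 0.92,0.25,0.07,-0.26, 0.91,0.27,0.06,-0.26, 0.91,0.29,0.07,-0.26
   0.9,0.3,0.06,-0.26, 0.89,0.32,0.07,-0.26, 0.89,0.33,0.06,-0.27
-> [440 300  45  40] 3 rows
   0,0,0.73,0, 0,0,0.74,0, 0,0,0.73,0
```

Request:
jog_arm:
  rows: [0.95,0.15,0.05,-0.3,0.95,0.15,0.05,-0.3,0.95,0.15,0.05,-0.3,0.95,0.2,0.05,-0.3,0.95,0.2,0.05,-0.3]

```text
time_s: 4.0
position: [0.5017, 0.1199, 0.1264]
orientation: [[-0.534, 0.846, -0.001], [0.846, 0.534, -0.001], [0.0, -0.002, -1.0]]
contact_force: [0.5, 0.0, 0.0]
width: 0.0277
```

Request:
jog_arm:
  rows: [0.92,0.2,0.05,-0.3,0.92,0.25,0.05,-0.3,0.92,0.25,0.05,-0.3,0.9,0.25,0.05,-0.3,0.9,0.3,0.05,-0.3]

```text
time_s: 4.42
position: [0.4583, 0.2367, 0.1253]
orientation: [[-0.623, 0.782, 0.001], [0.782, 0.623, -0.0], [-0.001, 0.001, -1.0]]
contact_force: [0.5, 0.2, -1.6]
width: 0.0279
```

```bash
python3 - <<'E'
from p import *
plan((440,295,45,40))
E
```

```text
at [458.3 236.7 125.3] yaw 38.5 w 27.9 t 4.4 f [ 0.5  0.2 -1.6]
-> [440 295  45  40] 4 rows
   0.57,0.22,0.8,-0.09, 0.57,0.22,0.8,-0.09, 0.57,0.23,0.81,-0.09, 0.56,0.23,0.8,-0.09
```

Request:
jog_arm:
  rows: [0.7,0.25,0.6,0,0.7,0.25,0.75,0,0.5,0.2,0.85,0,0.2,0.2,0.9,0,0,0,0.3,0]

```text
time_s: 4.83
position: [0.4417, 0.3002, 0.0458]
orientation: [[-0.629, 0.777, 0.011], [0.778, 0.629, 0.005], [-0.003, 0.011, -1.0]]
contact_force: [-1.0, -0.1, -1.3]
width: 0.0278
```

Request:
jog_arm:
  rows: [0,0,0,0,0,0,0,0,0,0,0,0]
  claw: 0.4

```text
time_s: 5.08
position: [0.4406, 0.2995, 0.0466]
orientation: [[-0.63, 0.777, 0.008], [0.777, 0.63, 0.003], [-0.003, 0.009, -1.0]]
contact_force: [-0.3, 0.2, 0.5]
width: 0.0433
```

```bash
python3 - <<'E'
from p import *
plan((430,280,120,40),(548.5,-103,120,60),(548.5,-103,29,60))
E
```

```text
at [440.6 299.5  46.6] yaw 39.0 w 43.3 t 5.1 f [-0.3  0.2  0.5]
-> [430 280 120  40] 3 rows
   -0.11,-0.27,-0.98,-0.08, -0.11,-0.28,-0.98,-0.08, -0.12,-0.27,-0.98,-0.08
-> [ 548.5 -103.   120.    60. ] 15 rows
   -0.99,-0.41,0,-0.33, -0.98,-0.44,0,-0.33, -0.96,-0.46,0,-0.33, -0.95,-0.48,0,-0.33, -0.94,-0.5,0,-0.33
   -0.93,-0.53,0,-0.34, -0.92,-0.55,0,-0.33, -0.91,-0.57,0,-0.34, -0.89,-0.59,0,-0.33, -0.88,-0.61,0,-0.34
   -0.86,-0.63,0,-0.33, -0.85,-0.65,0,-0.34, -0.83,-0.67,0,-0.33, -0.82,-0.69,0,-0.34, -0.8,-0.7,0,-0.33
-> [ 548.5 -103.    29.    60. ] 4 rows
   0,0,0.91,0, 0,0,0.91,0, 0,0,0.91,0, 0,0,0.91,0
```

Request:
jog_arm:
  rows: [0,-0.2,-0.9,0,-0.1,-0.25,-1,0,-0.6,-0.3,-1,-0.3,-1,-0.4,-0.1,-0.35,-1,-0.45,0,-0.35]

```text
time_s: 5.5
position: [0.455, 0.221, 0.1311]
orientation: [[-0.685, 0.728, 0.015], [0.728, 0.685, 0.006], [-0.006, 0.015, -1.0]]
contact_force: [0.2, 0.7, -0.2]
width: 0.0555
```

Request:
jog_arm:
  rows: [-0.96,-0.45,0,-0.35,-0.95,-0.48,0,-0.35,-0.94,-0.5,0,-0.35,-0.93,-0.53,0,-0.35,-0.92,-0.55,0,-0.35]

```text
time_s: 5.92
position: [0.5021, 0.0854, 0.1426]
orientation: [[-0.771, 0.636, 0.034], [0.637, 0.771, 0.006], [-0.022, 0.027, -0.999]]
contact_force: [0.8, 0.3, 0.4]
width: 0.0555
```

Request:
jog_arm:
  rows: [-0.9,-0.57,0,-0.35,-0.9,-0.6,0,-0.35,-0.88,-0.6,0,-0.35,-0.86,-0.63,0,-0.35,-0.85,-0.65,0,-0.35]

```text
time_s: 6.33
position: [0.5478, -0.0532, 0.1533]
orientation: [[-0.842, 0.537, 0.048], [0.538, 0.843, 0.003], [-0.039, 0.028, -0.999]]
contact_force: [1.0, -0.9, 0.2]
width: 0.0561
```

```bash
python3 - <<'E'
from p import *
plan((548.5,-103,90,60),(548.5,-103,29,60))
E
```

```text
at [547.8 -53.2 153.3] yaw 57.5 w 56.1 t 6.3 f [ 1.  -0.9  0.2]
-> [ 548.5 -103.    90.    60. ] 3 rows
   -0.36,-0.56,0.84,-0.21, -0.36,-0.56,0.85,-0.21, -0.35,-0.56,0.84,-0.2
-> [ 548.5 -103.    29.    60. ] 3 rows
   0,0,0.81,0, 0,0,0.82,0, 0,0,0.81,0
```

Request:
jog_arm:
  rows: [-0.4,-0.6,0.8,-0.2,-0.4,-0.6,0.9,-0.2,-0.2,-0.4,0.9,-0.2,0,-0.1,0.9,0,0,0,0.8,0]

```text
time_s: 6.75
position: [0.5623, -0.1205, 0.0581]
orientation: [[-0.858, 0.508, 0.075], [0.509, 0.861, -0.012], [-0.071, 0.028, -0.997]]
contact_force: [0.2, -0.1, -0.9]
width: 0.0558
```

```bash
python3 - <<'E'
from p import *
st()
f,rz,K,C,s=grab('wrist');save('w3',f)
plan((548.5,-103,29,60))
E
```

```text
t 6.75 p [ 0.5623 -0.1205  0.0581] xax [-0.858  0.509 -0.071] yax [0.508 0.861 0.028] z [ 0.075 -0.012 -0.997] f [ 0.2 -0.1 -0.9] w 0.0558 q [-0.42  0.41  1.75  0.03  0.91 -1.47]
at [ 560.4 -119.7   54.5] yaw 59.4 w 55.9 t 6.8 f [ 0.2 -0.5 -2.2]
-> [ 548.5 -103.    29.    60. ] 2 rows
   0.38,0.17,0.51,-0.07, 0.37,0.16,0.51,-0.07
```

View pics/w3.png

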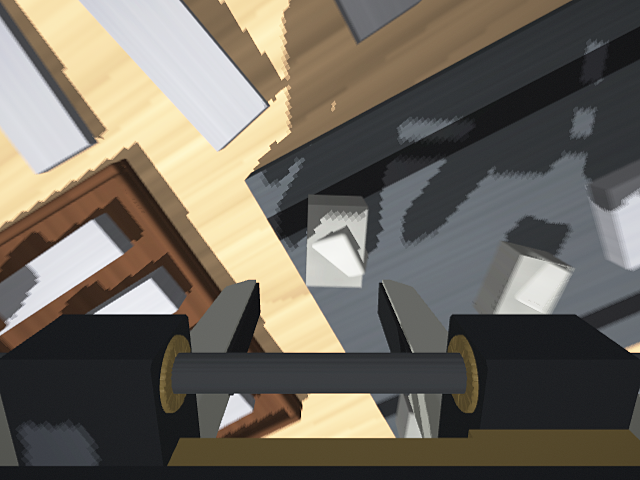

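```bash
python3 - <<'E'
from p import *
st()
grab('wrist');st()
plan((548.5,-103,29,60))
E
```

```text
t 6.8 p [ 0.5604 -0.1197  0.0545] xax [-0.858  0.509 -0.065] yax [0.508 0.861 0.027] z [ 0.07  -0.01  -0.997] f [ 0.2 -0.5 -2.2] w 0.0559 q [-0.42  0.42  1.75  0.02  0.91 -1.47]
t 6.85 p [ 0.5602 -0.1188  0.0559] xax [-0.859  0.508 -0.064] yax [0.508 0.861 0.028] z [ 0.069 -0.009 -0.998] f [0.2 0.5 0.2] w 0.0561 q [-0.42  0.42  1.75  0.03  0.91 -1.47]
at [ 560.2 -118.8   55.9] yaw 59.5 w 56.1 t 6.8 f [0.2 0.5 0.2]
-> [ 548.5 -103.    29.    60. ] 2 rows
   0.36,0.15,0.54,-0.06, 0.37,0.16,0.54,-0.07
```

```bash
cat > p.py <<'E'
from h import *
def cur():
    s=status.observe();R=np.array(s['orientation']).reshape(3,3)
    return np.array(s['position'])*1000, R,s
def plan(*tg):
    p,R,s=cur(); yaw=lambda R:np.degrees(np.arctan2(R[1,1],R[0,1]))
    print('at',np.round(p,1),'yaw %.1f'%yaw(R),'tilt',np.round(R[:2,2],3),'w %.1f'%(s['width']*1000),'t %.1f'%s['time_s'],'f',np.round(s['contact_force'],1),'q',np.round(s['qpos'],2))
    for t in tg:
        v=25. if len(t)<5 else t[4]
        t=[p[i] if t[i] is None else t[i] for i in range(3)]+[yaw(R) if len(t)<4 or t[3] is None else t[3]]
        rows=[]
        while len(rows)<61:
            d=np.array(t[:3])-p; dy=(t[3]-yaw(R)+180)%360-180
            l=R.T@d
            if np.abs(l).max()<.3 and abs(dy)<.3: break
            n=np.ceil(max(np.abs(l).max()/v,abs(dy)/4,np.linalg.norm(l)/41,1)-1e-3)
            r=np.append(l/n/25,-dy/n/4); r=np.round(np.clip(r,-1,1),2)
            rows.append(r)
            p=p+R@(r[:3]*25); R=R@cv2.Rodrigues(np.array([0,0,np.radians(4*r[3])]))[0]
        print('->',np.round(t,1),len(rows),'rows')
        for i in range(0,len(rows),5):
            print('  ',', '.join('%g,%g,%g,%g'%tuple(r+0.) for r in rows[i:i+5]))
E
python3 - <<'E'
from p import *
plan((548.5,-103,50,60),(548.5,-103,29,60))
E
```

```text
at [ 560.2 -118.8   55.9] yaw 59.5 tilt [ 0.069 -0.009] w 56.1 t 6.8 f [0.2 0.5 0.2] q [-0.42  0.42  1.75  0.03  0.91 -1.47]
-> [ 548.5 -103.    50.    60. ] 1 rows
   0.74,0.3,0.2,-0.13
-> [ 548.5 -103.    29.    60. ] 1 rows
   0.05,-0.02,0.84,0
```

Request:
jog_arm:
  rows: [0.75,0.3,0.2,-0.1,0.05,0,0.8,0]

```text
time_s: 7.02
position: [0.5519, -0.105, 0.0354]
orientation: [[-0.86, 0.504, 0.077], [0.504, 0.863, -0.012], [-0.073, 0.028, -0.997]]
contact_force: [-0.6, 0.2, 0.5]
width: 0.0561
```

Request:
jog_arm:
  rows: [0,0,0,0,0,0,0,0,0,0,0,0,0,0,0,0]
  claw: 1

```text
time_s: 7.35
position: [0.5531, -0.1056, 0.0404]
orientation: [[-0.86, 0.503, 0.081], [0.504, 0.864, -0.014], [-0.077, 0.029, -0.997]]
contact_force: [0.3, 0.1, 0.1]
width: 0.0335
```

Request:
jog_arm:
  rows: [0,0,-0.8,0,0,0,-1,0,0,0,-1,0,0,0,-1,0]

```text
time_s: 7.68
position: [0.5439, -0.104, 0.1378]
orientation: [[-0.861, 0.504, 0.076], [0.504, 0.863, -0.012], [-0.072, 0.028, -0.997]]
contact_force: [0.8, -0.3, -0.3]
width: 0.007
```

```bash
python3 - <<'E'
from p import *
plan((400,290,120,60))
E
```

```text
at [ 543.9 -104.   137.8] yaw 59.7 tilt [ 0.076 -0.012] w 7.0 t 7.7 f [ 0.8 -0.3 -0.3] q [-0.4   0.29  1.71  0.02  1.07 -1.45]
-> [400 290 120  60] 13 rows
   1,0.82,0.01,0, 1,0.82,0.01,-0.01, 0.99,0.82,0.01,0, 1,0.82,0.01,-0.01, 0.99,0.82,0,0
   0.99,0.83,0.01,-0.01, 1,0.83,0,0, 0.99,0.82,0.01,-0.01, 0.99,0.83,0,0, 1,0.83,0.01,-0.01
   0.99,0.83,0,0, 1,0.82,0.01,-0.01, 0.99,0.83,0,0
```

Request:
jog_arm:
  rows: [0,0,0,0,0,0,0,0,0,0,0,0]
  claw: 0.4

```text
time_s: 7.93
position: [0.5486, -0.1061, 0.1478]
orientation: [[-0.859, 0.503, 0.092], [0.504, 0.864, -0.019], [-0.088, 0.03, -0.996]]
contact_force: [0.4, 0.1, -0.7]
width: 0.0223
```

```bash
cat > off.py <<'E'
from p import *
from m import blobs,show
def offs(tag):
    f,rz,K,C,s=grab('top');save(tag,f[160:320,195:515].repeat(2,0).repeat(2,1));W=cloud(rz,K,C);np.save('/tmp/Wtop',W)
    show('bed offcuts',[b for b in blobs(W,.042,.056,(.48,.72,-.15,.02),40)])
    show('tray',[b for b in blobs(W,.015,.043,(.36,.48,.155,.335),40)])
E
python3 - <<'E'
from off import *
offs('t1')
plan((548.5,-103,80,60),(548.5,-103,29,60))
E
```

```text
bed offcuts
  c 691.1 -98.9  wh 30.1 17.0  ang -30.6  z 47.4 n 55
  c 626.2 -22.4  wh 49.0 23.3  ang -14.7  z 48.5 n 69
  c 545.0 -102.0  wh 34.6 27.3  ang -30.2  z 47.7 n 109
tray
  c 443.6 290.2  wh 41.5 29.3  ang -50.4  z 27.5 n 168
at [ 548.3 -106.   147.3] yaw 59.8 tilt [ 0.091 -0.018] w 26.4 t 8.0 f [0.3 0.8 0.1] q [-0.4   0.27  1.7   0.02  1.07 -1.45]
-> [ 548.5 -103.    80.    60. ] 3 rows
   0.1,0.01,0.89,-0.02, 0.09,0.01,0.89,-0.02, 0.1,0.01,0.9,-0.02
-> [ 548.5 -103.    29.    60. ] 3 rows
   0.06,-0.02,0.68,0, 0.06,-0.02,0.68,0, 0.06,-0.02,0.67,0
```

View pics/t1.png

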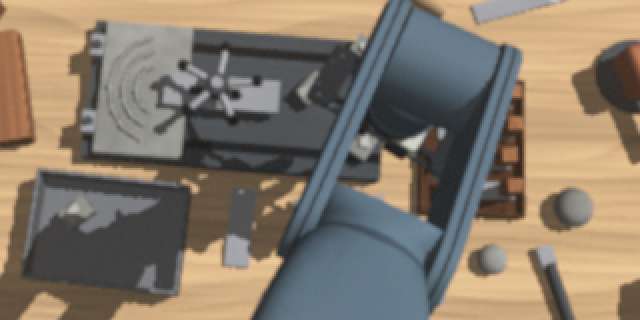

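Request:
jog_arm:
  rows: [0,0,0,0,0,0,0,0,0,0,0,0]

```text
time_s: 8.23
position: [0.5469, -0.1054, 0.1448]
orientation: [[-0.86, 0.503, 0.087], [0.504, 0.864, -0.017], [-0.083, 0.029, -0.996]]
contact_force: [-0.3, -0.4, -0.3]
width: 0.0466
```

```bash
python3 - <<'E'
from p import *
plan();
for i in range(3): grab('wrist');plan()
E
```

```text
at [ 546.9 -105.4  144.8] yaw 59.8 tilt [ 0.087 -0.017] w 46.6 t 8.2 f [-0.3 -0.4 -0.3] q [-0.4   0.28  1.7   0.02  1.07 -1.45]
at [ 546.8 -105.4  144.6] yaw 59.8 tilt [ 0.086 -0.016] w 50.5 t 8.3 f [-0.3 -0.5  0. ] q [-0.4   0.28  1.7   0.02  1.07 -1.45]
at [ 546.9 -105.4  144.8] yaw 59.8 tilt [ 0.086 -0.016] w 53.6 t 8.3 f [0.1 0.9 0.7] q [-0.4   0.28  1.7   0.02  1.07 -1.45]
at [ 547.1 -105.5  145. ] yaw 59.8 tilt [ 0.087 -0.017] w 54.6 t 8.4 f [-1.3  0.2  0.7] q [-0.4   0.28  1.7   0.02  1.07 -1.45]
```

Request:
jog_arm:
  rows: [0.1,0,0.9,0,0.1,0,0.95,0,0.1,0,0.95,0,0.05,0,0.95,0,0.05,0,0.6,0]

```text
time_s: 8.8
position: [0.5524, -0.104, 0.0361]
orientation: [[-0.859, 0.503, 0.097], [0.503, 0.864, -0.021], [-0.094, 0.031, -0.995]]
contact_force: [-0.7, -1.1, -0.1]
width: 0.0557
```

```bash
python3 - <<'E'
from p import *
grab('wrist');grab('wrist');plan((548.5,-103,28,60))
E
```

```text
at [ 551.  -103.4   35.3] yaw 59.8 tilt [ 0.093 -0.019] w 55.6 t 8.9 f [-0.5  0.3  0.2] q [-0.4   0.42  1.82  0.02  0.81 -1.45]
-> [ 548.5 -103.    28.    60. ] 1 rows
   0.12,-0.04,0.28,-0.06
```

Request:
jog_arm:
  rows: [0.1,0,0.3,0]
  claw: 1

```text
time_s: 8.98
position: [0.5511, -0.103, 0.0288]
orientation: [[-0.859, 0.503, 0.096], [0.504, 0.864, -0.02], [-0.093, 0.031, -0.995]]
contact_force: [0.3, -0.1, 0.5]
width: 0.0524
```

```bash
cat > hold.py <<'E'
import sys
from p import *
for i in range(int(sys.argv[1])): cams.read_camera('wrist')
plan(*eval('['+(sys.argv[2] if len(sys.argv)>2 else '')+']'))
E
python3 hold.py 6 "(548,-103,120),(400,290,120,60),(400,290,45,60)"
```

```text
at [ 550.1 -102.5   28.6] yaw 59.8 tilt [ 0.094 -0.02 ] w 29.8 t 9.3 f [ 0.2 -0.8 -0.6] q [-0.4   0.42  1.83  0.03  0.79 -1.45]
-> [ 548.  -103.   120.    59.8] 4 rows
   -0.07,0.01,-0.91,0, -0.07,0.01,-0.91,0, -0.07,0.02,-0.91,0, -0.06,0.01,-0.92,0
-> [400 290 120  60] 14 rows
   0.93,0.76,-0.06,0, 0.93,0.76,-0.06,0, 0.93,0.76,-0.06,0, 0.93,0.76,-0.06,-0.01, 0.93,0.76,-0.06,0
   0.93,0.76,-0.06,-0.01, 0.93,0.76,-0.06,0, 0.93,0.76,-0.06,-0.01, 0.92,0.76,-0.06,0, 0.93,0.76,-0.07,-0.01
   0.92,0.75,-0.06,0, 0.93,0.76,-0.07,-0.01, 0.92,0.76,-0.06,0, 0.93,0.75,-0.07,-0.01
-> [400 290  45  60] 3 rows
   0.09,-0.03,1,0, 0.09,-0.03,0.99,0, 0.09,-0.03,1,0
```

Request:
jog_arm:
  rows: [0,0,-0.3,0,0,0,-0.8,0,0,0,-1,0,0,0,-1,0,0.5,0.4,-0.9,0]

```text
time_s: 9.7
position: [0.5328, -0.0862, 0.1298]
orientation: [[-0.859, 0.505, 0.088], [0.505, 0.863, -0.018], [-0.085, 0.029, -0.996]]
contact_force: [1.3, -0.0, -0.3]
width: 0.0278
```

Request:
jog_arm:
  rows: [0.95,0.75,-0.1,0,0.95,0.75,-0.1,0,0.95,0.75,-0.1,0,0.95,0.75,-0.1,0,0.95,0.75,-0.1,0]

```text
time_s: 10.12
position: [0.4813, 0.0547, 0.1468]
orientation: [[-0.853, 0.511, 0.109], [0.512, 0.859, -0.025], [-0.106, 0.035, -0.994]]
contact_force: [0.4, -0.3, -0.9]
width: 0.0279
```

Request:
jog_arm:
  rows: [0.95,0.75,-0.1,0,0.95,0.75,-0.1,0,0.95,0.75,-0.1,0,0.95,0.75,-0.1,0,0.95,0.75,-0.1,0]

```text
time_s: 10.53
position: [0.4234, 0.2027, 0.1562]
orientation: [[-0.85, 0.513, 0.118], [0.514, 0.858, -0.024], [-0.113, 0.041, -0.993]]
contact_force: [-0.1, 0.3, -0.7]
width: 0.0277
```

```bash
python3 hold.py 0 "(400,260,45,60)"
```

```text
at [423.4 202.7 156.2] yaw 59.1 tilt [ 0.118 -0.024] w 27.7 t 10.5 f [-0.1  0.3 -0.7] q [ 0.25  0.11  1.89 -0.06  1.03 -0.75]
-> [400 260  45  60] 5 rows
   0.5,0.26,0.85,-0.04, 0.49,0.26,0.85,-0.04, 0.49,0.27,0.85,-0.05, 0.5,0.26,0.85,-0.04, 0.49,0.27,0.85,-0.05
```

Request:
jog_arm:
  rows: [0.6,0.3,0.75,0,0.55,0.3,0.85,0,0.5,0.2,0.9,0,0.2,0.1,0.9,0,0,0,0.7,0]

```text
time_s: 10.95
position: [0.4094, 0.2541, 0.058]
orientation: [[-0.852, 0.505, 0.138], [0.508, 0.861, -0.014], [-0.126, 0.059, -0.99]]
contact_force: [-0.7, 0.1, -0.5]
width: 0.0281
```

Request:
jog_arm:
  rows: [0,0,0,0]
  claw: 0.4

```text
time_s: 11.03
position: [0.4074, 0.2539, 0.0561]
orientation: [[-0.853, 0.504, 0.134], [0.507, 0.862, -0.015], [-0.123, 0.055, -0.991]]
contact_force: [0.1, -0.1, -0.2]
width: 0.031
```

```bash
python3 hold.py 4 "(400,260,130,60)"
```

```text
at [410.5 254.3  59.6] yaw 59.6 tilt [ 0.14  -0.013] w 46.5 t 11.2 f [-0.8  1.3  0.2] q [ 0.37  0.26  2.   -0.09  0.76 -0.6 ]
-> [400 260 130  60] 3 rows
   0.04,0.05,-0.95,-0.03, 0.04,0.05,-0.95,-0.03, 0.03,0.05,-0.95,-0.03
```

Request:
jog_arm:
  rows: [0,0,-1,0,0,0,-1,0,0,0,-1,0,0,0,-0.5,0]

```text
time_s: 11.57
position: [0.3987, 0.2541, 0.1523]
orientation: [[-0.85, 0.508, 0.141], [0.511, 0.859, -0.013], [-0.128, 0.062, -0.99]]
contact_force: [0.8, 0.0, 0.1]
width: 0.0551
```

```bash
python3 hold.py 2 "(624,-30,130,47)"
```

```text
at [399.6 254.5 152.4] yaw 59.4 tilt [ 0.144 -0.012] w 55.8 t 11.7 f [0.4 0.4 0.5] q [ 0.38  0.11  1.9  -0.08  1.   -0.61]
-> [624 -30 130  47] 15 rows
   -0.95,-0.38,0.17,0.22, -0.96,-0.36,0.16,0.22, -0.96,-0.35,0.17,0.22, -0.97,-0.33,0.16,0.22, -0.97,-0.32,0.17,0.22
   -0.98,-0.3,0.16,0.22, -0.98,-0.29,0.17,0.22, -0.99,-0.27,0.16,0.23, -0.99,-0.26,0.17,0.23, -1,-0.24,0.16,0.22
   -1,-0.23,0.17,0.23, -0.75,-0.16,0.12,0.17, -0.75,-0.15,0.12,0.17, -0.76,-0.14,0.13,0.17, -0.75,-0.12,0.12,0.17
```

Request:
jog_arm:
  rows: [-0.4,0,0,0,-0.4,0,0,0,-0.4,0,0,0,-0.4,0,0,0,-0.4,0,0,0]

```text
time_s: 12.08
position: [0.4446, 0.226, 0.1588]
orientation: [[-0.85, 0.507, 0.144], [0.511, 0.86, -0.012], [-0.13, 0.064, -0.99]]
contact_force: [-0.4, 0.2, 0.2]
width: 0.0558
```

```bash
python3 hold.py 2
```

```text
at [445.6 225.8 159. ] yaw 59.4 tilt [ 0.145 -0.012] w 55.5 t 12.2 f [ 0.4  0.2 -0. ] q [ 0.28  0.14  1.85 -0.06  1.02 -0.72]
```

Request:
jog_arm:
  rows: [0,0,0,1,0,0,0,1,0,0,0,1,0,0,0,1,0,0,0,1]

```text
time_s: 12.6
position: [0.4451, 0.2239, 0.1557]
orientation: [[-0.611, 0.78, 0.137], [0.786, 0.618, -0.014], [-0.096, 0.1, -0.99]]
contact_force: [0.0, -0.5, 0.3]
width: 0.0557
```

```bash
python3 hold.py 2
```

```text
at [445.1 223.9 155.7] yaw 38.6 tilt [ 0.137 -0.014] w 56.1 t 12.7 f [-0.4  0.   0.2] q [ 0.28  0.15  1.85 -0.06  1.02 -0.36]
```

Request:
jog_arm:
  rows: [0,-0.4,0,0,0,-0.4,0,0,0,-0.4,0,0,0,-0.4,0,0,0,-0.4,0,0]

```text
time_s: 13.12
position: [0.4027, 0.1905, 0.1491]
orientation: [[-0.62, 0.773, 0.135], [0.779, 0.627, -0.014], [-0.096, 0.097, -0.991]]
contact_force: [-0.4, 0.6, -0.4]
width: 0.0557
```

```bash
python3 hold.py 2
```

```text
at [401.8 190.2 149. ] yaw 39.0 tilt [ 0.134 -0.014] w 56.1 t 13.2 f [-0.1 -0.1 -0. ] q [ 0.23  0.06  1.97 -0.05  0.98 -0.42]
```

Request:
jog_arm:
  rows: [0,0,-1,0,0,0,-0.8,0,0,0,-0.6,0,0,0,-0.4,0,0,0,-0.2,0]

```text
time_s: 13.63
position: [0.3902, 0.1901, 0.2258]
orientation: [[-0.618, 0.775, 0.133], [0.781, 0.625, -0.014], [-0.094, 0.095, -0.991]]
contact_force: [0.4, 1.4, 0.1]
width: 0.0558
```

```bash
python3 hold.py 2
```

```text
at [390.3 190.1 225.3] yaw 38.9 tilt [ 0.133 -0.014] w 55.7 t 13.7 f [-0.5  0.2  0.1] q [ 0.23 -0.04  1.86 -0.05  1.19 -0.42]
```

Request:
jog_arm:
  rows: [0,0,0.3,0,0,0,0.6,0,0,0,0.9,0,0,0,1,0,0,0,0,0]

```text
time_s: 14.15
position: [0.3995, 0.1889, 0.1501]
orientation: [[-0.618, 0.775, 0.133], [0.78, 0.625, -0.014], [-0.094, 0.095, -0.991]]
contact_force: [-1.0, -0.6, 0.4]
width: 0.0557
```

```bash
python3 hold.py 2
```

```text
at [401.3 189.5 153.7] yaw 38.9 tilt [ 0.137 -0.013] w 55.7 t 14.2 f [-1.   0.7  0. ] q [ 0.23  0.05  1.97 -0.05  0.99 -0.42]
```

Request:
jog_arm:
  rows: [0,0,0,-1,0,0,0,-1,0,0,0,-1,0,0,0,-1]

```text
time_s: 14.58
position: [0.4031, 0.19, 0.1571]
orientation: [[-0.813, 0.566, 0.141], [0.57, 0.822, -0.012], [-0.123, 0.07, -0.99]]
contact_force: [0.8, 0.5, -0.3]
width: 0.0562
```

```bash
python3 hold.py 2
```

```text
at [403.3 190.1 157.2] yaw 55.3 tilt [ 0.141 -0.012] w 55.7 t 14.7 f [ 0.   0.3 -0.2] q [ 0.23  0.05  1.96 -0.05  1.   -0.71]
```

Request:
jog_arm:
  rows: [0,0,0,1,0,0,0,1,0,0,0,1,0,0,0,1]

```text
time_s: 15.02
position: [0.4049, 0.1907, 0.1608]
orientation: [[-0.607, 0.781, 0.146], [0.789, 0.615, -0.011], [-0.098, 0.109, -0.989]]
contact_force: [0.2, -0.7, -0.0]
width: 0.0562
```

```bash
python3 hold.py 2
```

```text
at [404.9 190.7 160.8] yaw 38.4 tilt [ 0.147 -0.011] w 55.6 t 15.1 f [ 0.1 -0.5 -0.9] q [ 0.23  0.04  1.96 -0.05  1.   -0.41]
```

```bash
python3 hold.py 0 "(440,205,110,85),(455,205,30,85)"
```

```text
at [404.9 190.7 160.8] yaw 38.4 tilt [ 0.147 -0.011] w 55.6 t 15.1 f [ 0.1 -0.5 -0.9] q [ 0.23  0.04  1.96 -0.05  1.   -0.41]
-> [440 205 110  85] 12 rows
   -0.02,0.1,0.18,-0.97, -0.02,0.1,0.18,-0.97, -0.03,0.1,0.18,-0.97, -0.04,0.1,0.19,-0.97, -0.04,0.09,0.18,-0.97
   -0.05,0.09,0.19,-0.97, -0.06,0.09,0.18,-0.98, -0.06,0.08,0.19,-0.98, -0.07,0.08,0.18,-0.98, -0.07,0.07,0.19,-0.98
   -0.08,0.07,0.18,-0.98, -0.08,0.07,0.19,-1
-> [455 205  30  85] 4 rows
   -0.03,0.01,0.81,0, -0.03,0.01,0.81,0, -0.03,0.01,0.82,0, -0.03,0.01,0.81,-0.01
```

Request:
jog_arm:
  rows: [0,0.1,0.2,-1,0,0.1,0.2,-1,0,0.1,0.2,-1,0,0.1,0.2,-1,0,0.1,0.2,-1]
  claw: 1

```text
time_s: 15.53
position: [0.4192, 0.2002, 0.1401]
orientation: [[-0.848, 0.508, 0.153], [0.512, 0.859, -0.009], [-0.136, 0.07, -0.988]]
contact_force: [0.4, -0.5, 0.7]
width: 0.0269
```

Request:
jog_arm:
  rows: [-0.05,0.1,0.2,-1,-0.05,0.1,0.2,-1,-0.05,0.1,0.2,-1,-0.05,0.1,0.2,-1,-0.05,0.1,0.2,-1]

```text
time_s: 15.95
position: [0.4353, 0.21, 0.1181]
orientation: [[-0.974, 0.163, 0.156], [0.164, 0.986, -0.009], [-0.155, 0.017, -0.988]]
contact_force: [-1.0, -0.8, -0.3]
width: 0.0004
```

```bash
python3 hold.py 2 "(455,205,80,85),(455,205,30,85)"
```

```text
at [434.9 210.  117.6] yaw 80.4 tilt [ 0.155 -0.009] w 0.4 t 16.1 f [0.7 0.2 0. ] q [ 0.26  0.16  1.95 -0.06  0.89 -1.11]
-> [455 205  80  85] 2 rows
   -0.29,-0.04,0.81,-0.57, -0.29,-0.06,0.8,-0.58
-> [455 205  30  85] 2 rows
   0.15,0,0.99,0, 0.16,-0.01,0.99,0
```

Request:
jog_arm:
  rows: [-0.3,0,0.7,-0.5,-0.3,0,0.8,-0.5,0,0,0.8,0,0.1,0,0.8,0,0.1,0,0.5,0]

```text
time_s: 16.47
position: [0.4646, 0.2088, 0.0339]
orientation: [[-0.981, 0.103, 0.167], [0.103, 0.995, -0.006], [-0.167, 0.012, -0.986]]
contact_force: [0.2, -0.2, -0.8]
width: 0.0005
```

```bash
python3 hold.py 2 "(470,205,30,85)"
```

```text
at [463.1 208.5  33.3] yaw 84.1 tilt [ 0.164 -0.007] w 0.7 t 16.6 f [-0.5 -0.3  0.7] q [ 0.24  0.32  1.99 -0.07  0.67 -1.18]
-> [470 205  30  85] 1 rows
   -0.26,-0.11,0.18,-0.22
```

Request:
jog_arm:
  rows: [-0.4,0,0.1,0,-0.3,0,0.1,0]

```text
time_s: 16.73
position: [0.4765, 0.2067, 0.0314]
orientation: [[-0.983, 0.104, 0.154], [0.104, 0.995, -0.007], [-0.154, 0.009, -0.988]]
contact_force: [-26.0, 4.9, 20.2]
width: 0.0005
```

Request:
jog_arm:
  rows: [-0.2,0,0.05,0,-0.2,0,0.05,0]

```text
time_s: 16.9
position: [0.4763, 0.206, 0.0301]
orientation: [[-0.985, 0.107, 0.132], [0.107, 0.994, -0.008], [-0.132, 0.006, -0.991]]
contact_force: [-18.5, 4.0, 16.1]
width: 0.0007
```

Request:
jog_arm:
  rows: [-0.2,0,0.05,0,-0.2,0,0.05,0]

```text
time_s: 17.07
position: [0.4762, 0.2056, 0.0294]
orientation: [[-0.988, 0.108, 0.112], [0.108, 0.994, -0.008], [-0.112, 0.004, -0.994]]
contact_force: [-17.3, 2.9, 14.8]
width: 0.0003
```

```bash
python3 hold.py 1
```

```text
at [476.2 205.6  29.3] yaw 83.8 tilt [ 0.111 -0.008] w 0.5 t 17.1 f [-18.5   4.5  13.7] q [ 0.22  0.36  1.93 -0.05  0.74 -1.21]
```

Request:
jog_arm:
  rows: [-0.2,0,0.05,0,-0.2,0,0.05,0,-0.2,0,0.05,0,-0.2,0,0.03,0,-0.2,0,0.03,0]

```text
time_s: 17.53
position: [0.4759, 0.2052, 0.0285]
orientation: [[-0.992, 0.111, 0.062], [0.111, 0.994, -0.008], [-0.062, -0.001, -0.998]]
contact_force: [-16.0, 3.8, 13.4]
width: 0.0004
```

Request:
jog_arm:
  rows: [-0.2,0,0.03,0,-0.2,0,0.02,0,-0.2,0,0.02,0,-0.2,0,0,0,-0.2,0,0,0]

```text
time_s: 17.95
position: [0.4755, 0.2052, 0.0291]
orientation: [[-0.994, 0.113, 0.011], [0.113, 0.994, -0.007], [-0.012, -0.006, -1.0]]
contact_force: [-14.0, 4.1, 4.8]
width: 0.0002
```

```bash
python3 hold.py 1
```

```text
at [475.5 205.2  29.1] yaw 83.5 tilt [ 0.01  -0.007] w 0.4 t 18.0 f [-15.8   4.2   8.4] q [ 0.2   0.41  1.85 -0.01  0.88 -1.25]
```

Request:
jog_arm:
  rows: [-0.2,0,0,0,-0.2,0,0,0,-0.2,0,0,0,-0.2,0,0,0]

```text
time_s: 18.33
position: [0.4749, 0.2052, 0.0295]
orientation: [[-0.993, 0.113, -0.032], [0.113, 0.994, -0.006], [0.031, -0.01, -0.999]]
contact_force: [-14.6, 3.4, 6.5]
width: 0.001
```

Request:
jog_arm:
  rows: [0.5,0,-0.2,0,0.3,0,-0.6,0,0,0,-0.8,0,0,0,-0.8,0,0,0,-0.5,0]
  claw: 0.4

```text
time_s: 18.75
position: [0.4569, 0.2083, 0.1082]
orientation: [[-0.993, 0.115, -0.032], [0.115, 0.993, -0.005], [0.031, -0.009, -0.999]]
contact_force: [0.2, 0.6, -1.0]
width: 0.0292
```

```bash
python3 - <<'E'
from off import *
offs('t2')
plan((624,-30,120,47))
E
```

```text
bed offcuts
  c 682.8 -108.4  wh 42.0 30.4  ang 54.8  z 47.2 n 150
  c 624.2 -31.4  wh 43.2 28.2  ang -45.1  z 47.4 n 146
tray
  c 443.9 290.7  wh 41.8 29.7  ang -49.0  z 27.4 n 133
  c 401.7 255.7  wh 41.0 29.6  ang -16.2  z 27.9 n 157
at [458.8 208.7 110.5] yaw 83.4 tilt [-0.027 -0.004] w 33.7 t 18.8 f [1.4 0.8 1.2] q [ 0.2   0.3   1.77  0.    1.1  -1.25]
-> [624 -30 120  47] 11 rows
   -0.77,-0.87,-0.05,0.91, -0.82,-0.82,-0.05,0.91, -0.87,-0.77,-0.05,0.91, -0.92,-0.71,-0.05,0.91, -0.96,-0.65,-0.05,0.91
   -1,-0.59,-0.05,0.91, -0.83,-0.42,-0.04,0.73, -0.85,-0.38,-0.05,0.73, -0.86,-0.34,-0.04,0.73, -0.88,-0.29,-0.05,0.73
   -0.9,-0.25,-0.04,0.72
```

View pics/t2.png

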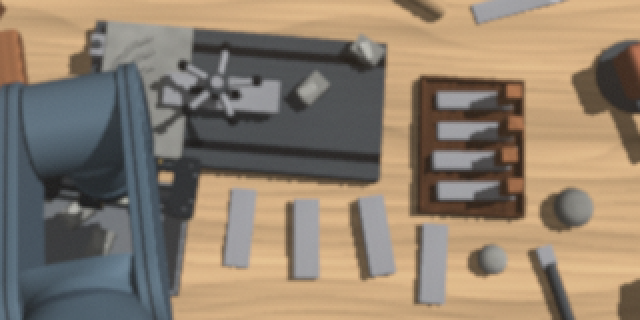

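Request:
jog_arm:
  rows: [-0.75,-0.85,-0.1,0.9,-0.8,-0.8,-0.1,0.9,-0.85,-0.75,-0.1,0.9,-0.9,-0.7,-0.05,0.9,-0.95,-0.65,0,0.9]

```text
time_s: 19.22
position: [0.5445, 0.0927, 0.1261]
orientation: [[-0.907, 0.421, -0.011], [0.421, 0.907, -0.001], [0.009, -0.006, -1.0]]
contact_force: [0.2, -0.1, -0.1]
width: 0.0557
```

Request:
jog_arm:
  rows: [-1,-0.6,0,0.9,-0.85,-0.4,0,0.75,-0.85,-0.4,0,0.75,-0.85,-0.35,0,0.75,-0.85,-0.3,0,0.75]

```text
time_s: 19.63
position: [0.6193, -0.0166, 0.1305]
orientation: [[-0.749, 0.663, 0.002], [0.663, 0.749, -0.003], [-0.004, -0.001, -1.0]]
contact_force: [0.9, 0.5, 0.5]
width: 0.0558
```

```bash
python3 hold.py 1 "(624,-30.5,80,47),(624,-30.5,29,47)"
```

```text
at [622.  -20.8 130.8] yaw 48.1 tilt [ 0.005 -0.006] w 56.1 t 19.7 f [ 1.7 -2.3  0.6] q [-0.21  0.45  1.48 -0.01  1.21 -1.05]
-> [624.  -30.5  80.   47. ] 3 rows
   -0.1,-0.08,0.68,0.1, -0.1,-0.08,0.68,0.09, -0.1,-0.07,0.68,0.1
-> [624.  -30.5  29.   47. ] 3 rows
   0.01,0,0.68,0, 0,0,0.68,0, 0.01,0,0.68,0
```

Request:
jog_arm:
  rows: [-0.1,-0.1,0.7,0.1,-0.1,-0.1,0.8,0.1,0,0,0.8,0,0,0,0.8,0,0,0,0.5,0]

```text
time_s: 20.1
position: [0.632, -0.035, 0.0457]
orientation: [[-0.73, 0.683, 0.026], [0.683, 0.73, -0.011], [-0.026, 0.009, -1.0]]
contact_force: [0.1, -0.1, -0.0]
width: 0.0557
```

```bash
python3 hold.py 1 "(624,-30.5,28,47)"
```

```text
at [630.8 -34.8  43.5] yaw 46.9 tilt [ 0.022 -0.011] w 55.8 t 20.1 f [-0.3 -0.3 -0.5] q [-0.23  0.55  1.56 -0.01  1.01 -1.04]
-> [624.  -30.5  28.   47. ] 1 rows
   0.33,-0.07,0.61,-0.02
```

Request:
jog_arm:
  rows: [0.33,-0.05,0.65,0]

```text
time_s: 20.23
position: [0.6277, -0.0316, 0.0297]
orientation: [[-0.729, 0.684, 0.029], [0.684, 0.73, -0.012], [-0.03, 0.011, -0.999]]
contact_force: [1.0, -0.6, -0.4]
width: 0.0557
```

```bash
python3 hold.py 1 "(624,-30.5,28,47)"
```

```text
at [624.1 -29.9  25.5] yaw 46.9 tilt [ 0.023 -0.011] w 55.7 t 20.3 f [0.7 2.2 3.1] q [-0.22  0.56  1.59 -0.01  0.97 -1.04]
-> [624.  -30.5  28.   47. ] 1 rows
   -0.02,-0.02,-0.1,-0.02
```

Request:
jog_arm:
  rows: [0,0,0.05,0]
  claw: 1

```text
time_s: 20.37
position: [0.6237, -0.0306, 0.0253]
orientation: [[-0.731, 0.682, 0.023], [0.682, 0.731, -0.012], [-0.025, 0.006, -1.0]]
contact_force: [-12.0, -7.0, 25.9]
width: 0.0524
```

```bash
python3 hold.py 7 "(624,-30.5,125),(440,200,120,47),(440,200,50,47)"
```

```text
at [624.4 -30.5  25.5] yaw 46.9 tilt [ 0.024 -0.012] w 27.9 t 20.7 f [-2.  -2.3  6.2] q [-0.22  0.56  1.59 -0.01  0.97 -1.04]
-> [624.  -30.5 125.   46.9] 4 rows
   -0.02,0.01,-0.99,0, -0.02,0,-1,0, -0.03,0.01,-0.99,0, -0.02,0,-1,0
-> [440 200 120  47] 12 rows
   0.97,0.14,-0.01,0, 0.97,0.14,-0.01,0, 0.97,0.14,-0.01,0, 0.97,0.14,-0.01,0, 0.97,0.14,-0.01,0
   0.97,0.14,0,0, 0.98,0.14,-0.01,0, 0.97,0.15,0,0, 0.98,0.14,-0.01,0, 0.97,0.15,0,-0.01
   0.98,0.14,-0.01,0, 0.97,0.15,0,-0.01
-> [440 200  50  47] 3 rows
   0.02,-0.01,0.93,0, 0.03,-0.01,0.93,0, 0.02,0,0.93,0
```

Request:
jog_arm:
  rows: [0,0,-0.4,0,0,0,-0.9,0,0,0,-1,0,0,0,-1,0,0,0,-0.9,0]

```text
time_s: 21.13
position: [0.6181, -0.0271, 0.1302]
orientation: [[-0.73, 0.683, 0.013], [0.683, 0.73, -0.007], [-0.014, 0.004, -1.0]]
contact_force: [0.6, -0.6, -0.8]
width: 0.0278
```

Request:
jog_arm:
  rows: [0.95,0.15,-0.1,0,0.95,0.15,0,0,0.95,0.15,0,0,0.95,0.15,0,0,0.95,0.15,0,0]

```text
time_s: 21.55
position: [0.5509, 0.0674, 0.142]
orientation: [[-0.725, 0.688, 0.034], [0.688, 0.726, -0.008], [-0.031, 0.017, -0.999]]
contact_force: [-0.3, 1.3, -0.6]
width: 0.0279
```

Request:
jog_arm:
  rows: [0.95,0.15,0.1,0,0.95,0.15,0.1,0,0.95,0.15,0.1,0,0.95,0.15,0.1,0,0.95,0.15,0.1,0]

```text
time_s: 21.97
position: [0.4756, 0.1686, 0.1304]
orientation: [[-0.724, 0.688, 0.041], [0.688, 0.725, -0.005], [-0.033, 0.025, -0.999]]
contact_force: [0.4, 0.0, -1.1]
width: 0.0283
```

```bash
python3 hold.py 0 "(440,200,50,47)"
```

```text
at [475.6 168.6 130.4] yaw 46.5 tilt [ 0.041 -0.005] w 28.3 t 22.0 f [ 0.4  0.  -1.1] q [ 0.13  0.23  1.8  -0.01  1.07 -0.68]
-> [440 200  50  47] 4 rows
   0.5,-0.04,0.79,-0.03, 0.5,-0.04,0.79,-0.03, 0.5,-0.03,0.78,-0.03, 0.5,-0.03,0.79,-0.03
```

Request:
jog_arm:
  rows: [0.5,0,0.7,0,0.5,0,0.8,0,0.4,0,0.8,0,0.2,0,0.8,0,0,0,0.5,0]

```text
time_s: 22.38
position: [0.449, 0.2041, 0.0431]
orientation: [[-0.728, 0.684, 0.053], [0.685, 0.729, 0.001], [-0.037, 0.037, -0.999]]
contact_force: [-0.6, -0.4, -1.4]
width: 0.0277
```

Request:
jog_arm:
  rows: [0,0,0,0]
  claw: 0.4

```text
time_s: 22.47
position: [0.4472, 0.2045, 0.0416]
orientation: [[-0.729, 0.683, 0.049], [0.684, 0.729, 0.001], [-0.035, 0.035, -0.999]]
contact_force: [-0.4, 0.4, 0.2]
width: 0.0312
```

```bash
python3 hold.py 4 "(450,180,140,37),(682.5,-108,140,-36)"
```

```text
at [450.1 204.4  44.4] yaw 46.8 tilt [0.055 0.002] w 46.1 t 22.7 f [ 0.4  0.8 -0.1] q [ 0.21  0.33  1.93 -0.01  0.83 -0.6 ]
-> [450 180 140  37] 4 rows
   -0.2,-0.14,-0.96,0.61, -0.21,-0.13,-0.95,0.62, -0.22,-0.12,-0.96,0.61, -0.22,-0.12,-0.95,0.62
-> [ 682.5 -108.   140.   -36. ] 19 rows
   -0.78,0.03,0.03,0.96, -0.77,0.08,0.03,0.96, -0.77,0.13,0.02,0.96, -0.76,0.18,0.03,0.96, -0.74,0.23,0.02,0.96
   -0.73,0.28,0.03,0.96, -0.71,0.33,0.02,0.96, -0.68,0.37,0.03,0.96, -0.66,0.42,0.02,0.96, -0.63,0.46,0.03,0.96
   -0.59,0.5,0.02,0.96, -0.56,0.54,0.03,0.96, -0.52,0.58,0.02,0.96, -0.48,0.61,0.03,0.96, -0.44,0.64,0.02,0.96
   -0.39,0.67,0.03,0.96, -0.35,0.7,0.02,0.96, -0.3,0.72,0.03,0.95, -0.25,0.74,0.02,0.96
```

Request:
jog_arm:
  rows: [-0.1,-0.1,-0.6,0.6,-0.2,-0.1,-0.9,0.6,-0.2,-0.1,-1,0.6,-0.3,-0.1,-0.9,0.8,-0.7,0,-0.4,0.9]

```text
time_s: 23.08
position: [0.4613, 0.1682, 0.1471]
orientation: [[-0.534, 0.844, 0.056], [0.845, 0.534, 0.003], [-0.027, 0.049, -0.998]]
contact_force: [0.7, 0.5, 0.4]
width: 0.0557
```

Request:
jog_arm:
  rows: [-0.77,0.08,0,0.96,-0.77,0.13,0,0.96,-0.77,0.18,0,0.96,-0.75,0.25,0,0.96,-0.75,0.3,0,0.96]

```text
time_s: 23.5
position: [0.5301, 0.0871, 0.1649]
orientation: [[-0.21, 0.974, 0.08], [0.978, 0.21, 0.005], [-0.012, 0.079, -0.997]]
contact_force: [0.3, 0.7, -0.1]
width: 0.0558
```

Request:
jog_arm:
  rows: [-0.7,0.35,0,0.96,-0.68,0.4,0,0.96,-0.66,0.45,0,0.96,-0.62,0.5,0,0.96,-0.6,0.5,0,0.96]

```text
time_s: 23.92
position: [0.597, 0.0028, 0.1791]
orientation: [[0.142, 0.985, 0.094], [0.99, -0.143, 0.003], [0.017, 0.092, -0.996]]
contact_force: [-0.5, -0.6, 0.6]
width: 0.0558
```

```bash
python3 hold.py 0 "(682.5,-108,120,-36)"
```

```text
at [597.    2.8 179.1] yaw -8.3 tilt [0.094 0.003] w 55.8 t 23.9 f [-0.5 -0.6  0.6] q [-0.2   0.31  1.57  0.02  1.17 -0.06]
-> [ 682.5 -108.   120.   -36. ] 7 rows
   -0.56,0.54,0.38,0.99, -0.52,0.58,0.38,0.99, -0.48,0.61,0.38,0.99, -0.44,0.65,0.38,0.99, -0.4,0.67,0.38,0.99
   -0.35,0.7,0.38,0.98, -0.29,0.73,0.38,0.99
```

Request:
jog_arm:
  rows: [-0.55,0.55,0.4,1,-0.5,0.6,0.4,1,-0.5,0.6,0.4,1,-0.45,0.65,0.4,1,-0.4,0.65,0.4,1]

```text
time_s: 24.33
position: [0.6657, -0.0844, 0.1458]
orientation: [[0.488, 0.865, 0.112], [0.871, -0.491, -0.001], [0.054, 0.099, -0.994]]
contact_force: [-0.3, -0.3, -0.3]
width: 0.0558
```

```bash
python3 hold.py 0 "(682.5,-108,80,-36),(682.5,-108,30,-36)"
```

```text
at [665.7 -84.4 145.8] yaw -29.6 tilt [ 0.112 -0.001] w 55.8 t 24.3 f [-0.3 -0.3 -0.3] q [-0.31  0.46  1.44  0.04  1.14  0.19]
-> [ 682.5 -108.    80.   -36. ] 3 rows
   -0.21,0.26,0.9,0.54, -0.2,0.27,0.9,0.53, -0.2,0.28,0.89,0.53
-> [ 682.5 -108.    30.   -36. ] 2 rows
   -0.06,-0.09,1,0, -0.07,-0.1,0.99,0
```

Request:
jog_arm:
  rows: [-0.2,0.2,0.8,0.55,-0.2,0.2,0.9,0.55,-0.2,0.2,0.8,0.5,0,0,0.8,0,0,0,0.5,0]

```text
time_s: 24.75
position: [0.6903, -0.1161, 0.0592]
orientation: [[0.595, 0.793, 0.131], [0.801, -0.599, -0.009], [0.071, 0.11, -0.991]]
contact_force: [-0.8, -0.2, -0.6]
width: 0.0558
```

```bash
python3 - <<'E'
from p import *
f,rz,K,C,s=grab('wrist');save('w4',f)
plan((682.5,-108,32,-36))
E
```

```text
at [ 689.5 -115.9   57. ] yaw -37.0 tilt [ 0.128 -0.009] w 56.1 t 24.8 f [-0.1  0.5 -1.9] q [-0.34  0.58  1.47  0.04  0.97  0.28]
-> [ 682.5 -108.    32.   -36. ] 1 rows
   0.02,-0.52,0.95,-0.26
```

View pics/w4.png

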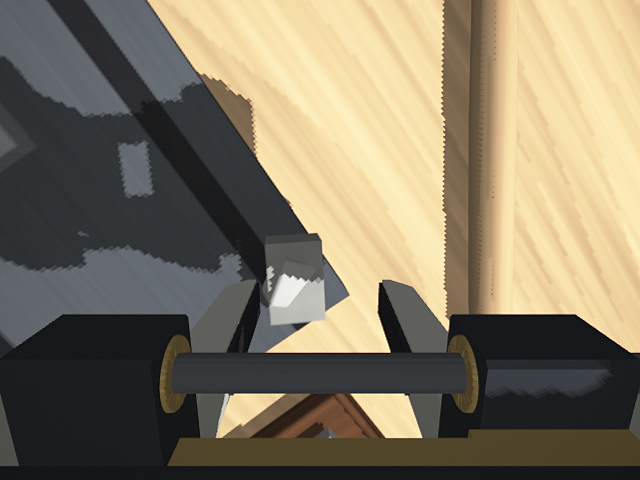

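Request:
jog_arm:
  rows: [0,-0.55,0.1,-0.2,0,-0.1,0.6,0]

```text
time_s: 24.97
position: [0.6812, -0.1079, 0.0413]
orientation: [[0.583, 0.801, 0.134], [0.809, -0.587, -0.01], [0.07, 0.114, -0.991]]
contact_force: [-0.3, 0.5, -0.4]
width: 0.0557
```

```bash
python3 hold.py 2 "(682.5,-108,31,-36)"
```

```text
at [ 679.9 -107.7   38.3] yaw -36.3 tilt [ 0.129 -0.009] w 55.9 t 25.1 f [-0.7  0.4 -1.1] q [-0.34  0.58  1.52  0.04  0.92  0.27]
-> [ 682.5 -108.    31.   -36. ] 1 rows
   0.03,0.06,0.3,-0.07
```

Request:
jog_arm:
  rows: [0,0.05,0.25,0]
  claw: 1

```text
time_s: 25.15
position: [0.683, -0.1087, 0.0345]
orientation: [[0.584, 0.801, 0.132], [0.809, -0.588, -0.01], [0.069, 0.113, -0.991]]
contact_force: [0.4, 0.0, 0.7]
width: 0.0527
```

```bash
python3 hold.py 7 "(682.5,-108,130),(520,20,130),(395,200,130),(395,205,45)"
```

```text
at [ 682.4 -108.8   33.1] yaw -36.3 tilt [ 0.131 -0.01 ] w 28.6 t 25.5 f [-0.4 -0.3  1.4] q [-0.34  0.59  1.51  0.04  0.91  0.27]
-> [ 682.5 -108.   130.   -36.3] 4 rows
   0.07,0.1,-0.96,0, 0.08,0.11,-0.96,0, 0.07,0.1,-0.96,0, 0.08,0.11,-0.96,0
-> [520.   20.  130.  -36.3] 9 rows
   0.04,-0.91,-0.1,0, 0.04,-0.91,-0.1,0, 0.04,-0.91,-0.1,0, 0.04,-0.92,-0.1,0, 0.04,-0.91,-0.1,0
   0.03,-0.92,-0.1,0, 0.04,-0.91,-0.1,0, 0.03,-0.92,-0.1,0, 0.04,-0.91,-0.1,0
-> [395.  200.  130.  -36.3] 9 rows
   0.32,-0.92,-0.08,0, 0.32,-0.92,-0.08,0, 0.32,-0.91,-0.08,0, 0.32,-0.92,-0.08,0, 0.32,-0.91,-0.08,0
   0.33,-0.92,-0.08,0, 0.32,-0.91,-0.08,0, 0.33,-0.92,-0.08,0, 0.32,-0.91,-0.08,0
-> [395.  205.   45.  -36.3] 4 rows
   -0.02,-0.12,0.84,0, -0.02,-0.13,0.84,0, -0.02,-0.12,0.84,0, -0.01,-0.13,0.85,0
```

```bash
python3 hold.py 0 "(670,-90,130,-45),(510,20,140,-70),(395,200,130,-93)"
```

```text
at [ 682.4 -108.8   33.1] yaw -36.3 tilt [ 0.131 -0.01 ] w 28.6 t 25.5 f [-0.4 -0.3  1.4] q [-0.34  0.59  1.51  0.04  0.91  0.27]
-> [670 -90 130 -45] 4 rows
   0.15,-0.1,-0.98,0.55, 0.14,-0.11,-0.98,0.54, 0.14,-0.11,-0.98,0.54, 0.13,-0.12,-0.97,0.55
-> [510  20 140 -70] 8 rows
   -0.16,-0.94,-0.16,0.78, -0.22,-0.93,-0.16,0.78, -0.27,-0.92,-0.16,0.78, -0.31,-0.91,-0.16,0.78, -0.36,-0.89,-0.16,0.78
   -0.41,-0.87,-0.16,0.78, -0.46,-0.84,-0.16,0.79, -0.51,-0.81,-0.16,0.79
-> [395 200 130 -93] 9 rows
   -0.2,-0.93,-0.03,0.64, -0.25,-0.92,-0.03,0.64, -0.29,-0.91,-0.03,0.64, -0.33,-0.89,-0.03,0.64, -0.37,-0.88,-0.03,0.64
   -0.4,-0.86,-0.03,0.64, -0.44,-0.84,-0.03,0.65, -0.48,-0.82,-0.03,0.65, -0.52,-0.79,-0.03,0.65
```

Request:
jog_arm:
  rows: [0,0,-0.4,0,0,0,-0.9,0,0,0,-1,0.2,0,-0.2,-1,0.6,0,-0.5,-0.6,0.6]

```text
time_s: 25.92
position: [0.6539, -0.0974, 0.1293]
orientation: [[0.663, 0.739, 0.123], [0.745, -0.667, -0.008], [0.077, 0.097, -0.992]]
contact_force: [0.7, -0.7, 0.1]
width: 0.0283
```

```bash
python3 hold.py 0 "(510,20,140,-70),(395,200,130,-93)"
```

```text
at [653.9 -97.4 129.3] yaw -42.1 tilt [ 0.123 -0.008] w 28.3 t 25.9 f [ 0.7 -0.7  0.1] q [-0.33  0.45  1.49  0.04  1.08  0.38]
-> [510  20 140 -70] 8 rows
   -0.04,-0.92,-0.15,0.87, -0.09,-0.91,-0.15,0.87, -0.15,-0.91,-0.15,0.87, -0.2,-0.9,-0.14,0.87, -0.25,-0.88,-0.15,0.87
   -0.31,-0.86,-0.14,0.88, -0.36,-0.85,-0.15,0.88, -0.41,-0.82,-0.14,0.88
-> [395 200 130 -93] 9 rows
   -0.21,-0.93,-0.03,0.64, -0.25,-0.92,-0.02,0.64, -0.29,-0.9,-0.03,0.64, -0.33,-0.89,-0.02,0.64, -0.36,-0.88,-0.03,0.64
   -0.4,-0.86,-0.02,0.64, -0.44,-0.84,-0.03,0.65, -0.48,-0.82,-0.02,0.65, -0.52,-0.8,-0.03,0.65
```

Request:
jog_arm:
  rows: [-0.05,-0.92,-0.1,0.9,-0.1,-0.92,-0.1,0.9,-0.15,-0.92,-0.1,0.9,-0.2,-0.9,-0.1,0.9,-0.25,-0.9,-0.1,0.9]

```text
time_s: 26.33
position: [0.566, -0.0237, 0.1406]
orientation: [[0.866, 0.481, 0.14], [0.487, -0.873, -0.014], [0.115, 0.08, -0.99]]
contact_force: [0.5, 0.8, -0.1]
width: 0.0287
```

Request:
jog_arm:
  rows: [-0.3,-0.85,-0.1,0.9,-0.35,-0.85,-0.1,0.9,-0.4,-0.8,-0.1,0.9,-0.2,-0.93,0,0.65,-0.25,-0.93,0,0.65]

```text
time_s: 26.75
position: [0.4865, 0.0658, 0.1416]
orientation: [[0.968, 0.206, 0.145], [0.21, -0.978, -0.015], [0.139, 0.045, -0.989]]
contact_force: [0.9, 0.5, -0.0]
width: 0.0286
```

Request:
jog_arm:
  rows: [-0.3,-0.9,0,0.65,-0.33,-0.9,0,0.65,-0.36,-0.88,0,0.65,-0.4,-0.86,0,0.65,-0.45,-0.85,0,0.65]

```text
time_s: 27.17
position: [0.4257, 0.1737, 0.1364]
orientation: [[0.988, -0.032, 0.152], [-0.03, -0.999, -0.014], [0.153, 0.01, -0.988]]
contact_force: [0.3, -0.1, -0.7]
width: 0.0286
```

```bash
python3 hold.py 0 "(390,195,45,-95)"
```

```text
at [425.7 173.7 136.4] yaw -91.8 tilt [ 0.152 -0.014] w 28.6 t 27.2 f [ 0.3 -0.1 -0.7] q [ 0.18  0.09  1.97 -0.05  0.93  1.81]
-> [390 195  45 -95] 4 rows
   -0.5,-0.21,0.85,0.2, -0.5,-0.2,0.84,0.2, -0.5,-0.2,0.85,0.2, -0.51,-0.19,0.84,0.21
```

Request:
jog_arm:
  rows: [-0.5,-0.2,0.8,0.2,-0.5,-0.2,0.85,0.2,-0.45,-0.2,0.85,0.2,-0.3,0,0.8,0.2,0,0,0.4,0]

```text
time_s: 27.58
position: [0.3975, 0.1961, 0.0429]
orientation: [[0.982, -0.086, 0.167], [-0.086, -0.996, -0.009], [0.167, -0.006, -0.986]]
contact_force: [-1.1, -0.5, 0.1]
width: 0.0284
```

Request:
jog_arm:
  rows: [0,0,0,0]
  claw: 0.4

```text
time_s: 27.67
position: [0.3962, 0.196, 0.0419]
orientation: [[0.983, -0.085, 0.165], [-0.085, -0.996, -0.009], [0.165, -0.005, -0.986]]
contact_force: [-0.2, 0.1, 0.5]
width: 0.0318
```

```bash
python3 hold.py 4 "(395,200,110,-93),(450,170,100,-93),(460,165,30,-93)"
```

```text
at [398.6 196.2  44.2] yaw -94.9 tilt [ 0.169 -0.008] w 46.7 t 27.9 f [-0.7  0.3 -0.8] q [ 0.25  0.21  2.13 -0.08  0.64  1.97]
-> [395 200 110 -93] 3 rows
   0.1,-0.05,-0.87,-0.16, 0.1,-0.05,-0.88,-0.16, 0.09,-0.05,-0.87,-0.17
-> [450 170 100 -93] 3 rows
   0.72,0.36,0.26,0, 0.72,0.36,0.26,0, 0.72,0.36,0.26,0
-> [460 165  30 -93] 3 rows
   -0.02,0.06,0.94,0, -0.02,0.06,0.94,0, -0.03,0.06,0.94,0
```

Request:
jog_arm:
  rows: [0,0,-0.6,0,0,0,-1,0,0.1,0,-1,0,0.3,0.5,-0.5,0,0.4,1,0,0]

```text
time_s: 28.28
position: [0.4038, 0.1592, 0.1321]
orientation: [[0.981, -0.084, 0.176], [-0.084, -0.996, -0.006], [0.176, -0.009, -0.984]]
contact_force: [0.2, 0.7, 0.5]
width: 0.0556
```

```bash
python3 hold.py 0 "(488,-80,100,-93)"
```

```text
at [403.8 159.2 132.1] yaw -94.8 tilt [ 0.176 -0.006] w 55.6 t 28.3 f [0.2 0.7 0.5] q [ 0.14  0.03  2.05 -0.04  0.88  1.82]
-> [488 -80 100 -93] 10 rows
   0.39,0.93,0.19,-0.04, 0.39,0.93,0.19,-0.05, 0.38,0.93,0.19,-0.04, 0.38,0.93,0.19,-0.05, 0.38,0.93,0.19,-0.05
   0.37,0.93,0.19,-0.04, 0.37,0.93,0.19,-0.05, 0.37,0.93,0.19,-0.04, 0.36,0.94,0.2,-0.05, 0.36,0.94,0.19,-0.04
```

Request:
jog_arm:
  rows: [0.4,0.93,0.2,0,0.4,0.93,0.2,0,0.4,0.93,0.2,0,0.4,0.93,0.2,0,0.4,0.93,0.2,0]
  claw: 1

```text
time_s: 28.7
position: [0.4557, 0.034, 0.1271]
orientation: [[0.977, -0.079, 0.199], [-0.08, -0.997, -0.006], [0.199, -0.01, -0.98]]
contact_force: [1.6, 0.0, -0.3]
width: 0.027
```

Request:
jog_arm:
  rows: [0.35,0.93,0.2,0,0.35,0.93,0.2,0,0.3,0.9,0.2,0,0.3,0.7,0.2,0,0,0.2,0.2,0]

```text
time_s: 29.12
position: [0.4927, -0.0719, 0.1167]
orientation: [[0.973, -0.085, 0.217], [-0.084, -0.996, -0.014], [0.217, -0.004, -0.976]]
contact_force: [0.9, -0.9, 0.1]
width: 0.0006
```

```bash
python3 hold.py 1 "(488,-80,60,-93),(488,-80,14,-93)"
```

```text
at [491.6 -71.4 115.5] yaw -94.9 tilt [ 0.214 -0.013] w 0.2 t 29.2 f [ 0.  -0.9 -0.3] q [-0.43  0.14  1.99  0.11  0.81  1.16]
-> [488 -80  60 -93] 3 rows
   -0.2,0.12,0.71,-0.16, -0.2,0.12,0.72,-0.15, -0.19,0.12,0.71,-0.16
-> [488 -80  14 -93] 2 rows
   -0.2,0,0.9,0, -0.2,0,0.9,-0.01
```

Request:
jog_arm:
  rows: [-0.2,0.1,0.6,0,-0.2,0.1,0.7,0,-0.2,0,0.8,0,-0.2,0,0.8,0,-0.1,0,0.6,0]

```text
time_s: 29.58
position: [0.4909, -0.0749, 0.0292]
orientation: [[0.97, -0.087, 0.226], [-0.085, -0.996, -0.017], [0.226, -0.002, -0.974]]
contact_force: [0.1, 0.2, -0.7]
width: 0.0001
```

```bash
python3 hold.py 1 "(495,-80,14,-93)"
```

```text
at [489.4 -74.2  26.9] yaw -95.0 tilt [ 0.222 -0.015] w 0.9 t 29.6 f [-1.   0.6 -1.5] q [-0.44  0.28  2.1   0.15  0.55  1.1 ]
-> [495 -80  14 -93] 1 rows
   0.12,0.22,0.55,-0.49
```

Request:
jog_arm:
  rows: [0,0.1,0.55,-0.2,0.3,0,0.1,0,0.4,0,0.1,0]

```text
time_s: 29.88
position: [0.4959, -0.0713, 0.0087]
orientation: [[0.979, -0.066, 0.195], [-0.066, -0.998, -0.005], [0.195, -0.008, -0.981]]
contact_force: [-47.4, -5.5, 33.7]
width: 0.0003
```

Request:
jog_arm:
  rows: [0.25,0,0.05,0,0.25,0,0.05,0,0.25,0,0.05,0]

```text
time_s: 30.13
position: [0.4956, -0.0661, 0.0058]
orientation: [[0.986, -0.059, 0.157], [-0.06, -0.998, 0.005], [0.156, -0.015, -0.988]]
contact_force: [-21.8, -6.5, 14.4]
width: 0.0004
```

Request:
jog_arm:
  rows: [0.2,0,0.05,0,0.2,0,0.05,0,0.2,0,0.05,0,0.2,0,0.05,0,0.2,0,0.05,0]

```text
time_s: 30.55
position: [0.4957, -0.061, 0.0036]
orientation: [[0.993, -0.05, 0.107], [-0.051, -0.999, 0.014], [0.106, -0.019, -0.994]]
contact_force: [-16.8, -5.5, 11.5]
width: 0.0003
```

```bash
python3 hold.py 0
```

```text
at [495.7 -61.    3.6] yaw -92.8 tilt [0.107 0.014] w 0.3 t 30.6 f [-16.8  -5.5  11.5] q [-0.39  0.38  2.    0.09  0.67  1.17]
```

Request:
jog_arm:
  rows: [0.2,0,-0.03,0,0.2,0,0,0,0.2,0,0,0,0.2,0,0,0,0.2,0,0,0]

```text
time_s: 30.97
position: [0.4956, -0.0582, 0.0048]
orientation: [[0.998, -0.042, 0.056], [-0.043, -0.999, 0.017], [0.055, -0.02, -0.998]]
contact_force: [-13.4, -6.9, 1.1]
width: 0.0002
```

Request:
jog_arm:
  rows: [0.2,0,0,0,0.2,0,0,0,0.2,0,0,0,0.2,0,0,0,0.2,0,0,0]

```text
time_s: 31.38
position: [0.4953, -0.0577, 0.0051]
orientation: [[0.999, -0.036, 0.003], [-0.036, -0.999, 0.016], [0.003, -0.017, -1.0]]
contact_force: [-14.1, -9.4, 2.2]
width: 0.0002
```

Request:
jog_arm:
  rows: [0.2,0,-0.05,0,0.2,0,-0.05,0,0.2,0,-0.05,0,0.2,0,-0.05,0,0.2,0,-0.05,0]

```text
time_s: 31.8
position: [0.4947, -0.0532, 0.0082]
orientation: [[0.998, -0.035, -0.051], [-0.034, -0.999, 0.022], [-0.052, -0.02, -0.998]]
contact_force: [-10.6, -3.8, -5.6]
width: 0.0003
```

Request:
jog_arm:
  rows: [-0.3,0,-0.1,0,-0.2,0,-0.6,0,0,0,-0.8,0,0,0,-0.9,0,0,0,-0.5,0]

```text
time_s: 32.22
position: [0.482, -0.0507, 0.0861]
orientation: [[0.998, -0.036, -0.059], [-0.035, -0.999, 0.022], [-0.059, -0.02, -0.998]]
contact_force: [1.5, -0.4, -0.1]
width: 0.0005
```

```bash
cat > lv.py <<'E'
from off import *
f,rz,K,C,s=grab('top');save('t3',f[160:320,195:515].repeat(2,0).repeat(2,1));W=cloud(rz,K,C);np.save('/tmp/Wtop',W)
show('bed',blobs(W,.042,.056,(.48,.72,-.15,.012),40))
show('tray',blobs(W,.015,.043,(.36,.48,.155,.335),40))
show('handles',blobs(W,.055,.075,(.45,.68,-.36,-.18),20))
show('tray out',blobs(W,.008,.022,(.44,.7,-.36,-.16),20))
m=(W[...,0]>.47)&(W[...,0]<.66)&(W[...,1]>-.27)&(W[...,1]<-.195)
# blade heights by x
for x0 in np.arange(.47,.66,.004):
    q=W[m&(W[...,0]>x0)&(W[...,0]<x0+.004)][:,2]*1000
    if len(q): print(round(x0*1000+2),round(float(np.median(q)),1),end='; ')
print()
plan()
E
python3 lv.py
```

```text
bed
tray
  c 443.7 290.0  wh 41.8 28.9  ang -49.8  z 27.6 n 167
  c 423.4 202.6  wh 91.3 43.9  ang -4.0  z 27.7 n 335
  c 401.7 256.2  wh 42.0 30.4  ang -19.1  z 27.2 n 172
handles
  c 621.9 -307.8  wh 21.8 19.0  ang -88.4  z 65.6 n 64
  c 577.5 -308.7  wh 21.7 18.7  ang 85.6  z 64.9 n 65
  c 532.9 -298.6  wh 21.6 20.9  ang -88.3  z 65.7 n 70
  c 490.1 -305.5  wh 21.9 18.3  ang -89.1  z 65.0 n 62
tray out
  c 555.4 -269.4  wh 201.3 135.2  ang -2.2  z 14.9 n 373
  c 625.6 -277.8  wh 87.2 39.4  ang -88.5  z 15.8 n 235
  c 580.0 -271.4  wh 98.4 30.1  ang -89.1  z 12.3 n 231
  c 520.3 -263.0  wh 96.8 4.2  ang -88.6  z 12.8 n 49
  c 490.3 -252.7  wh 96.8 33.5  ang -85.2  z 18.9 n 245
472 5.8; 476 8.8; 480 19.6; 484 18.7; 488 19.2; 492 20.0; 496 20.0; 500 20.1; 504 5.9; 508 6.4; 512 6.0; 516 4.7; 520 13.6; 524 24.5; 528 24.6; 532 24.6; 536 24.0; 540 24.7; 544 23.9; 548 8.6; 552 6.1; 556 6.4; 560 6.6; 564 6.1; 568 11.8; 572 11.1; 576 13.9; 580 11.6; 584 11.2; 588 12.6; 592 6.5; 596 6.3; 600 5.9; 604 6.7; 608 6.8; 612 14.8; 616 17.4; 620 15.6; 624 15.1; 628 17.5; 632 16.6; 636 14.0; 640 7.4; 644 6.8; 648 6.0; 652 12.7; 656 15.9; 
at [483.5 -51.   88.1] yaw -92.1 tilt [-0.055  0.02 ] w 0.4 t 32.3 f [0.5 0.2 1.8] q [-0.34  0.31  1.81  0.    1.07  1.27]
```

View pics/t3.png

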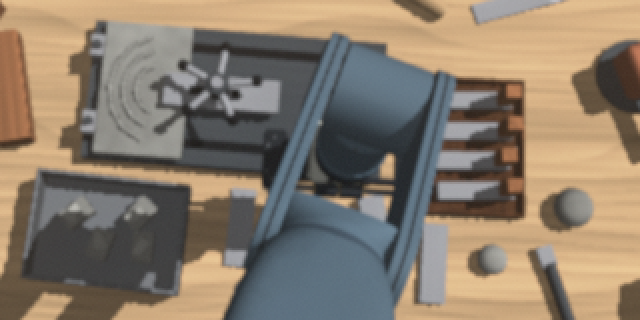

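```bash
python3 hold.py 0 "(577.5,-308.5,105,-88.5)"
```

```text
at [483.5 -51.   88.1] yaw -92.1 tilt [-0.055  0.02 ] w 0.4 t 32.3 f [0.5 0.2 1.8] q [-0.34  0.31  1.81  0.    1.07  1.27]
-> [ 577.5 -308.5  105.   -88.5] 11 rows
   0.37,0.92,-0.1,-0.08, 0.36,0.92,-0.1,-0.08, 0.36,0.93,-0.1,-0.08, 0.36,0.93,-0.1,-0.08, 0.35,0.93,-0.1,-0.08
   0.34,0.93,-0.1,-0.08, 0.34,0.93,-0.1,-0.08, 0.33,0.94,-0.1,-0.08, 0.33,0.94,-0.1,-0.08, 0.33,0.94,-0.1,-0.08
   0.31,0.94,-0.09,-0.09
```

Request:
jog_arm:
  rows: [0.35,0.8,-0.2,-0.1,0.35,0.8,-0.2,-0.1,0.35,0.8,-0.1,-0.1,0.35,0.8,-0.1,-0.1,0.35,0.8,0,-0.1]
  claw: 0.53

```text
time_s: 32.68
position: [0.5276, -0.1493, 0.107]
orientation: [[0.999, 0.006, -0.045], [0.007, -1.0, 0.016], [-0.045, -0.016, -0.999]]
contact_force: [0.5, 0.0, 0.5]
width: 0.029
```

Request:
jog_arm:
  rows: [0.3,0.8,0,-0.1,0.3,0.8,0,-0.1,0.3,0.8,0,-0.1,0.3,0.8,0,-0.1,0.2,0.6,0,0]

```text
time_s: 33.1
position: [0.5675, -0.2469, 0.1082]
orientation: [[0.999, 0.035, -0.039], [0.035, -0.999, 0.011], [-0.039, -0.013, -0.999]]
contact_force: [0.8, -0.3, -0.6]
width: 0.0437
```

```bash
python3 hold.py 1 "(577.5,-308.5,90,-88.5)"
```

```text
at [ 568.5 -249.7  108.3] yaw -88.1 tilt [-0.037  0.009] w 43.6 t 33.1 f [ 1.4 -1.9 -0.5] q [-0.59  0.49  1.46 -0.01  1.22  0.96]
-> [ 577.5 -308.5   90.   -88.5] 3 rows
   0.1,0.79,0.23,0.04, 0.11,0.79,0.23,0.03, 0.1,0.79,0.23,0.04
```

Request:
jog_arm:
  rows: [0.1,0.75,0.1,0,0.1,0.75,0.1,0,0.1,0.6,0.1,0,0,0.2,0.1,0]

```text
time_s: 33.48
position: [0.5789, -0.3068, 0.0995]
orientation: [[0.999, 0.033, -0.035], [0.034, -0.999, 0.008], [-0.034, -0.009, -0.999]]
contact_force: [-0.5, 0.2, -0.5]
width: 0.0437
```

```bash
python3 - <<'E'
from p import *
f,rz,K,C,s=grab('wrist');save('w5',f);W=cloud(rz,K,C);np.save('/tmp/Ww',W)
from m import blobs,show
show('h',blobs(W,.055,.075,(.45,.68,-.36,-.18),100))
plan((577.5,-308.5,30,-88.5))
E
```

```text
h
  c 622.8 -307.5  wh 21.7 20.2  ang -87.4  z 66.9 n 1653
  c 577.7 -308.5  wh 21.9 20.2  ang -87.2  z 66.8 n 1501
  c 533.6 -298.5  wh 21.8 19.4  ang -88.1  z 66.8 n 1311
  c 488.8 -305.2  wh 21.6 15.7  ang -87.8  z 67.2 n 655
at [ 578.4 -306.7   98.9] yaw -88.1 tilt [-0.036  0.008] w 43.6 t 33.5 f [ 0.  -1.4 -0.7] q [-0.65  0.56  1.38 -0.02  1.24  0.89]
-> [ 577.5 -308.5   30.   -88.5] 3 rows
   0.02,0.03,0.92,0.03, 0.02,0.03,0.92,0.03, 0.02,0.04,0.91,0.04
```

View pics/w5.png

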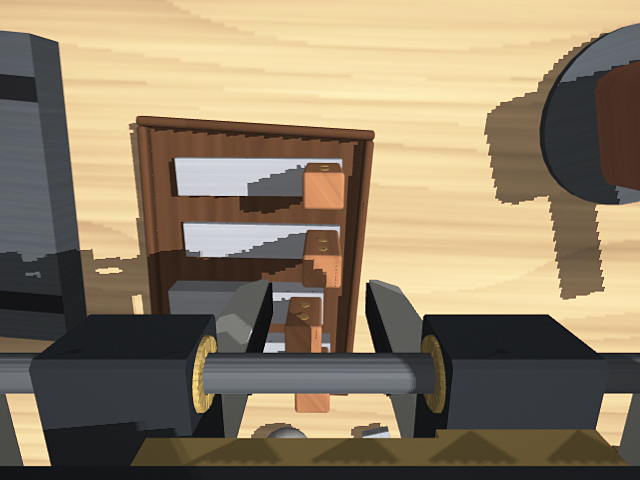

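Request:
jog_arm:
  rows: [0,0.05,0.8,-0.1,0,0.05,0.9,-0.1,0,0,0.6,0]

```text
time_s: 33.78
position: [0.5789, -0.3087, 0.0447]
orientation: [[0.998, 0.047, -0.028], [0.047, -0.999, 0.004], [-0.028, -0.005, -1.0]]
contact_force: [-0.4, -0.3, -0.4]
width: 0.0439
```

```bash
python3 hold.py 2 "(577.7,-308.5,30,-87.5)"
```

```text
at [ 577.4 -307.2   43. ] yaw -87.3 tilt [-0.033  0.007] w 43.8 t 33.9 f [0.  1.4 0.1] q [-0.65  0.61  1.44 -0.02  1.12  0.88]
-> [ 577.7 -308.5   30.   -87.5] 1 rows
   0.03,0.06,0.52,0.05
```

Request:
jog_arm:
  rows: [0,0.05,0.5,0]
  claw: 1

```text
time_s: 33.97
position: [0.5788, -0.3087, 0.0331]
orientation: [[0.998, 0.047, -0.029], [0.048, -0.999, 0.005], [-0.029, -0.006, -1.0]]
contact_force: [1.5, -1.0, -0.0]
width: 0.0402
```

```bash
python3 hold.py 6 "(577.7,-308.5,95)"
```

```text
at [ 577.5 -308.5   31.3] yaw -87.3 tilt [-0.032  0.007] w 22.2 t 34.3 f [-0.2  0.5 -1.4] q [-0.65  0.62  1.45 -0.02  1.1   0.88]
-> [ 577.7 -308.5   95.   -87.3] 3 rows
   -0.02,-0.01,-0.85,0, -0.03,-0.01,-0.85,0, -0.02,0,-0.85,0
```

Request:
jog_arm:
  rows: [0,0,-0.5,0,0,0,-0.9,0,0,0,-0.9,0,0,-0.1,-0.6,0,0,-0.4,-0.1,0]
  newtons: 35

```text
time_s: 34.68
position: [0.5795, -0.2981, 0.1131]
orientation: [[0.999, 0.045, -0.031], [0.045, -0.999, 0.005], [-0.031, -0.007, -1.0]]
contact_force: [0.6, 0.4, -0.6]
width: 0.0219
```

```bash
python3 hold.py 1 "(602,-110,100,-93)"
```

```text
at [ 579.4 -295.   112.8] yaw -87.4 tilt [-0.031  0.007] w 21.7 t 34.7 f [-0.3  1.1 -0.8] q [-0.63  0.54  1.38 -0.01  1.25  0.89]
-> [ 602 -110  100  -93] 8 rows
   0.16,-0.92,0.07,0.18, 0.15,-0.92,0.07,0.18, 0.13,-0.92,0.07,0.18, 0.12,-0.92,0.07,0.17, 0.11,-0.93,0.06,0.18
   0.1,-0.93,0.07,0.17, 0.09,-0.93,0.06,0.18, 0.08,-0.92,0.07,0.17
```

Request:
jog_arm:
  rows: [0.15,-0.9,0.05,0.2,0.15,-0.9,0.05,0.2,0.15,-0.9,0.05,0.2,0.1,-0.9,0.05,0.2,0.1,-0.9,0.05,0.2]

```text
time_s: 35.15
position: [0.5926, -0.1806, 0.1073]
orientation: [[0.999, -0.032, -0.029], [-0.031, -0.999, 0.005], [-0.03, -0.004, -1.0]]
contact_force: [0.7, 0.1, -0.6]
width: 0.0219
```

Request:
jog_arm:
  rows: [0.1,-0.9,0.05,0.2,0.1,-0.7,0.05,0.1,0,-0.4,0.05,0]

```text
time_s: 35.4
position: [0.5977, -0.1236, 0.1019]
orientation: [[0.998, -0.052, -0.032], [-0.051, -0.999, 0.008], [-0.033, -0.006, -0.999]]
contact_force: [0.2, -0.6, -1.4]
width: 0.0217
```

```bash
python3 - <<'E'
from p import *
f,rz,K,C,s=grab('wrist');save('w6',f);W=cloud(rz,K,C);np.save('/tmp/Ww',W)
from m import blobs,show
show('strap',blobs(W,.048,.062,(.5,.7,-.06,.12),200))
show('top hub',blobs(W,.08,.12,(.5,.7,0,.2),100))
b=(W[...,0]>.53)&(W[...,0]<.58)&(W[...,1]>-.1)&(W[...,1]<.0);print('bed z',np.nanmedian(W[b][:,2]))
plan((602,-105,60,-93))
E
```

```text
strap
  c 609.3 42.3  wh 54.7 45.8  ang 86.0  z 54.6 n 6527
top hub
bed z 0.026084489455329513
at [ 597.2 -122.   101.6] yaw -92.9 tilt [-0.034  0.009] w 22.1 t 35.5 f [-0.4  1.8 -1.8] q [-0.38  0.48  1.51 -0.    1.19  1.24]
-> [ 602 -105   60  -93] 2 rows
   0.11,-0.34,0.83,0.01, 0.1,-0.34,0.83,0.02
```

View pics/w6.png

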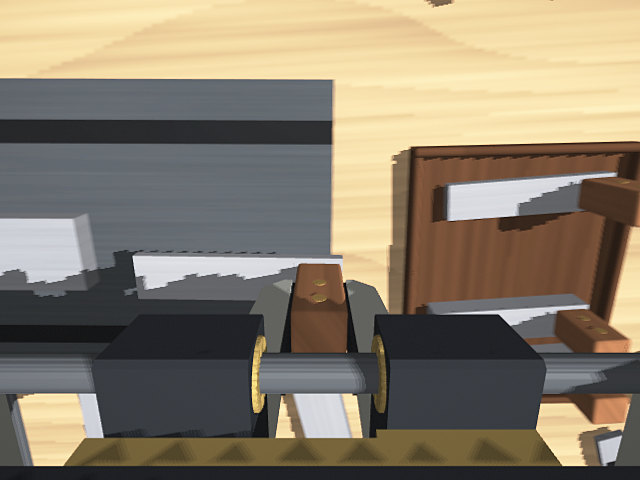

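Request:
jog_arm:
  rows: [0.1,-0.4,0.5,0,0.1,-0.4,0.7,0,0,-0.1,0.6,0]

```text
time_s: 35.7
position: [0.604, -0.0997, 0.0587]
orientation: [[0.999, -0.048, -0.027], [-0.047, -0.999, 0.005], [-0.027, -0.004, -1.0]]
contact_force: [0.2, 0.1, -1.6]
width: 0.0218
```

```bash
python3 hold.py 2 "(602,-97,50,-93)"
```

```text
at [601.5 -99.7  56.5] yaw -92.7 tilt [-0.033  0.007] w 22.1 t 35.8 f [-0.5 -0.5 -0.1] q [-0.34  0.53  1.55 -0.01  1.1   1.28]
-> [602 -97  50 -93] 1 rows
   0.02,-0.11,0.26,0.07
```

Request:
jog_arm:
  rows: [0,0,0.25,0.05]

```text
time_s: 35.88
position: [0.6022, -0.1006, 0.0513]
orientation: [[0.998, -0.051, -0.031], [-0.051, -0.999, 0.006], [-0.031, -0.004, -0.999]]
contact_force: [0.5, -0.2, -0.0]
width: 0.0219
```

```bash
python3 hold.py 2 "(605,-50,50,-93,10)"
```

```text
at [ 601.4 -100.5   50.3] yaw -93.0 tilt [-0.033  0.007] w 21.8 t 36.0 f [ 0.4 -0.6 -0.2] q [-0.35  0.54  1.56 -0.01  1.08  1.28]
-> [605 -50  50 -93] 6 rows
   0.01,-0.34,0,0, 0.01,-0.34,0,0, 0.01,-0.34,0,0, 0,-0.33,0.01,0, 0.01,-0.34,0,0
   0,-0.33,0.01,0.01
```

Request:
jog_arm:
  rows: [0,-0.3,0.02,0,0,-0.35,0.02,0,0,-0.35,0.02,0,0,-0.35,0.02,0,0,-0.35,0,0]

```text
time_s: 36.4
position: [0.6045, -0.0582, 0.0502]
orientation: [[0.998, -0.057, -0.03], [-0.057, -0.998, 0.005], [-0.03, -0.004, -1.0]]
contact_force: [-0.5, 0.5, -1.1]
width: 0.0219
```

```bash
python3 hold.py 2 "(605,-50,50,-93,10)"
```

```text
at [604.4 -57.2  50.2] yaw -93.1 tilt [-0.03   0.006] w 22.0 t 36.5 f [-0.3 -0.6 -0.7] q [-0.28  0.53  1.57 -0.    1.08  1.35]
-> [605 -50  50 -93] 1 rows
   0.01,-0.29,0.01,-0.04
```

Request:
jog_arm:
  rows: [0,-0.35,0.02,0]

```text
time_s: 36.58
position: [0.6052, -0.049, 0.0499]
orientation: [[0.998, -0.055, -0.03], [-0.055, -0.998, 0.005], [-0.03, -0.003, -1.0]]
contact_force: [-0.1, -1.1, -0.5]
width: 0.022
```

```bash
python3 - <<'E'
from p import *
for i in range(3): cams.read_camera('top')
f,rz,K,C,s=grab('side');save('s1',cv2.resize(f[160:420,200:460],None,fx=2,fy=2))
f,rz,K,C,s=grab('wrist');save('w7',f)
plan((602,-100,55,-93))
E
```

```text
at [605.  -48.2  49.8] yaw -93.1 tilt [-0.03   0.006] w 21.9 t 36.8 f [1.4 1.  1.3] q [-0.26  0.53  1.57 -0.    1.07  1.36]
-> [ 602 -100   55  -93] 3 rows
   0,0.69,-0.07,-0.01, -0.01,0.69,-0.07,-0.01, -0.01,0.69,-0.07,-0.01
```

View pics/s1.png

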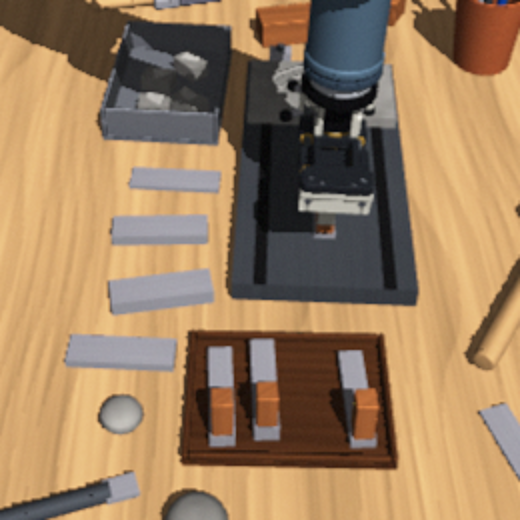

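View pics/w7.png

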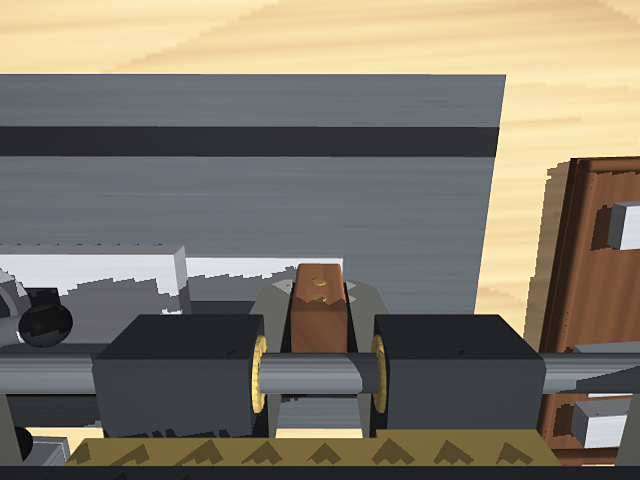

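Request:
jog_arm:
  rows: [0,0.5,0,0,0,0.8,-0.03,0,0,0.9,-0.1,0,0,0.9,-0.5,-0.1,-0.1,0.9,-0.8,-0.2]

```text
time_s: 37.25
position: [0.5947, -0.1499, 0.0811]
orientation: [[0.999, -0.028, -0.039], [-0.027, -1.0, 0.009], [-0.04, -0.008, -0.999]]
contact_force: [0.1, 1.0, -1.7]
width: 0.0219
```

```bash
python3 hold.py 0 "(577.7,-308.5,95,-87.3)"
```

```text
at [ 594.7 -149.9   81.1] yaw -91.6 tilt [-0.039  0.009] w 21.9 t 37.2 f [ 0.1  1.  -1.7] q [-0.42  0.51  1.51 -0.01  1.16  1.18]
-> [ 577.7 -308.5   95.   -87.3] 7 rows
   -0.08,0.91,-0.08,-0.15, -0.08,0.91,-0.08,-0.15, -0.09,0.91,-0.09,-0.15, -0.1,0.9,-0.08,-0.16, -0.12,0.9,-0.09,-0.15
   -0.12,0.9,-0.08,-0.16, -0.14,0.91,-0.09,-0.15
```

Request:
jog_arm:
  rows: [-0.1,0.9,-0.1,-0.15,-0.1,0.9,-0.1,-0.15,-0.1,0.9,-0.1,-0.15,-0.1,0.9,0,-0.15,-0.1,0.9,0,-0.15]

```text
time_s: 37.67
position: [0.5803, -0.2764, 0.0929]
orientation: [[0.999, 0.024, -0.035], [0.024, -1.0, 0.003], [-0.034, -0.004, -0.999]]
contact_force: [-1.1, 0.0, -1.3]
width: 0.0219
```

```bash
python3 hold.py 1 "(577.7,-308,60,-87.3),(577.7,-308,32,-87.3)"
```

```text
at [ 579.9 -281.8   93. ] yaw -88.7 tilt [-0.034 -0.   ] w 21.7 t 37.7 f [ 0.6 -3.3  0.3] q [-0.61  0.54  1.42 -0.02  1.2   0.94]
-> [ 577.7 -308.    60.   -87.3] 2 rows
   -0.03,0.52,0.66,-0.18, -0.04,0.52,0.66,-0.18
-> [ 577.7 -308.    32.   -87.3] 2 rows
   0.02,0,0.56,0, 0.02,0.01,0.56,0
```

Request:
jog_arm:
  rows: [-0.05,0.5,0.2,-0.2,-0.05,0.5,0.6,-0.2,0,0.1,0.7,0,0,0,0.6,0]

```text
time_s: 38.05
position: [0.5755, -0.3219, 0.0428]
orientation: [[0.999, 0.043, -0.028], [0.043, -0.999, -0.008], [-0.028, 0.007, -1.0]]
contact_force: [0.3, 0.4, -1.3]
width: 0.0216
```

```bash
python3 hold.py 2 "(577.7,-308,32,-87.3)"
```

```text
at [ 574.7 -320.6   41.6] yaw -87.5 tilt [-0.03  -0.006] w 21.6 t 38.1 f [-0.5  0.8 -0.2] q [-0.66  0.61  1.44 -0.03  1.11  0.87]
-> [ 577.7 -308.    32.   -87.3] 1 rows
   0.15,-0.5,0.38,-0.05
```

Request:
jog_arm:
  rows: [0.1,-0.5,0,0]

```text
time_s: 38.23
position: [0.576, -0.3107, 0.0414]
orientation: [[0.999, 0.04, -0.03], [0.04, -0.999, -0.007], [-0.03, 0.006, -1.0]]
contact_force: [0.0, 0.6, -0.3]
width: 0.0218
```

```bash
python3 hold.py 2 "(577.7,-308,31.5,-87.3)"
```

```text
at [ 576.2 -306.4   41.2] yaw -87.5 tilt [-0.031 -0.004] w 21.9 t 38.3 f [ 0.3  0.6 -1. ] q [-0.65  0.61  1.45 -0.02  1.11  0.89]
-> [ 577.7 -308.    31.5  -87.3] 1 rows
   0.07,0.07,0.39,-0.05
```

Request:
jog_arm:
  rows: [0.05,0.05,0.38,0]

```text
time_s: 38.42
position: [0.5785, -0.3077, 0.0338]
orientation: [[0.999, 0.045, -0.028], [0.045, -0.999, -0.007], [-0.029, 0.005, -1.0]]
contact_force: [0.1, 0.3, 0.0]
width: 0.0218
```

```bash
python3 hold.py 2 "(577.7,-308,31.5,-87.3)"
```

```text
at [ 577.3 -307.    31.1] yaw -87.5 tilt [-0.032 -0.004] w 22.0 t 38.5 f [ 0.9 -0.1 -1.2] q [-0.65  0.62  1.46 -0.03  1.09  0.89]
-> [ 577.7 -308.    31.5  -87.3] 1 rows
   0.01,0.04,-0.02,-0.04
```

Request:
jog_arm:
  rows: [0,0,0,0]
  claw: 0.53

```text
time_s: 38.6
position: [0.5774, -0.3068, 0.0311]
orientation: [[0.998, 0.045, -0.032], [0.045, -0.999, -0.004], [-0.032, 0.003, -0.999]]
contact_force: [-0.5, 0.2, 0.7]
width: 0.025
```

```bash
python3 hold.py 4 "(577.7,-308,95,-87.3),(622.8,-307.5,95,-87.3)"
```

```text
at [ 577.4 -307.    31.3] yaw -87.4 tilt [-0.031 -0.004] w 39.9 t 38.8 f [ 0.7  0.4 -0.1] q [-0.65  0.62  1.46 -0.03  1.09  0.89]
-> [ 577.7 -308.    95.   -87.3] 3 rows
   -0.02,0.02,-0.85,-0.01, -0.03,0.01,-0.85,-0.01, -0.02,0.02,-0.85,-0.02
-> [ 622.8 -307.5   95.   -87.3] 2 rows
   0.9,0.03,-0.03,0, 0.9,0.03,-0.02,0
```

Leaf6 returned. Next leaf10 at (622.8, -307.5).

Request:
jog_arm:
  rows: [0,0,-0.7,0,0,0,-0.9,0,0.4,0,-0.6,0,0.8,0,0,0,0.6,0,0,0]

```text
time_s: 39.22
position: [0.6217, -0.3049, 0.0871]
orientation: [[0.998, 0.042, -0.035], [0.042, -0.999, -0.002], [-0.036, 0.001, -0.999]]
contact_force: [-0.3, -0.3, 0.3]
width: 0.044
```

```bash
cat > hd.py <<'E'
from p import *
from m import blobs,show
f,rz,K,C,s=grab('wrist');save('whd%d'%int(s['time_s']*10),f);W=cloud(rz,K,C);np.save('/tmp/Ww',W)
show('h',blobs(W,.055,.075,(.45,.68,-.36,-.18),100))
plan((622.8,-307.5,34,-87.3))
E
python3 hd.py; ls pics | grep whd
```

```text
h
  c 622.8 -307.5  wh 21.9 21.1  ang -88.0  z 66.8 n 1700
  c 582.2 -307.3  wh 22.0 12.9  ang -88.2  z 66.4 n 1088
  c 532.8 -298.6  wh 21.7 21.4  ang -87.6  z 66.9 n 1275
at [ 624.5 -304.9   87.5] yaw -87.5 tilt [-0.032 -0.003] w 43.9 t 39.3 f [ 1.7 -0.3  1.3] q [-0.6   0.63  1.28 -0.02  1.25  0.93]
-> [ 622.8 -307.5   34.   -87.3] 3 rows
   0,0.03,0.71,-0.02, 0,0.03,0.71,-0.02, 0,0.04,0.72,-0.02
whd392.png
```

Request:
jog_arm:
  rows: [0,0.05,0.6,0,0,0.05,0.7,0,0,0,0.6,0]

```text
time_s: 39.52
position: [0.6273, -0.3095, 0.0441]
orientation: [[0.999, 0.045, -0.023], [0.045, -0.999, -0.01], [-0.024, 0.009, -1.0]]
contact_force: [0.1, -0.6, -0.4]
width: 0.0436
```

```bash
python3 hold.py 1 "(622.8,-307.5,32,-87.3)"
```

```text
at [ 625.4 -308.3   40.5] yaw -87.4 tilt [-0.028 -0.007] w 43.6 t 39.6 f [-0.5  0.4 -2.5] q [-0.61  0.68  1.32 -0.02  1.16  0.93]
-> [ 622.8 -307.5   32.   -87.3] 1 rows
   -0.09,-0.04,0.34,-0.03
```

Request:
jog_arm:
  rows: [-0.05,0,0.33,0]
  claw: 1

```text
time_s: 39.65
position: [0.6242, -0.3087, 0.0328]
orientation: [[0.999, 0.045, -0.027], [0.045, -0.999, -0.007], [-0.027, 0.006, -1.0]]
contact_force: [0.2, -0.7, 0.4]
width: 0.0404
```

```bash
python3 hold.py 6
```

```text
at [ 624.3 -308.7   33.3] yaw -87.4 tilt [-0.027 -0.007] w 21.8 t 40.0 f [ 0.3 -0.2 -0.9] q [-0.61  0.68  1.33 -0.02  1.15  0.93]
```

Request:
jog_arm:
  rows: [0,0,-0.5,0,0,0,-0.9,0,0,0,-0.9,0,0,-0.2,-0.6,0.1,-0.05,-0.7,-0.1,0.2]

```text
time_s: 40.37
position: [0.6244, -0.2888, 0.1153]
orientation: [[0.999, 0.021, -0.025], [0.021, -1.0, -0.01], [-0.025, 0.009, -1.0]]
contact_force: [-0.4, -0.1, -0.6]
width: 0.0214
```

```bash
python3 hold.py 0 "(601.8,-110,100,-93.2)"
```

```text
at [ 624.4 -288.8  115.3] yaw -88.8 tilt [-0.025 -0.01 ] w 21.4 t 40.4 f [-0.4 -0.1 -0.6] q [-0.58  0.59  1.28 -0.02  1.29  0.97]
-> [ 601.8 -110.   100.   -93.2] 8 rows
   -0.09,-0.9,0.07,0.14, -0.1,-0.9,0.07,0.14, -0.11,-0.89,0.07,0.14, -0.12,-0.89,0.07,0.14, -0.13,-0.89,0.07,0.14
   -0.14,-0.89,0.07,0.13, -0.14,-0.89,0.07,0.14, -0.15,-0.89,0.07,0.13
```

Request:
jog_arm:
  rows: [-0.1,-0.9,0.05,0.15,-0.1,-0.9,0.05,0.15,-0.1,-0.9,0.05,0.15,-0.1,-0.9,0.05,0.15,-0.1,-0.9,0.05,0.15]

```text
time_s: 40.78
position: [0.6158, -0.1777, 0.1208]
orientation: [[0.999, -0.039, -0.009], [-0.039, -0.999, -0.02], [-0.008, 0.02, -1.0]]
contact_force: [0.2, 0.3, -1.6]
width: 0.0222
```

Request:
jog_arm:
  rows: [-0.15,-0.9,0.1,0.15,-0.1,-0.7,0.3,0.1,0,-0.3,0.5,0,0,0,0.5,0]

```text
time_s: 41.12
position: [0.615, -0.1248, 0.0947]
orientation: [[0.999, -0.054, 0.005], [-0.054, -0.998, -0.024], [0.007, 0.024, -1.0]]
contact_force: [0.1, -0.2, -0.9]
width: 0.0218
```

```bash
python3 hold.py 1 "(602.5,-100,52,-93.2)"
```

```text
at [ 613.7 -125.1   92. ] yaw -93.1 tilt [ 0.002 -0.023] w 22.0 t 41.2 f [-0.1  0.9 -2.8] q [-0.37  0.49  1.51 -0.02  1.13  1.27]
-> [ 602.5 -100.    52.   -93.2] 2 rows
   -0.25,-0.51,0.79,0.01, -0.26,-0.5,0.79,0.02
```

Request:
jog_arm:
  rows: [-0.2,-0.4,0.3,0,-0.2,-0.4,0.6,0,-0.05,-0.1,0.6,0]

```text
time_s: 41.42
position: [0.607, -0.1062, 0.0575]
orientation: [[0.998, -0.055, 0.01], [-0.055, -0.998, -0.028], [0.011, 0.027, -1.0]]
contact_force: [0.5, -0.4, -0.7]
width: 0.022
```

```bash
python3 hold.py 2 "(602.5,-99,52,-93.2)"
```

```text
at [ 605.4 -106.3   55.4] yaw -93.2 tilt [ 0.005 -0.026] w 22.2 t 41.5 f [ 0.5  0.1 -0.9] q [-0.34  0.51  1.58 -0.03  1.03  1.3 ]
-> [602.5 -99.   52.  -93.2] 1 rows
   -0.13,-0.29,0.13,0.01
```

Request:
jog_arm:
  rows: [-0.1,-0.25,0.15,0,0,-0.4,0.03,0,0,-0.45,0.03,0,0,-0.45,0.02,0,0,-0.45,0,0]

```text
time_s: 41.93
position: [0.6123, -0.0644, 0.0556]
orientation: [[0.998, -0.063, 0.019], [-0.062, -0.997, -0.036], [0.021, 0.035, -0.999]]
contact_force: [0.2, 0.0, -1.7]
width: 0.0222
```

```bash
python3 hold.py 2 "(605,-48,52,-93)"
```

```text
at [611.9 -62.7  55.2] yaw -93.5 tilt [ 0.018 -0.035] w 21.9 t 42.0 f [ 0.3 -0.1 -1.9] q [-0.27  0.51  1.59 -0.03  1.02  1.38]
-> [605 -48  52 -93] 1 rows
   -0.31,-0.58,0.1,-0.11
```

Request:
jog_arm:
  rows: [-0.1,-0.3,0.1,0,-0.1,-0.3,0.05,0]

```text
time_s: 42.2
position: [0.6123, -0.0514, 0.0547]
orientation: [[0.998, -0.059, 0.027], [-0.058, -0.997, -0.043], [0.03, 0.041, -0.999]]
contact_force: [-0.5, -8.7, 11.1]
width: 0.0219
```

```bash
python3 - <<'E'
from p import *
for i in range(3): cams.read_camera('top')
f,rz,K,C,s=grab('wrist');save('w8',f)
plan((605,-48,52,-93))
E
```

```text
at [612.1 -50.   54.6] yaw -93.4 tilt [ 0.027 -0.04 ] w 22.0 t 42.4 f [ 0.8 -2.5  9.1] q [-0.24  0.5   1.6  -0.04  1.    1.41]
-> [605 -48  52 -93] 1 rows
   -0.29,-0.07,0.09,-0.11
```

View pics/w8.png

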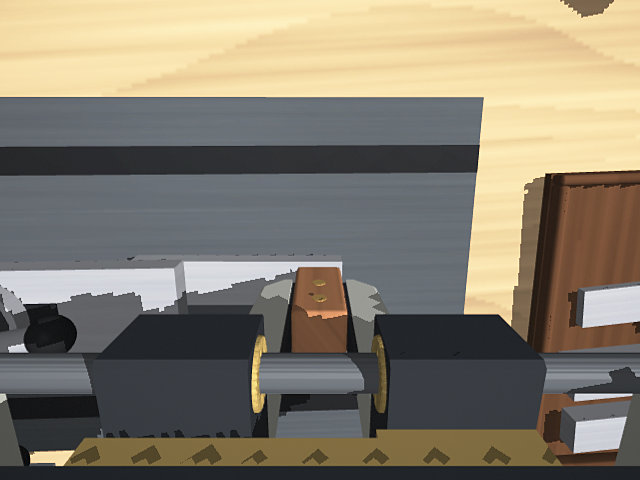

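Request:
jog_arm:
  rows: [0,0.5,-0.1,0,0,0.8,-0.1,0,0,0.9,-0.2,0,0,0.9,-0.5,-0.1,0,0.9,-0.8,-0.2]

```text
time_s: 42.82
position: [0.6002, -0.1448, 0.0958]
orientation: [[0.999, -0.03, 0.015], [-0.029, -0.999, -0.033], [0.016, 0.033, -0.999]]
contact_force: [-0.0, -0.1, -1.4]
width: 0.022
```

```bash
python3 hold.py 0 "(624.3,-308,95,-87.3)"
```

```text
at [ 600.2 -144.8   95.8] yaw -91.7 tilt [ 0.015 -0.033] w 22.0 t 42.8 f [-0.  -0.1 -1.4] q [-0.4   0.47  1.55 -0.03  1.1   1.21]
-> [ 624.3 -308.    95.   -87.3] 7 rows
   0.17,0.93,0.04,-0.16, 0.15,0.93,0.04,-0.16, 0.14,0.93,0.04,-0.16, 0.13,0.93,0.04,-0.16, 0.13,0.93,0.03,-0.15
   0.11,0.94,0.04,-0.16, 0.11,0.93,0.03,-0.15
```

Request:
jog_arm:
  rows: [0.2,0.9,0,-0.15,0.15,0.9,0,-0.15,0.15,0.9,0,-0.15,0.15,0.9,0,-0.15,0.15,0.8,0,-0.15]

```text
time_s: 43.23
position: [0.618, -0.2632, 0.1037]
orientation: [[1.0, 0.026, 0.016], [0.027, -0.999, -0.036], [0.015, 0.036, -0.999]]
contact_force: [0.4, 0.1, -1.4]
width: 0.0219
```

```bash
python3 hold.py 1 "(624.3,-307,60,-87.3),(624.3,-307,34,-87.3)"
```

```text
at [ 618.7 -267.7  103.9] yaw -88.6 tilt [ 0.017 -0.039] w 21.8 t 43.3 f [ 1.2 -2.3  0.1] q [-0.56  0.54  1.39 -0.03  1.17  1.  ]
-> [ 624.3 -307.    60.   -87.3] 2 rows
   0.08,0.75,0.91,-0.16, 0.07,0.76,0.91,-0.16
-> [ 624.3 -307.    34.   -87.3] 2 rows
   -0.01,-0.02,0.52,0, -0.01,-0.02,0.52,0
```

Request:
jog_arm:
  rows: [0.1,0.6,0.2,-0.2,0.05,0.6,0.4,-0.2,0,0.2,0.7,0,0,0,0.7,0]

```text
time_s: 43.62
position: [0.6251, -0.312, 0.0572]
orientation: [[0.998, 0.051, 0.022], [0.052, -0.998, -0.044], [0.019, 0.045, -0.999]]
contact_force: [-0.8, -0.6, -1.4]
width: 0.0216
```

```bash
python3 hold.py 2 "(624.3,-307,34,-87.3)"
```

```text
at [ 622.7 -309.4   53.8] yaw -87.1 tilt [ 0.015 -0.039] w 22.0 t 43.7 f [-0.6  0.5 -1.9] q [-0.61  0.63  1.38 -0.03  1.1   0.92]
-> [ 624.3 -307.    34.   -87.3] 1 rows
   0.06,-0.13,0.79,0.06
```

Request:
jog_arm:
  rows: [0.05,-0.1,0.5,0,0,-0.05,0.28,0]

```text
time_s: 43.88
position: [0.6248, -0.3074, 0.0354]
orientation: [[0.999, 0.051, 0.018], [0.051, -0.998, -0.041], [0.015, 0.042, -0.999]]
contact_force: [-3.1, -2.3, 13.4]
width: 0.0221
```

```bash
python3 hold.py 2 "(624.3,-307,33,-87.3)"
```

```text
at [ 625.1 -307.1   36.4] yaw -87.1 tilt [ 0.018 -0.041] w 21.7 t 44.0 f [-2.1  0.3  1.6] q [-0.6   0.65  1.39 -0.03  1.07  0.93]
-> [ 624.3 -307.    33.   -87.3] 1 rows
   -0.03,-0.01,0.13,0.06
```

Request:
jog_arm:
  rows: [0,0,0.05,0]
  claw: 0.53

```text
time_s: 44.07
position: [0.6255, -0.3068, 0.0358]
orientation: [[0.998, 0.052, 0.019], [0.052, -0.998, -0.041], [0.017, 0.042, -0.999]]
contact_force: [-0.1, 0.4, 0.2]
width: 0.0255
```

```bash
python3 hold.py 4 "(577.7,-308,95,-87.3),(622.8,-307.5,95,-87.3)"
```

```text
at [ 625.3 -306.8   35.3] yaw -87.0 tilt [ 0.018 -0.041] w 40.2 t 44.3 f [-0.4  0.2 -0.5] q [-0.6   0.65  1.39 -0.03  1.06  0.93]
-> [ 577.7 -308.    95.   -87.3] 3 rows
   -0.62,0.02,-0.81,0.02, -0.62,0.02,-0.8,0.02, -0.63,0.01,-0.81,0.02
-> [ 622.8 -307.5   95.   -87.3] 2 rows
   0.9,0.03,0.02,0, 0.91,0.04,0.02,0
```

Request:
jog_arm:
  rows: [0,0,-0.7,0,0,0,-1,0,-0.2,0,-0.8,0,-0.8,0,-0.1,0,-0.9,0,0,0]

```text
time_s: 44.68
position: [0.579, -0.3051, 0.101]
orientation: [[0.998, 0.055, 0.02], [0.056, -0.998, -0.041], [0.017, 0.042, -0.999]]
contact_force: [0.1, -0.7, -0.1]
width: 0.0434
```

```bash
python3 hold.py 0 "(489.5,-305,95,-87.3)"
```

```text
at [ 579.  -305.1  101. ] yaw -86.8 tilt [ 0.02  -0.041] w 43.4 t 44.7 f [ 0.1 -0.7 -0.1] q [-0.64  0.51  1.46 -0.02  1.13  0.88]
-> [ 489.5 -305.    95.   -87.3] 4 rows
   -0.89,-0.05,0.04,0.03, -0.9,-0.05,0.04,0.03, -0.89,-0.05,0.04,0.03, -0.9,-0.05,0.05,0.03
```

Request:
jog_arm:
  rows: [-0.9,-0.05,0.05,0,-0.9,-0.05,0.05,0,-0.8,-0.05,0.05,0,-0.4,0,0,0]

```text
time_s: 45.02
position: [0.5011, -0.3057, 0.0982]
orientation: [[0.998, 0.057, 0.024], [0.058, -0.997, -0.044], [0.021, 0.046, -0.999]]
contact_force: [-0.4, 0.7, -0.5]
width: 0.0439
```

```bash
sed -i 's/622.8,-307.5,34/489.5,-305.2,34/' hd.py; python3 hd.py
```

```text
h
  c 623.4 -307.5  wh 22.0 20.9  ang -88.5  z 66.7 n 2280
  c 577.5 -307.6  wh 22.0 20.2  ang -87.5  z 66.9 n 1747
  c 532.6 -298.7  wh 21.7 20.4  ang -87.0  z 66.9 n 1578
  c 490.9 -305.3  wh 21.9 20.6  ang -88.6  z 66.8 n 1507
at [ 500.3 -305.9   98.4] yaw -86.8 tilt [ 0.023 -0.044] w 43.9 t 45.1 f [-1.7 -0.1 -0.2] q [-0.73  0.4   1.65 -0.02  1.05  0.8 ]
-> [ 489.5 -305.2   34.   -87.3] 3 rows
   -0.16,-0.06,0.85,0.04, -0.16,-0.05,0.85,0.05, -0.16,-0.06,0.86,0.04
```

Request:
jog_arm:
  rows: [-0.15,0,0.7,0.1,-0.15,0,0.8,0.1,-0.1,0,0.6,0]

```text
time_s: 45.32
position: [0.496, -0.3123, 0.0502]
orientation: [[0.999, 0.04, 0.034], [0.042, -0.998, -0.053], [0.032, 0.054, -0.998]]
contact_force: [-0.3, -0.5, 0.3]
width: 0.0436
```

```bash
python3 hold.py 1 "(490.5,-305.2,33,-87.5)"
```

```text
at [ 494.4 -311.2   47.3] yaw -87.7 tilt [ 0.03 -0.05] w 43.9 t 45.4 f [-0.9  0.4 -0.5] q [-0.74  0.46  1.71 -0.02  0.92  0.8 ]
-> [ 490.5 -305.2   33.   -87.5] 1 rows
   -0.16,-0.28,0.55,-0.05
```

Request:
jog_arm:
  rows: [-0.15,-0.28,0.3,0,0,0,0.2,0]

```text
time_s: 45.53
position: [0.4922, -0.3054, 0.034]
orientation: [[0.999, 0.04, 0.031], [0.041, -0.998, -0.05], [0.029, 0.051, -0.998]]
contact_force: [-0.5, 1.2, -0.3]
width: 0.0438
```

```bash
python3 hold.py 1 "(490.5,-305.2,33,-87.5)"
```

```text
at [ 492.8 -306.3   33.9] yaw -87.7 tilt [ 0.032 -0.051] w 43.4 t 45.6 f [ 0.8 -0.4 -0.7] q [-0.74  0.47  1.73 -0.02  0.89  0.81]
-> [ 490.5 -305.2   33.   -87.5] 1 rows
   -0.09,-0.05,0.03,-0.06
```

Request:
jog_arm:
  rows: [0,0,0.05,0]
  claw: 1

```text
time_s: 45.67
position: [0.4939, -0.3069, 0.0331]
orientation: [[0.999, 0.04, 0.032], [0.042, -0.998, -0.051], [0.03, 0.053, -0.998]]
contact_force: [0.2, 0.4, -1.0]
width: 0.0405
```

```bash
python3 hold.py 6
```

```text
at [ 493.5 -306.6   33.7] yaw -87.7 tilt [ 0.033 -0.051] w 22.8 t 46.0 f [-0.9  1.9  7.1] q [-0.74  0.47  1.73 -0.02  0.88  0.81]
```

Request:
jog_arm:
  rows: [0,0,-0.5,0,0,0,-0.9,0,0,0,-1,0,0,0,-0.8,0,0.2,-0.3,-0.3,0]

```text
time_s: 46.38
position: [0.4937, -0.2943, 0.1226]
orientation: [[0.999, 0.038, 0.029], [0.039, -0.998, -0.048], [0.027, 0.049, -0.998]]
contact_force: [0.7, -0.9, -1.0]
width: 0.0216
```

```bash
python3 hold.py 0 "(605,-112,105,-93)"
```

```text
at [ 493.7 -294.3  122.6] yaw -87.8 tilt [ 0.029 -0.048] w 21.6 t 46.4 f [ 0.7 -0.9 -1. ] q [-0.72  0.35  1.65 -0.02  1.08  0.82]
-> [ 605 -112  105  -93] 8 rows
   0.59,-0.89,0.06,0.16, 0.58,-0.9,0.06,0.16, 0.57,-0.91,0.06,0.16, 0.56,-0.91,0.06,0.16, 0.55,-0.92,0.06,0.16
   0.54,-0.92,0.06,0.16, 0.52,-0.93,0.06,0.16, 0.52,-0.94,0.06,0.17
```

Request:
jog_arm:
  rows: [0.55,-0.85,0,0.15,0.55,-0.85,0,0.15,0.55,-0.85,0,0.15,0.55,-0.85,0,0.15,0.55,-0.85,0,0.15]

```text
time_s: 46.8
position: [0.564, -0.186, 0.1224]
orientation: [[0.999, -0.025, 0.035], [-0.023, -0.998, -0.054], [0.036, 0.053, -0.998]]
contact_force: [0.7, -1.0, -1.0]
width: 0.022
```

Request:
jog_arm:
  rows: [0.5,-0.85,0.1,0.15,0.4,-0.7,0.1,0.15,0.2,-0.3,0.3,0.1]

```text
time_s: 47.05
position: [0.5968, -0.1343, 0.1083]
orientation: [[0.998, -0.052, 0.038], [-0.05, -0.997, -0.053], [0.04, 0.051, -0.998]]
contact_force: [-0.1, -0.2, -0.7]
width: 0.0219
```

```bash
python3 hold.py 1 "(605,-108,70,-93),(605,-108,54,-93)"
```

```text
at [ 596.2 -133.1  106. ] yaw -93.0 tilt [ 0.035 -0.051] w 21.8 t 47.1 f [ 0.7  1.3 -2.3] q [-0.38  0.43  1.58 -0.04  1.08  1.26]
-> [ 605 -108   70  -93] 2 rows
   0.12,-0.54,0.7,0, 0.13,-0.55,0.7,0.01
-> [ 605 -108   54  -93] 1 rows
   -0.03,-0.03,0.64,0
```

Request:
jog_arm:
  rows: [0.1,-0.4,0.4,0,0.1,-0.4,0.6,0,0,-0.1,0.6,0]

```text
time_s: 47.35
position: [0.6058, -0.1109, 0.0649]
orientation: [[0.998, -0.051, 0.039], [-0.049, -0.997, -0.053], [0.042, 0.051, -0.998]]
contact_force: [0.5, -0.3, -0.1]
width: 0.0215
```

```bash
python3 hold.py 2 "(605,-106,53,-93)"
```

```text
at [ 603.1 -110.9   62.4] yaw -92.9 tilt [ 0.033 -0.051] w 21.6 t 47.5 f [-1.   0.5 -1.7] q [-0.34  0.49  1.61 -0.04  1.    1.3 ]
-> [ 605 -106   53  -93] 1 rows
   0.05,-0.22,0.37,0.03
```

Request:
jog_arm:
  rows: [0.05,-0.1,0.4,0]

```text
time_s: 47.53
position: [0.6062, -0.1103, 0.054]
orientation: [[0.998, -0.051, 0.036], [-0.049, -0.997, -0.053], [0.038, 0.051, -0.998]]
contact_force: [-1.3, -13.1, 19.9]
width: 0.0226
```

```bash
python3 hold.py 2 "(605,-100,52.7,-93)"
```

```text
at [ 605.9 -110.    52.9] yaw -92.9 tilt [ 0.035 -0.052] w 22.3 t 47.6 f [-0.2 -0.1  4.4] q [-0.34  0.5   1.61 -0.05  0.98  1.31]
-> [ 605.  -100.    52.7  -93. ] 1 rows
   -0.06,-0.4,-0.01,0.01
```

Request:
jog_arm:
  rows: [0,-0.35,0.02,0,0,-0.4,0.03,0,0,-0.35,0.03,0]

```text
time_s: 47.88
position: [0.6113, -0.0887, 0.0537]
orientation: [[0.997, -0.057, 0.044], [-0.054, -0.997, -0.059], [0.048, 0.057, -0.997]]
contact_force: [-1.3, -3.4, 4.4]
width: 0.0227
```

```bash
python3 hold.py 1 "(606,-82,52.5,-93)"
```

```text
at [611.4 -87.1  53.7] yaw -93.2 tilt [ 0.045 -0.058] w 22.4 t 47.9 f [ 0.2 -2.7  4.3] q [-0.3   0.5   1.62 -0.05  0.97  1.36]
-> [606.  -82.   52.5 -93. ] 1 rows
   -0.23,-0.2,0.03,-0.05
```

Request:
jog_arm:
  rows: [-0.15,-0.25,0.06,0,-0.1,-0.25,0.06,0]

```text
time_s: 48.1
position: [0.6101, -0.0779, 0.0534]
orientation: [[0.997, -0.058, 0.054], [-0.054, -0.996, -0.064], [0.058, 0.061, -0.996]]
contact_force: [0.8, -7.1, 10.8]
width: 0.0231
```

```bash
python3 - <<'E'
from p import *
f,rz,K,C,s=grab('wrist');save('w9',f);
plan((606,-70,52.5,-93))
E
```

```text
at [610.1 -77.1  53.6] yaw -93.3 tilt [ 0.055 -0.064] w 22.9 t 48.1 f [ 0.  -4.5  8.5] q [-0.28  0.49  1.63 -0.06  0.95  1.38]
-> [606.  -70.   52.5 -93. ] 1 rows
   -0.18,-0.27,0.02,-0.07
```

View pics/w9.png

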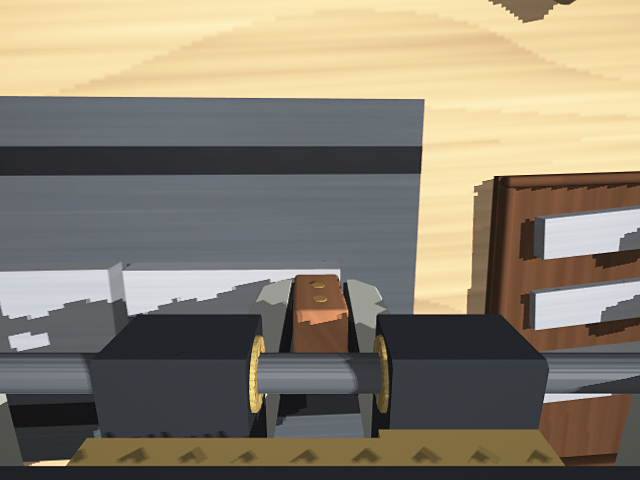

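Request:
jog_arm:
  rows: [-0.05,-0.25,0.05,0,-0.05,-0.25,0.05,0]

```text
time_s: 48.32
position: [0.6121, -0.0686, 0.0544]
orientation: [[0.996, -0.059, 0.064], [-0.055, -0.996, -0.07], [0.068, 0.066, -0.995]]
contact_force: [-0.3, -6.4, 8.1]
width: 0.0227
```

```bash
python3 - <<'E'
from p import *
f,rz,K,C,s=grab('wrist');save('w10',f);
plan((606,-70,52.5,-93))
E
```

```text
at [612.1 -67.7  54.4] yaw -93.4 tilt [ 0.064 -0.07 ] w 22.3 t 48.4 f [-1.  -5.9  8. ] q [-0.26  0.48  1.64 -0.06  0.94  1.4 ]
-> [606.  -70.   52.5 -93. ] 1 rows
   -0.24,0.1,0.07,-0.1
```

View pics/w10.png

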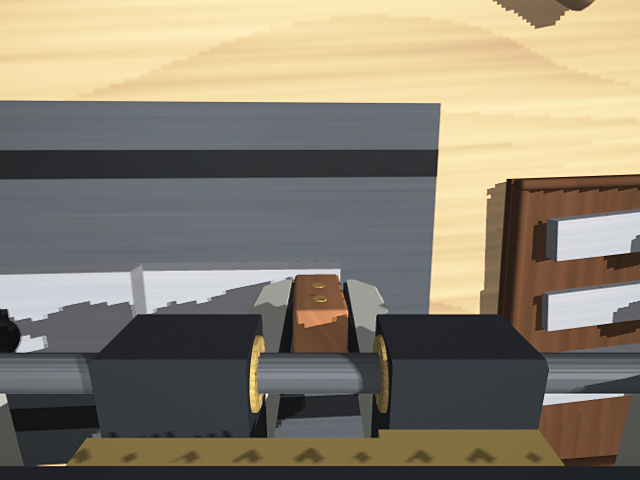

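Request:
jog_arm:
  rows: [-0.15,-0.3,0.08,0,-0.15,-0.3,0.05,0]

```text
time_s: 48.53
position: [0.6114, -0.0587, 0.0551]
orientation: [[0.995, -0.061, 0.077], [-0.055, -0.995, -0.079], [0.082, 0.075, -0.994]]
contact_force: [0.3, -14.5, 11.8]
width: 0.0223
```

Request:
jog_arm:
  rows: [-0.1,-0.3,0.05,0]

```text
time_s: 48.62
position: [0.6122, -0.0558, 0.0563]
orientation: [[0.995, -0.061, 0.084], [-0.054, -0.995, -0.087], [0.089, 0.082, -0.993]]
contact_force: [-1.4, -22.9, 12.8]
width: 0.0226
```

```bash
python3 hold.py 1
```

```text
at [612.1 -55.1  56.4] yaw -93.5 tilt [ 0.084 -0.087] w 22.6 t 48.7 f [ -0.9 -15.   10.5] q [-0.23  0.47  1.66 -0.08  0.91  1.44]
```

Request:
jog_arm:
  rows: [0,0.5,0,0,0,0.8,-0.05,0,0,0.9,-0.2,0,0,0.9,-0.6,0,-0.3,0.9,-0.9,-0.2]

```text
time_s: 49.08
position: [0.5907, -0.1454, 0.1022]
orientation: [[0.996, -0.043, 0.075], [-0.037, -0.996, -0.076], [0.078, 0.073, -0.994]]
contact_force: [0.7, 0.1, -0.7]
width: 0.0219
```

```bash
python3 hold.py 0 "(493,-270,115,-88)"
```

```text
at [ 590.7 -145.4  102.2] yaw -92.4 tilt [ 0.075 -0.076] w 21.9 t 49.1 f [ 0.7  0.1 -0.7] q [-0.4   0.41  1.63 -0.05  1.01  1.23]
-> [ 493 -270  115  -88] 6 rows
   -0.61,0.86,-0.07,-0.19, -0.62,0.85,-0.07,-0.18, -0.63,0.85,-0.07,-0.19, -0.65,0.84,-0.07,-0.18, -0.66,0.83,-0.07,-0.19
   -0.66,0.81,-0.07,-0.18
```

Request:
jog_arm:
  rows: [-0.6,0.85,-0.15,-0.2,-0.6,0.85,-0.15,-0.2,-0.65,0.85,-0.1,-0.2,-0.65,0.85,0,-0.2,-0.65,0.85,0,-0.2]

```text
time_s: 49.5
position: [0.5086, -0.2543, 0.1177]
orientation: [[0.996, 0.031, 0.081], [0.037, -0.996, -0.076], [0.079, 0.079, -0.994]]
contact_force: [0.1, 0.7, -1.8]
width: 0.0223
```

```bash
python3 hold.py 1 "(493,-306,95,-87.7),(493,-306,36,-87.7)"
```

```text
at [ 506.2 -258.1  117.7] yaw -88.2 tilt [ 0.079 -0.078] w 21.7 t 49.5 f [-2.1 -2.2 -1.4] q [-0.66  0.32  1.73 -0.02  0.99  0.89]
-> [ 493.  -306.    95.   -87.7] 2 rows
   -0.33,0.91,0.5,-0.07, -0.34,0.91,0.51,-0.06
-> [ 493.  -306.    36.   -87.7] 3 rows
   -0.06,-0.06,0.78,0, -0.06,-0.07,0.78,0, -0.06,-0.06,0.78,0
```

Request:
jog_arm:
  rows: [-0.3,0.75,0.2,0,-0.25,0.7,0.3,0,-0.1,0.3,0.7,0,0,-0.1,0.7,0,0,-0.1,0.6,0]

```text
time_s: 49.97
position: [0.4941, -0.3081, 0.0583]
orientation: [[0.996, 0.022, 0.084], [0.029, -0.996, -0.082], [0.082, 0.084, -0.993]]
contact_force: [-0.5, 1.0, -0.6]
width: 0.022
```

```bash
python3 hold.py 1 "(493,-306,36,-87.7)"
```

```text
at [ 492.5 -306.4   55.1] yaw -88.7 tilt [ 0.08  -0.078] w 21.7 t 50.0 f [-1.2  0.8 -3.3] q [-0.75  0.41  1.77 -0.    0.85  0.8 ]
-> [ 493.  -306.    36.   -87.7] 1 rows
   -0.04,-0.08,0.76,-0.25
```

Request:
jog_arm:
  rows: [0,-0.05,0.5,-0.2,0,-0.05,0.2,0]

```text
time_s: 50.18
position: [0.4943, -0.3063, 0.0377]
orientation: [[0.996, 0.036, 0.081], [0.043, -0.996, -0.079], [0.078, 0.082, -0.994]]
contact_force: [-3.0, -3.0, 15.5]
width: 0.0224
```

```bash
python3 hold.py 1 "(493,-306,34,-87.7)"
```

```text
at [ 494.4 -306.2   38. ] yaw -87.9 tilt [ 0.081 -0.079] w 22.0 t 50.2 f [-2.8  0.3 10.2] q [-0.74  0.43  1.78 -0.    0.81  0.79]
-> [ 493.  -306.    34.   -87.7] 1 rows
   -0.07,-0.02,0.16,-0.06
```

Request:
jog_arm:
  rows: [0,0,0.12,0]

```text
time_s: 50.32
position: [0.4951, -0.3068, 0.0367]
orientation: [[0.996, 0.036, 0.082], [0.042, -0.996, -0.08], [0.078, 0.083, -0.993]]
contact_force: [-3.2, -0.1, 14.9]
width: 0.0227
```

Request:
jog_arm:
  rows: [0,0,0,0]
  claw: 0.53

```text
time_s: 50.4
position: [0.4952, -0.3069, 0.0372]
orientation: [[0.996, 0.035, 0.082], [0.042, -0.996, -0.08], [0.079, 0.083, -0.993]]
contact_force: [0.2, -0.1, -0.3]
width: 0.0256
```

```bash
python3 hold.py 4 "(493,-304,95,-87.7)"
```

```text
at [ 495.1 -306.5   36.9] yaw -87.9 tilt [ 0.082 -0.08 ] w 41.0 t 50.6 f [0.8 0.1 0.4] q [-0.74  0.44  1.78 -0.    0.81  0.79]
-> [ 493.  -304.    95.   -87.7] 3 rows
   0.03,0.03,-0.77,-0.02, 0.04,0.03,-0.78,-0.02, 0.03,0.03,-0.77,-0.02
```

Request:
jog_arm:
  rows: [0,0,-0.7,0,0,0,-0.9,0,0,-0.4,-0.6,0,0,-0.9,0,0,0,-0.9,0,0]

```text
time_s: 51.02
position: [0.4885, -0.2485, 0.0889]
orientation: [[0.996, 0.031, 0.081], [0.038, -0.996, -0.079], [0.078, 0.082, -0.994]]
contact_force: [-0.0, 0.3, -0.4]
width: 0.0437
```

Request:
jog_arm:
  rows: [0,-0.9,0,0,0,-0.9,0.2,0,0,-0.9,0.2,0,0,-0.7,0.4,0,0,-0.1,0.5,0]
  claw: 1

```text
time_s: 51.43
position: [0.4891, -0.1575, 0.0519]
orientation: [[0.996, 0.031, 0.087], [0.038, -0.996, -0.081], [0.084, 0.084, -0.993]]
contact_force: [-0.5, 0.1, 0.8]
width: 0.0151
```

```bash
python3 hd.py;python3 hold.py 2 "(495,-150,9,-90)"
```

```text
h
  c 576.2 -297.2  wh 20.5 7.1  ang 16.8  z 58.2 n 525
  c 532.5 -295.9  wh 20.2 19.9  ang 0.7  z 66.1 n 2071
  c 491.3 -305.5  wh 21.2 20.7  ang 88.6  z 65.7 n 1947
at [ 488.  -157.4   49.6] yaw -88.2 tilt [ 0.084 -0.08 ] w 11.3 t 51.5 f [-1.   0.5 -1.6] q [-0.51  0.32  1.93 -0.04  0.78  1.05]
-> [ 489.5 -305.2   34.   -87.3] 6 rows
   -0.04,0.97,0.18,-0.04, -0.04,0.97,0.18,-0.04, -0.04,0.97,0.18,-0.04, -0.04,0.98,0.18,-0.03, -0.05,0.97,0.19,-0.04
   -0.05,0.98,0.18,-0.03
at [ 489.1 -159.7   51.4] yaw -88.2 tilt [ 0.085 -0.081] w 3.3 t 51.6 f [0.3 0.  0.5] q [-0.51  0.32  1.93 -0.04  0.78  1.05]
-> [ 495 -150    9  -90] 2 rows
   0.06,-0.26,0.84,0.22, 0.05,-0.26,0.83,0.22
```

Request:
jog_arm:
  rows: [0.05,-0.1,0.7,0.1,0.05,-0.1,0.7,0.1,0,0,0.25,0]

```text
time_s: 51.83
position: [0.4987, -0.1613, 0.0134]
orientation: [[0.996, 0.014, 0.092], [0.022, -0.996, -0.086], [0.091, 0.087, -0.992]]
contact_force: [-0.5, -0.5, 0.7]
width: 0.0002
```

Request:
jog_arm:
  rows: [0,0.4,0,0,0,0.3,0.03,0]

```text
time_s: 52.0
position: [0.4984, -0.1784, 0.0138]
orientation: [[0.996, 0.015, 0.09], [0.022, -0.996, -0.082], [0.089, 0.084, -0.993]]
contact_force: [8.4, 36.7, 9.1]
width: 0.0004
```

```bash
python3 hold.py 0
```

```text
at [ 498.4 -178.4   13.8] yaw -89.2 tilt [ 0.09  -0.082] w 0.4 t 52.0 f [ 8.4 36.7  9.1] q [-0.54  0.4   1.93 -0.04  0.69  1.04]
```

Request:
jog_arm:
  rows: [0,0.12,0.05,0,0,0.15,0.05,0,0,0.15,0.05,0]

```text
time_s: 52.25
position: [0.4986, -0.178, 0.0134]
orientation: [[0.996, 0.005, 0.089], [0.011, -0.998, -0.059], [0.089, 0.06, -0.994]]
contact_force: [3.3, 22.5, 12.8]
width: 0.0003
```

Request:
jog_arm:
  rows: [0,0.15,0.03,0,0,0.15,0.03,0,0,0.15,0.03,0,0,0.15,0,0,0,0.15,0,0]

```text
time_s: 52.67
position: [0.4977, -0.1791, 0.0153]
orientation: [[0.996, -0.003, 0.088], [-0.001, -1.0, -0.026], [0.088, 0.025, -0.996]]
contact_force: [3.9, 16.3, 2.8]
width: 0.0006
```

Request:
jog_arm:
  rows: [0,0.12,0.12,0,0,0.15,0.1,0,0,0.15,0.08,0,0,0.15,0.05,0]

```text
time_s: 53.0
position: [0.4977, -0.1793, 0.0155]
orientation: [[0.996, -0.008, 0.088], [-0.008, -1.0, 0.001], [0.088, -0.002, -0.996]]
contact_force: [4.4, 18.9, 2.8]
width: 0.0003
```

Request:
jog_arm:
  rows: [0,-0.5,-0.05,0,0,-0.8,-0.1,0.2,0,-0.8,0,0.2,0,-0.5,0,0.2]

```text
time_s: 53.33
position: [0.5029, -0.1211, 0.0257]
orientation: [[0.994, -0.056, 0.098], [-0.055, -0.998, -0.007], [0.099, 0.002, -0.995]]
contact_force: [0.7, 0.3, 1.0]
width: 0.0005
```

```bash
python3 hold.py 1 "(488,-105,10,-92)"
```

```text
at [ 502.3 -118.8   25.6] yaw -93.2 tilt [ 0.097 -0.005] w 0.2 t 53.4 f [-0.1  2.5 -0.5] q [-0.48  0.37  1.94  0.06  0.75  1.11]
-> [ 488 -105   10  -92] 1 rows
   -0.66,-0.52,0.56,-0.31
```

Request:
jog_arm:
  rows: [-0.6,-0.6,0.1,-0.2,0,-0.3,0.5,0]

```text
time_s: 53.55
position: [0.4934, -0.0985, 0.0131]
orientation: [[0.994, -0.041, 0.105], [-0.041, -0.999, -0.01], [0.106, 0.005, -0.994]]
contact_force: [-3.6, 0.7, 6.7]
width: 0.0008
```

Request:
jog_arm:
  rows: [0.3,0,0.1,0,0.3,0,0,0]

```text
time_s: 53.72
position: [0.4937, -0.0961, 0.0096]
orientation: [[0.996, -0.035, 0.077], [-0.035, -0.999, -0.003], [0.077, 0.0, -0.997]]
contact_force: [-24.3, -6.6, 17.9]
width: 0.0006
```

```bash
python3 hold.py 0
```

```text
at [493.7 -96.1   9.6] yaw -92.0 tilt [ 0.077 -0.003] w 0.6 t 53.7 f [-24.3  -6.6  17.9] q [-0.44  0.38  1.96  0.05  0.72  1.14]
```

Request:
jog_arm:
  rows: [0.2,0,0,0,0.2,0,0,0,0.2,0,0,0,0.2,0,0,0,0.2,0,0,0]

```text
time_s: 54.13
position: [0.4933, -0.096, 0.01]
orientation: [[0.999, -0.029, 0.027], [-0.029, -1.0, 0.008], [0.027, -0.009, -1.0]]
contact_force: [-15.3, 0.2, 11.9]
width: 0.0003
```

Request:
jog_arm:
  rows: [0.2,0,-0.03,0,0.2,0,-0.03,0,0.2,0,-0.03,0,0.2,0,-0.03,0,0.2,0,-0.03,0]

```text
time_s: 54.55
position: [0.4928, -0.0958, 0.0107]
orientation: [[0.999, -0.026, -0.025], [-0.026, -0.999, 0.021], [-0.026, -0.02, -0.999]]
contact_force: [-12.1, -0.6, 5.3]
width: 0.0005
```

Request:
jog_arm:
  rows: [-0.3,0,-0.1,0,-0.2,0.1,-0.7,0,0,0.5,-1,0,0,0.9,-1,-0.1,0.3,0.9,-0.4,-0.1]
  claw: 0.53

```text
time_s: 54.97
position: [0.4831, -0.1579, 0.0912]
orientation: [[0.999, -0.008, -0.033], [-0.007, -1.0, 0.026], [-0.034, -0.026, -0.999]]
contact_force: [0.9, 0.7, -0.1]
width: 0.0291
```

```bash
python3 hold.py 0 "(532.7,-297,95,-87.3)"
```

```text
at [ 483.1 -157.9   91.2] yaw -90.5 tilt [-0.033  0.026] w 29.1 t 55.0 f [ 0.9  0.7 -0.1] q [-0.54  0.33  1.77  0.01  1.08  1.04]
-> [ 532.7 -297.    95.   -87.3] 6 rows
   0.34,0.92,-0.06,-0.13, 0.33,0.93,-0.06,-0.13, 0.32,0.93,-0.06,-0.13, 0.31,0.93,-0.06,-0.13, 0.3,0.94,-0.06,-0.14
   0.29,0.94,-0.06,-0.13
```

Request:
jog_arm:
  rows: [0.35,0.9,-0.15,-0.15,0.35,0.9,-0.1,-0.15,0.3,0.9,0,-0.15,0.3,0.8,0,-0.15,0.2,0.5,0,-0.1]

```text
time_s: 55.38
position: [0.5256, -0.2711, 0.1043]
orientation: [[0.999, 0.043, -0.017], [0.043, -0.999, 0.015], [-0.017, -0.016, -1.0]]
contact_force: [0.2, 1.0, 0.0]
width: 0.0437
```

```bash
sed -i 's/489.5,-305.2,34/532.7,-298,36/' hd.py; python3 hd.py
```

```text
h
  c 623.6 -307.5  wh 22.3 20.3  ang -88.2  z 66.8 n 2025
  c 577.7 -307.5  wh 22.3 20.3  ang -87.9  z 66.9 n 1666
  c 532.9 -298.6  wh 22.1 20.4  ang -89.0  z 66.9 n 1503
  c 491.2 -299.4  wh 20.5 7.2  ang 5.3  z 66.6 n 351
at [ 526.5 -273.6  104.5] yaw -87.6 tilt [-0.016  0.013] w 44.2 t 55.4 f [ 1.4 -3.4  1. ] q [-0.67  0.44  1.56  0.    1.16  0.86]
-> [ 532.7 -298.    36.   -87.3] 3 rows
   0.08,0.34,0.91,-0.03, 0.08,0.34,0.91,-0.02, 0.09,0.35,0.9,-0.03
```

Request:
jog_arm:
  rows: [0.1,0.45,0.3,0,0.1,0.35,0.7,0,0.05,0.1,0.8,0,0,0,0.5,0]

```text
time_s: 55.77
position: [0.5352, -0.3029, 0.0494]
orientation: [[0.999, 0.04, -0.006], [0.04, -0.999, 0.005], [-0.006, -0.006, -1.0]]
contact_force: [-0.7, 1.4, -1.0]
width: 0.0436
```

```bash
python3 hold.py 2 "(532.7,-298.5,36,-88)"
```

```text
at [ 533.9 -301.4   48.3] yaw -87.7 tilt [-0.009  0.008] w 43.6 t 55.9 f [-0.   0.4 -0.3] q [-0.7   0.53  1.57  0.    1.05  0.83]
-> [ 532.7 -298.5   36.   -88. ] 1 rows
   -0.04,-0.11,0.49,0.07
```

Request:
jog_arm:
  rows: [-0.04,-0.1,0.5,0]
  claw: 1

```text
time_s: 55.95
position: [0.5342, -0.3006, 0.0381]
orientation: [[0.999, 0.04, -0.006], [0.04, -0.999, 0.005], [-0.005, -0.005, -1.0]]
contact_force: [0.6, -0.8, 0.3]
width: 0.0404
```

```bash
python3 hold.py 6
```

```text
at [ 533.2 -299.1   36.9] yaw -87.7 tilt [-0.008  0.007] w 21.9 t 56.2 f [-0.3  0.3 -1.4] q [-0.69  0.54  1.59  0.    1.03  0.84]
```

Request:
jog_arm:
  rows: [0,0,-0.5,0,0,0,-0.9,0,0,0,-1,0,0.1,-0.2,-0.7,0,0.3,-0.5,-0.3,0.1]

```text
time_s: 56.67
position: [0.5418, -0.2829, 0.126]
orientation: [[0.999, 0.032, -0.011], [0.032, -0.999, 0.008], [-0.01, -0.008, -1.0]]
contact_force: [0.1, 0.4, -1.2]
width: 0.0218
```

```bash
python3 hold.py 0 "(603,-118,110,-93)"
```

```text
at [ 541.8 -282.9  126. ] yaw -88.2 tilt [-0.011  0.008] w 21.8 t 56.7 f [ 0.1  0.4 -1.2] q [-0.66  0.45  1.5  -0.    1.21  0.88]
-> [ 603 -118  110  -93] 7 rows
   0.38,-0.93,0.09,0.17, 0.37,-0.93,0.1,0.17, 0.36,-0.94,0.09,0.17, 0.35,-0.94,0.1,0.17, 0.34,-0.95,0.09,0.18
   0.32,-0.95,0.1,0.17, 0.31,-0.96,0.09,0.18
```

Request:
jog_arm:
  rows: [0.4,-0.85,0.1,0.2,0.4,-0.85,0.1,0.2,0.35,-0.85,0.1,0.2,0.35,-0.85,0.1,0.2,0.35,-0.85,0.1,0.2]

```text
time_s: 57.08
position: [0.593, -0.1781, 0.124]
orientation: [[0.999, -0.045, 0.004], [-0.045, -0.999, -0.003], [0.004, 0.003, -1.0]]
contact_force: [-0.1, -0.6, -1.4]
width: 0.0217
```

Request:
jog_arm:
  rows: [0.3,-0.8,0.2,0.2,0.2,-0.6,0.4,0.1,0.1,-0.3,0.5,0,0,0,0.5,0]

```text
time_s: 57.42
position: [0.6161, -0.1307, 0.0891]
orientation: [[0.998, -0.062, 0.016], [-0.062, -0.998, -0.006], [0.016, 0.005, -1.0]]
contact_force: [0.5, 0.1, -1.0]
width: 0.022
```

```bash
python3 hold.py 1 "(602,-105,56,-93)"
```

```text
at [ 614.3 -130.6   86.1] yaw -93.6 tilt [ 0.011 -0.005] w 21.8 t 57.5 f [-1.2  0.4 -2.6] q [-0.39  0.5   1.52 -0.    1.11  1.25]
-> [ 602 -105   56  -93] 2 rows
   -0.29,-0.5,0.6,-0.07, -0.28,-0.5,0.59,-0.07
```

Request:
jog_arm:
  rows: [-0.2,-0.4,0.3,-0.1,-0.2,-0.35,0.5,0,-0.1,-0.1,0.4,0]

```text
time_s: 57.72
position: [0.6045, -0.1106, 0.0564]
orientation: [[0.998, -0.055, 0.014], [-0.054, -0.998, -0.008], [0.015, 0.007, -1.0]]
contact_force: [-0.7, -4.7, 6.7]
width: 0.0219
```

```bash
python3 hold.py 2 "(602.5,-105,56,-93)"
```

```text
at [ 604.6 -111.1   56.4] yaw -93.1 tilt [ 0.014 -0.008] w 21.6 t 57.8 f [ 0.9 -0.2 -0.9] q [-0.36  0.51  1.59 -0.    1.03  1.27]
-> [ 602.5 -105.    56.   -93. ] 1 rows
   -0.1,-0.24,0.01,-0.04
```

Down on the bed. Push toward the heel.

Request:
jog_arm:
  rows: [-0.08,-0.3,0.02,0,-0.08,-0.35,0.02,0,-0.08,-0.3,0.02,0]

```text
time_s: 58.07
position: [0.6014, -0.0902, 0.0561]
orientation: [[0.998, -0.058, 0.018], [-0.058, -0.998, -0.011], [0.019, 0.01, -1.0]]
contact_force: [0.5, -1.1, 2.4]
width: 0.0218
```

```bash
python3 hold.py 1 "(603,-80,56,-93)"
```

```text
at [600.9 -88.5  56. ] yaw -93.3 tilt [ 0.017 -0.01 ] w 22.1 t 58.1 f [ 0.  -0.9  1.8] q [-0.33  0.5   1.61 -0.    1.02  1.3 ]
-> [603 -80  56 -93] 1 rows
   0.06,-0.35,0,-0.07
```

Request:
jog_arm:
  rows: [0.05,-0.25,0.02,0,0,-0.25,0.02,0]

```text
time_s: 58.28
position: [0.6037, -0.0776, 0.0563]
orientation: [[0.998, -0.057, 0.02], [-0.057, -0.998, -0.014], [0.021, 0.013, -1.0]]
contact_force: [-3.5, -25.3, 7.0]
width: 0.0219
```

```bash
python3 hold.py 2 "(603,-80,56,-93)"
```

```text
at [603.7 -77.9  56.4] yaw -93.2 tilt [ 0.02  -0.015] w 21.5 t 58.4 f [-1.1 -7.9  2.3] q [-0.31  0.5   1.61 -0.01  1.01  1.33]
-> [603 -80  56 -93] 1 rows
   -0.02,0.09,0.02,-0.05
```

Request:
jog_arm:
  rows: [0,-0.25,0.02,0]

```text
time_s: 58.47
position: [0.6049, -0.0773, 0.0574]
orientation: [[0.998, -0.054, 0.021], [-0.053, -0.998, -0.025], [0.023, 0.024, -0.999]]
contact_force: [-6.6, -33.0, 10.8]
width: 0.022
```

```bash
python3 - <<'E'
from p import *
for i in range(4): cams.read_camera('top')
f,rz,K,C,s=grab('wrist');save('w11',f);
plan((606,-70,52.5,-93))
E
```

```text
at [604.8 -77.5  57.5] yaw -93.1 tilt [ 0.021 -0.025] w 22.2 t 58.7 f [ -3.7 -20.3   5.2] q [-0.3   0.5   1.61 -0.02  1.01  1.34]
-> [606.  -70.   52.5 -93. ] 1 rows
   0.03,-0.31,0.19,-0.03
```

View pics/w11.png

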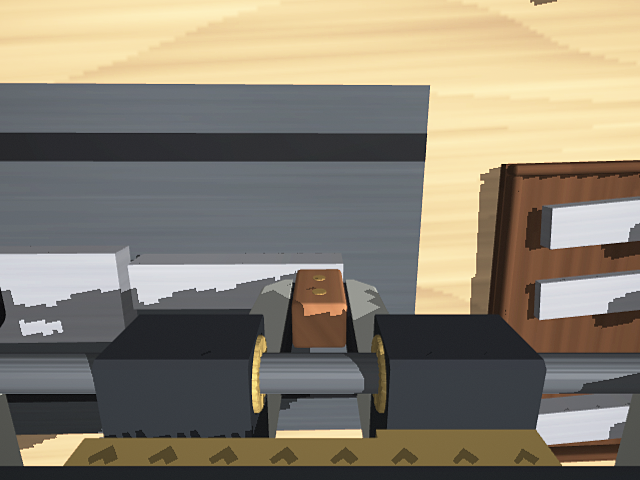

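Request:
jog_arm:
  rows: [0,0.4,0,0,0,0.8,-0.2,0,0,0.9,-0.6,0,-0.2,0.9,-0.9,-0.1,-0.3,0.9,-0.8,-0.2]

```text
time_s: 59.13
position: [0.5819, -0.1688, 0.1169]
orientation: [[1.0, -0.027, 0.008], [-0.027, -0.999, -0.017], [0.009, 0.017, -1.0]]
contact_force: [1.5, 0.4, -1.4]
width: 0.0215
```

```bash
python3 hold.py 0 "(533.2,-299,115,-88)"
```

```text
at [ 581.9 -168.8  116.9] yaw -91.6 tilt [ 0.008 -0.017] w 21.5 t 59.1 f [ 1.5  0.4 -1.4] q [-0.46  0.43  1.55 -0.01  1.15  1.14]
-> [ 533.2 -299.   115.   -88. ] 6 rows
   -0.3,0.88,0.02,-0.15, -0.31,0.87,0.03,-0.15, -0.32,0.87,0.02,-0.15, -0.33,0.87,0.03,-0.15, -0.34,0.86,0.02,-0.14
   -0.34,0.86,0.03,-0.15
```

Request:
jog_arm:
  rows: [-0.3,0.85,0,-0.15,-0.3,0.85,0,-0.15,-0.35,0.85,0,-0.15,-0.35,0.8,0.2,-0.15,-0.3,0.6,0.3,-0.15]

```text
time_s: 59.55
position: [0.5431, -0.2704, 0.1108]
orientation: [[0.999, 0.031, 0.016], [0.031, -0.999, -0.018], [0.016, 0.018, -1.0]]
contact_force: [0.5, 0.6, -1.5]
width: 0.0216
```

```bash
python3 hold.py 1 "(533.2,-299,80,-88),(533,-299,40,-88)"
```

```text
at [ 541.1 -272.5  108.8] yaw -88.3 tilt [ 0.013 -0.018] w 21.9 t 59.6 f [-0.9 -1.9 -0.9] q [-0.65  0.44  1.56 -0.01  1.12  0.9 ]
-> [ 533.2 -299.    80.   -88. ] 2 rows
   -0.18,0.52,0.58,-0.04, -0.19,0.51,0.59,-0.03
-> [ 533 -299   40  -88] 2 rows
   -0.01,-0.01,0.8,0, -0.01,-0.02,0.8,0
```

Request:
jog_arm:
  rows: [-0.2,0.45,0.3,0,-0.15,0.3,0.6,0,0,0,0.7,0,0,0,0.5,0]

```text
time_s: 59.93
position: [0.5341, -0.2926, 0.0557]
orientation: [[1.0, 0.027, 0.016], [0.027, -0.999, -0.016], [0.015, 0.017, -1.0]]
contact_force: [-0.1, 0.5, -1.5]
width: 0.0218
```

```bash
python3 hold.py 1 "(533.2,-298,38,-88)"
```

```text
at [ 532.9 -291.6   53.2] yaw -88.4 tilt [ 0.013 -0.014] w 21.7 t 60.0 f [-1.4  1.8 -3.5] q [-0.68  0.5   1.61 -0.    1.01  0.86]
-> [ 533.2 -298.    38.   -88. ] 1 rows
   0,0.25,0.61,-0.11
```

Request:
jog_arm:
  rows: [0,0.35,0,0,0,0.02,0.35,0]

```text
time_s: 60.15
position: [0.5338, -0.2999, 0.0443]
orientation: [[1.0, 0.028, 0.012], [0.029, -1.0, -0.012], [0.012, 0.013, -1.0]]
contact_force: [0.9, -0.8, -0.2]
width: 0.0218
```

```bash
python3 hold.py 2 "(533.2,-298.5,37,-88)"
```

```text
at [ 532.1 -297.8   42.1] yaw -88.4 tilt [ 0.008 -0.009] w 21.9 t 60.2 f [-0.5  1.9 -1.6] q [-0.69  0.52  1.61 -0.    1.    0.85]
-> [ 533.2 -298.5   37.   -88. ] 1 rows
   0.04,0.03,0.21,-0.1
```

Request:
jog_arm:
  rows: [0,0.06,0.2,0]

```text
time_s: 60.33
position: [0.533, -0.2995, 0.038]
orientation: [[1.0, 0.029, 0.01], [0.029, -1.0, -0.01], [0.01, 0.01, -1.0]]
contact_force: [0.2, -0.4, -0.6]
width: 0.0217
```

```bash
python3 hold.py 2 "(533.2,-298.5,37,-88)"
```

```text
at [ 532.7 -299.5   37.2] yaw -88.4 tilt [ 0.009 -0.009] w 21.8 t 60.4 f [-0.5  0.4 -1. ] q [-0.69  0.53  1.61 -0.    0.99  0.85]
-> [ 533.2 -298.5   37.   -88. ] 1 rows
   0.02,-0.04,0.01,-0.1
```

Request:
jog_arm:
  rows: [0,0,0,0]
  claw: 0.53

```text
time_s: 60.52
position: [0.5329, -0.2995, 0.0376]
orientation: [[1.0, 0.028, 0.01], [0.028, -1.0, -0.009], [0.009, 0.01, -1.0]]
contact_force: [0.0, -0.9, 0.2]
width: 0.025
```

```bash
python3 hold.py 4
```

```text
at [ 532.8 -299.5   37.6] yaw -88.4 tilt [ 0.01  -0.009] w 39.9 t 60.7 f [0.3 0.  0.3] q [-0.69  0.53  1.61 -0.    0.99  0.85]
```

Request:
jog_arm:
  rows: [0,0,-0.7,0,0,0,-0.9,0,0,-0.2,-0.7,0,-0.2,-0.8,-0.1,0,-0.4,-0.9,0,0]

```text
time_s: 61.13
position: [0.5168, -0.2547, 0.0997]
orientation: [[1.0, 0.025, 0.011], [0.025, -1.0, -0.011], [0.011, 0.012, -1.0]]
contact_force: [0.2, 0.6, -0.5]
width: 0.0432
```

```bash
python3 hd.py; python3 hold.py 0 "(420,-29,95,-90)"
```

```text
h
  c 623.5 -307.4  wh 22.6 20.6  ang -88.1  z 66.8 n 2207
  c 577.6 -307.4  wh 22.3 20.0  ang -87.0  z 66.9 n 1762
  c 532.3 -300.0  wh 22.5 20.6  ang -88.7  z 66.8 n 1628
  c 497.6 -314.4  wh 16.5 8.3  ang 37.8  z 66.4 n 345
at [ 514.2 -249.8   99.3] yaw -88.5 tilt [ 0.008 -0.008] w 43.9 t 61.2 f [-1.5  3.7 -1.1] q [-0.65  0.4   1.65 -0.    1.08  0.9 ]
-> [ 532.7 -298.    36.   -87.3] 3 rows
   0.22,0.64,0.85,-0.1, 0.22,0.65,0.85,-0.1, 0.22,0.64,0.85,-0.09
at [ 514.2 -249.8   99.3] yaw -88.5 tilt [ 0.008 -0.008] w 43.9 t 61.2 f [-1.5  3.7 -1.1] q [-0.65  0.4   1.65 -0.    1.08  0.9 ]
-> [420 -29  95 -90] 9 rows
   -0.39,-0.99,0.01,0.04, -0.4,-0.99,0.01,0.04, -0.4,-0.99,0.01,0.04, -0.4,-0.99,0.01,0.04, -0.4,-0.99,0.01,0.04
   -0.41,-0.99,0.01,0.05, -0.41,-0.98,0.01,0.04, -0.41,-0.98,0,0.05, -0.41,-0.99,0.01,0.04
```

Request:
jog_arm:
  rows: [-0.45,-0.95,0,0,-0.45,-0.95,0,0,-0.45,-0.95,0,0,-0.45,-0.95,0,0,-0.45,-0.95,0,0]
  claw: 0.35

```text
time_s: 61.6
position: [0.4546, -0.1317, 0.0995]
orientation: [[1.0, 0.024, 0.014], [0.024, -1.0, -0.012], [0.013, 0.012, -1.0]]
contact_force: [0.2, 0.9, 0.6]
width: 0.0602
```

Request:
jog_arm:
  rows: [-0.5,-0.9,0,0,-0.5,-0.7,0,0,-0.5,-0.4,0,0,-0.3,0,0,0]

```text
time_s: 61.93
position: [0.4039, -0.0762, 0.0987]
orientation: [[1.0, 0.028, 0.013], [0.028, -1.0, -0.011], [0.013, 0.011, -1.0]]
contact_force: [-0.9, 1.0, 0.1]
width: 0.0601
```

```bash
cat > pk.py <<'E'
from p import *
from m import blobs,show
f,rz,K,C,s=grab('wrist');save('wpk%d'%int(s['time_s']*10),f);W=cloud(rz,K,C);np.save('/tmp/Ww',W)
show('packs',blobs(W,.0045,.022,(.3,.5,-.09,.02),300))
f,rz,K,C,s=grab('top');W=cloud(rz,K,C)
show('packs top',blobs(W,.009,.022,(.3,.5,-.09,.02),100))
plan((388,-29,40,-90))
E
python3 pk.py; ls pics|grep wpk
```

```text
packs
  c 417.1 -27.1  wh 110.1 35.5  ang 1.0  z 15.1 n 7947
packs top
at [404.7 -78.   98.9] yaw -88.5 tilt [ 0.014 -0.012] w 60.5 t 62.0 f [ 0.9 -0.4 -0.5] q [-0.46  0.13  2.03 -0.01  0.97  1.09]
-> [388 -29  40 -90] 3 rows
   -0.22,-0.67,0.77,0.13, -0.22,-0.67,0.78,0.13, -0.23,-0.66,0.77,0.13
wpk619.png
```

Request:
jog_arm:
  rows: [-0.25,-0.6,0.2,0,-0.25,-0.65,0.4,0.1,-0.2,-0.45,0.7,0,0,-0.2,0.7,0,0,0,0.4,0]
  newtons: 60

```text
time_s: 62.45
position: [0.3967, -0.0379, 0.0407]
orientation: [[0.999, 0.013, 0.03], [0.014, -1.0, -0.02], [0.03, 0.02, -0.999]]
contact_force: [-0.2, 0.6, -0.3]
width: 0.0603
```

```bash
python3 hold.py 1 "(384,-27.7,4,-89)"
```

```text
at [396.1 -38.1  39.6] yaw -89.2 tilt [ 0.028 -0.019] w 60.5 t 62.5 f [-0.1 -0.4 -0.8] q [-0.37  0.2   2.14 -0.01  0.77  1.19]
-> [384.  -27.7   4.  -89. ] 2 rows
   -0.26,-0.22,0.7,-0.03, -0.26,-0.23,0.7,-0.03
```

Request:
jog_arm:
  rows: [-0.35,-0.4,0.4,0,-0.15,-0.05,0.5,0]

```text
time_s: 62.67
position: [0.3885, -0.0302, 0.0174]
orientation: [[0.999, 0.011, 0.034], [0.012, -1.0, -0.021], [0.033, 0.022, -0.999]]
contact_force: [-1.3, -0.2, -0.5]
width: 0.0604
```

```bash
python3 hold.py 1 "(384,-27.7,4,-89)"
```

```text
at [387.8 -30.4  15.9] yaw -89.4 tilt [ 0.032 -0.021] w 60.5 t 62.7 f [-1.5 -0.9 -0.4] q [-0.36  0.23  2.19 -0.01  0.69  1.21]
-> [384.  -27.7   4.  -89. ] 1 rows
   -0.17,-0.12,0.47,-0.09
```

Request:
jog_arm:
  rows: [-0.15,-0.1,0.45,0]

```text
time_s: 62.8
position: [0.3872, -0.0298, 0.0055]
orientation: [[0.999, 0.01, 0.036], [0.011, -1.0, -0.023], [0.036, 0.023, -0.999]]
contact_force: [1.3, 0.0, 1.0]
width: 0.0603
```

```bash
python3 hold.py 1 "(384,-27.7,4,-89)"
```

```text
at [384.4 -28.7   3.3] yaw -89.4 tilt [ 0.031 -0.021] w 60.6 t 62.9 f [-0.5  0.1 -2.7] q [-0.36  0.26  2.2  -0.01  0.64  1.21]
-> [384.  -27.7   4.  -89. ] 1 rows
   -0.02,-0.04,-0.03,-0.1
```

Request:
jog_arm:
  rows: [0,-0.05,0,0]
  claw: 1

```text
time_s: 62.93
position: [0.3847, -0.0281, 0.0032]
orientation: [[1.0, 0.009, 0.03], [0.01, -1.0, -0.021], [0.03, 0.021, -0.999]]
contact_force: [-0.4, -0.1, -0.4]
width: 0.0573
```

```bash
python3 hold.py 6 "(384,-27.7,60,-89),(600,-75,75,-3)"
```

```text
at [385.2 -27.8   3.9] yaw -89.4 tilt [ 0.032 -0.021] w 34.3 t 63.2 f [0.1 1.2 4.8] q [-0.35  0.26  2.2  -0.01  0.65  1.22]
-> [384.  -27.7  60.  -89. ] 3 rows
   0.01,0.01,-0.75,-0.04, 0.01,0.02,-0.75,-0.03, 0,0.01,-0.74,-0.04
-> [600 -75  75  -3] 22 rows
   0.39,0.09,-0.01,-0.98, 0.38,0.12,-0.01,-0.98, 0.38,0.15,-0.01,-0.98, 0.36,0.17,-0.01,-0.98, 0.35,0.2,-0.01,-0.98
   0.34,0.22,-0.01,-0.98, 0.32,0.24,-0.01,-0.98, 0.31,0.26,-0.01,-0.98, 0.29,0.28,-0.01,-0.98, 0.27,0.3,-0.01,-0.98
   0.24,0.32,-0.02,-0.97, 0.22,0.34,-0.01,-0.97, 0.2,0.35,-0.02,-0.98, 0.17,0.36,-0.01,-0.97, 0.15,0.38,-0.02,-0.98
   0.12,0.38,-0.01,-0.97, 0.1,0.39,-0.02,-0.98, 0.07,0.4,-0.01,-0.97, 0.04,0.4,-0.02,-0.97, 0.02,0.41,-0.01,-0.98
   -0.01,0.4,-0.02,-0.97, -0.04,0.4,-0.01,-0.98
```

Request:
jog_arm:
  rows: [0,0,-0.4,0,0,0,-0.7,0,0,0,-0.8,0,0,0,-0.7,0]

```text
time_s: 63.57
position: [0.3787, -0.025, 0.0681]
orientation: [[1.0, 0.01, 0.021], [0.01, -1.0, -0.017], [0.021, 0.018, -1.0]]
contact_force: [0.7, -0.8, -3.5]
width: 0.0341
```

```bash
python3 - <<'E'
from p import *
f,rz,K,C,s=grab('wrist');save('w12',f);
plan((598,-95,75,-3))
E
```

```text
at [380.5 -25.5  70.7] yaw -89.4 tilt [ 0.026 -0.019] w 34.3 t 63.6 f [ 1.4  0.9 -2.3] q [-0.35  0.12  2.14 -0.01  0.86  1.21]
-> [598 -95  75  -3] 22 rows
   0.39,0.13,0,-0.98, 0.38,0.16,0,-0.98, 0.37,0.18,0.01,-0.98, 0.36,0.21,0,-0.98, 0.34,0.23,0.01,-0.98
   0.33,0.26,0,-0.98, 0.31,0.28,0.01,-0.98, 0.29,0.3,0,-0.98, 0.27,0.32,0.01,-0.98, 0.25,0.33,0,-0.98
   0.22,0.35,0.01,-0.98, 0.2,0.36,0,-0.98, 0.17,0.38,0.01,-0.98, 0.15,0.39,0,-0.98, 0.12,0.4,0.01,-0.98
   0.09,0.4,0,-0.99, 0.07,0.41,0.01,-0.98, 0.04,0.41,0,-0.99, 0.01,0.42,0.01,-0.98, -0.02,0.42,0,-0.99
   -0.05,0.41,0.01,-0.98, -0.08,0.41,0,-0.99
```

View pics/w12.png

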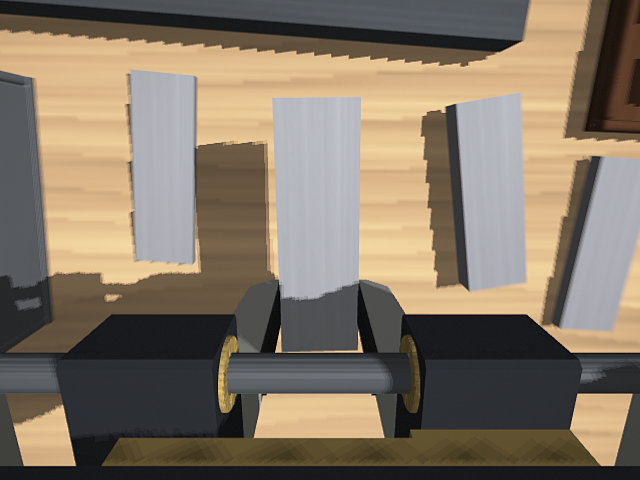

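Request:
jog_arm:
  rows: [0.4,0.13,0,-1,0.38,0.16,0,-1,0.37,0.18,0,-1,0.36,0.21,0,-1,0.34,0.23,0,-1]

```text
time_s: 64.03
position: [0.4287, -0.0403, 0.0723]
orientation: [[0.931, 0.365, 0.026], [0.366, -0.931, -0.019], [0.017, 0.027, -0.999]]
contact_force: [1.0, -0.1, -4.1]
width: 0.034
```

Request:
jog_arm:
  rows: [0.33,0.26,0,-1,0.31,0.28,0,-1,0.29,0.3,0,-1,0.27,0.32,0,-1,0.25,0.33,0,-1]

```text
time_s: 64.45
position: [0.4784, -0.0546, 0.0697]
orientation: [[0.737, 0.676, 0.02], [0.676, -0.737, -0.018], [0.003, 0.027, -1.0]]
contact_force: [-0.1, 0.1, -2.8]
width: 0.0342
```

Request:
jog_arm:
  rows: [0.22,0.35,0,-1,0.2,0.36,0,-1,0.17,0.38,0,-1,0.15,0.39,0,-1,0.12,0.4,0,-1]

```text
time_s: 64.87
position: [0.5281, -0.0674, 0.0657]
orientation: [[0.445, 0.896, 0.013], [0.896, -0.445, -0.016], [-0.009, 0.019, -1.0]]
contact_force: [-0.6, -0.2, -4.2]
width: 0.0343
```

```bash
python3 hold.py 0 "(598,-95,75,-3)"
```

```text
at [528.1 -67.4  65.7] yaw -26.4 tilt [ 0.013 -0.016] w 34.3 t 64.9 f [-0.6 -0.2 -4.2] q [-0.33  0.37  1.79 -0.01  0.96  0.14]
-> [598 -95  75  -3] 6 rows
   0.04,0.5,-0.05,-0.97, 0.01,0.5,-0.05,-0.98, -0.03,0.5,-0.05,-0.97, -0.06,0.5,-0.06,-0.98, -0.09,0.49,-0.05,-0.97
   -0.13,0.49,-0.06,-0.98
```

Request:
jog_arm:
  rows: [0,0.5,-0.05,-1,0,0.5,-0.05,-1,-0.05,0.5,-0.05,-1,-0.05,0.5,0,-1,-0.1,0.5,0,-1]

```text
time_s: 65.28
position: [0.5852, -0.0911, 0.0643]
orientation: [[0.092, 0.996, 0.005], [0.996, -0.092, -0.014], [-0.013, 0.006, -1.0]]
contact_force: [-0.7, 0.5, -4.3]
width: 0.0342
```

```bash
python3 hold.py 1 "(601.5,-90,55,-3.4)"
```

```text
at [587.8 -92.5  64.5] yaw -5.1 tilt [ 0.008 -0.015] w 34.2 t 65.3 f [ 3.9 -1.3 -3.5] q [-0.34  0.47  1.63 -0.01  1.03 -0.24]
-> [601.5 -90.   55.   -3.4] 1 rows
   0.15,0.53,0.38,-0.42
```

Request:
jog_arm:
  rows: [0.05,0.5,0.3,-0.4,0.05,0.1,0.4,0]

```text
time_s: 65.5
position: [0.6045, -0.0924, 0.0467]
orientation: [[0.062, 0.998, 0.01], [0.998, -0.062, -0.016], [-0.015, 0.011, -1.0]]
contact_force: [0.6, 0.1, -4.1]
width: 0.0345
```

```bash
cat > v.py <<'E'
import sys
from p import *
from m import blobs,show
f,rz,K,C,s=grab('wrist');save(sys.argv[1],f);W=cloud(rz,K,C);np.save('/tmp/Ww',W)
show('strap',blobs(W,.05,.062,(.5,.7,-.06,.15),200))
plan((602,-90,40,-3.4))
E
python3 v.py w13
```

```text
strap
  c 608.2 22.1  wh 45.2 13.3  ang -3.8  z 54.6 n 4917
  c 606.6 -32.8  wh 56.2 35.2  ang 87.1  z 54.2 n 11706
at [601.9 -91.3  43.8] yaw -3.6 tilt [ 0.005 -0.014] w 34.4 t 65.5 f [ 1.1  0.  -6.1] q [-0.33  0.52  1.6  -0.01  1.01 -0.26]
-> [602.  -90.   40.   -3.4] 1 rows
   0.06,0,0.15,-0.06
```

View pics/w13.png

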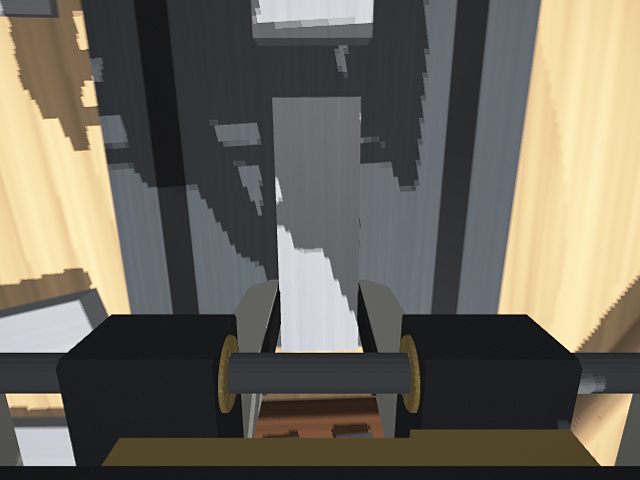

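Request:
jog_arm:
  rows: [0,0,0.5,0]

```text
time_s: 65.63
position: [0.6022, -0.0914, 0.0317]
orientation: [[0.065, 0.998, 0.006], [0.998, -0.065, -0.015], [-0.014, 0.007, -1.0]]
contact_force: [-0.5, -2.8, 1.5]
width: 0.0341
```

```bash
python3 hold.py 2 "(602,-90,29,-3.4)"
```

```text
at [600.6 -91.1  29.7] yaw -3.7 tilt [ 0.003 -0.014] w 34.3 t 65.7 f [ 1.5  0.2 -1.2] q [-0.33  0.54  1.62 -0.01  0.98 -0.25]
-> [602.  -90.   29.   -3.4] 1 rows
   0.05,0.05,0.03,-0.09
```

Request:
jog_arm:
  rows: [0.3,0,0.02,0,0.35,0.02,0.02,0,0.35,0.02,0.02,0]

```text
time_s: 65.98
position: [0.6022, -0.0672, 0.0291]
orientation: [[0.07, 0.998, 0.002], [0.997, -0.07, -0.016], [-0.015, 0.003, -1.0]]
contact_force: [-0.0, -4.1, 0.8]
width: 0.0343
```

```bash
python3 v.py w14
```

```text
strap
  c 608.8 32.5  wh 45.4 33.0  ang -3.1  z 54.7 n 14258
  c 577.3 -56.8  wh 15.5 3.5  ang -10.8  z 56.3 n 499
at [602.3 -65.1  29.1] yaw -4.0 tilt [ 0.002 -0.014] w 34.2 t 66.0 f [ 0.1 -1.4  1.3] q [-0.28  0.54  1.62 -0.02  0.98 -0.21]
-> [602.  -90.   40.   -3.4] 1 rows
   -1,0.06,-0.42,-0.14
```

View pics/w14.png

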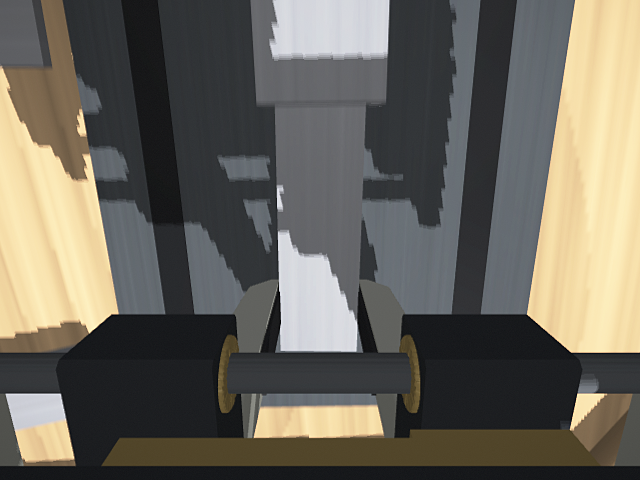

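Request:
jog_arm:
  rows: [0.3,0.03,0.02,-0.05,0.35,0.03,0.02,0,0.35,0.03,0.02,0]

```text
time_s: 66.28
position: [0.6067, -0.0388, 0.029]
orientation: [[0.065, 0.998, 0.004], [0.998, -0.065, -0.016], [-0.016, 0.005, -1.0]]
contact_force: [-0.9, -3.9, 1.3]
width: 0.0344
```

```bash
python3 hold.py 1 "(605,-31,29,-3.4)"
```

```text
at [606.9 -36.8  28.9] yaw -3.7 tilt [ 0.004 -0.015] w 34.5 t 66.3 f [ 0.  -1.2  2.5] q [-0.24  0.54  1.62 -0.02  0.98 -0.16]
-> [605.  -31.   29.   -3.4] 1 rows
   0.23,-0.09,-0.01,-0.07
```

Request:
jog_arm:
  rows: [0.2,-0.07,0,-0.05]

```text
time_s: 66.42
position: [0.6063, -0.0314, 0.0292]
orientation: [[0.06, 0.998, 0.006], [0.998, -0.06, -0.015], [-0.015, 0.007, -1.0]]
contact_force: [0.9, -3.4, 0.9]
width: 0.0342
```

```bash
python3 hold.py 2 "(605,-31,29,-3.4)"
```

```text
at [605.5 -29.9  28.9] yaw -3.5 tilt [ 0.005 -0.013] w 34.4 t 66.5 f [1.8 2.2 0.9] q [-0.23  0.54  1.62 -0.01  0.98 -0.16]
-> [605.  -31.   29.   -3.4] 1 rows
   -0.05,-0.02,0,-0.01
```

Request:
jog_arm:
  rows: [0,0,0,0]
  claw: 0.42

```text
time_s: 66.6
position: [0.6053, -0.029, 0.0287]
orientation: [[0.06, 0.998, 0.004], [0.998, -0.06, -0.013], [-0.012, 0.005, -1.0]]
contact_force: [-1.0, 0.2, 0.2]
width: 0.038
```

```bash
python3 hold.py 5 ; python3 v.py w15
```

```text
at [605.3 -30.   28.7] yaw -3.5 tilt [ 0.004 -0.013] w 52.6 t 66.8 f [ 0.5 -0.2 -0.3] q [-0.23  0.54  1.62 -0.01  0.98 -0.16]
strap
  c 609.7 51.1  wh 70.2 45.4  ang 87.0  z 54.8 n 18943
  c 629.9 70.4  wh 28.5 8.3  ang 88.7  z 54.8 n 1602
  c 574.6 -24.4  wh 22.7 10.9  ang -51.5  z 56.5 n 683
  c 634.6 -27.9  wh 22.3 11.2  ang 43.7  z 56.2 n 676
at [605.3 -30.1  28.7] yaw -3.5 tilt [ 0.004 -0.013] w 53.6 t 66.9 f [ 0.5  0.4 -0.5] q [-0.23  0.54  1.62 -0.01  0.98 -0.16]
-> [602.  -90.   40.   -3.4] 3 rows
   -0.8,0,-0.14,-0.01, -0.8,0.01,-0.14,0, -0.81,0,-0.14,-0.01
```

View pics/w15.png

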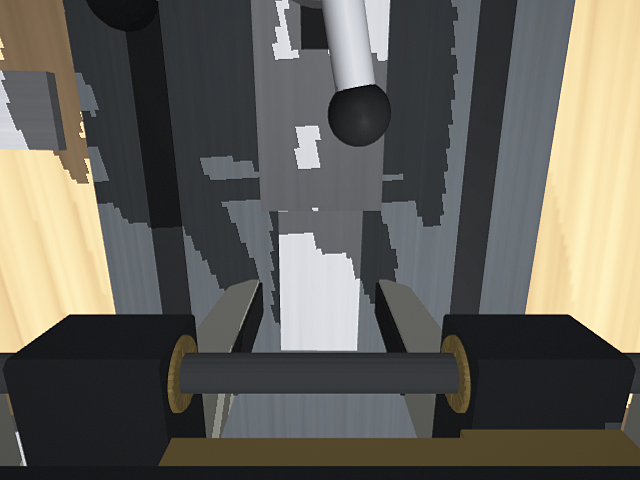

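Request:
jog_arm:
  rows: [0,0,-0.5,0,0,0,-0.9,0,0,0,-1,0,-0.3,0,-1,0,-0.6,0,-1,0]

```text
time_s: 67.32
position: [0.5977, -0.0493, 0.1346]
orientation: [[0.06, 0.998, -0.013], [0.998, -0.06, -0.008], [-0.009, -0.013, -1.0]]
contact_force: [0.3, 0.0, 0.5]
width: 0.0538
```

Request:
jog_arm:
  rows: [-0.7,0,-0.7,0,-0.3,0,-0.5,0]
  claw: 1

```text
time_s: 67.48
position: [0.5975, -0.0759, 0.1691]
orientation: [[0.06, 0.998, -0.009], [0.998, -0.06, -0.01], [-0.01, -0.009, -1.0]]
contact_force: [-0.2, 0.2, -0.0]
width: 0.0452
```

```bash
cat > nut.py <<'E'
import sys
from p import *
for i in range(int(sys.argv[2]) if len(sys.argv)>2 else 1): cams.read_camera('wrist')
C0=np.array([607.9+.0535*85,16+85*.9986])  # stud guess
def spokes(W,cen,tag):
    z=W[...,2]*1000
    m=(z>78)&(z<115)&(np.hypot(W[...,0]*1000-cen[0],W[...,1]*1000-cen[1])<75)
    P=W[m]*1000
    r=np.hypot(P[:,0]-cen[0],P[:,1]-cen[1]);a=np.degrees(np.arctan2(P[:,1]-cen[1],P[:,0]-cen[0]))
    k=r>40; 
    h=np.histogram(a[k]%360,bins=120,range=(0,360))[0]
    # 5-fold phase
    ph=np.degrees(np.angle(np.mean(np.exp(5j*np.radians(a[k])))))/5
    hub=P[r<20]
    print(tag,'n',len(P),'phase mod72 %.1f'%(ph%72),'zmed %.1f'%np.median(P[:,2]),'hub z',np.round(np.median(hub[:,2]),1) if len(hub) else None,'centroid r<20',np.round(hub.mean(0)[:2],1) if len(hub) else None)
    print('   occupied',[int(i*3) for i in range(120) if h[i]>max(3,h.max()*.25)])
    # ball ends
    b=(r>52)
    return P
f,rz,K,C,s=grab('wrist');save(sys.argv[1],f);spokes(cloud(rz,K,C),C0,'wrist')
f,rz,K,C,s=grab('top');save(sys.argv[1]+'t',f[160:320,195:515].repeat(2,0).repeat(2,1));spokes(cloud(rz,K,C),C0,'top')
print('C0',C0);plan()
E
python3 nut.py n1
```

```text
wrist n 1119 phase mod72 60.7 zmed 97.9 hub z None centroid r<20 None
   occupied [270, 273, 276, 279, 282]
top n 462 phase mod72 61.3 zmed 97.5 hub z 101.4 centroid r<20 [610.5  99.9]
   occupied [54, 57, 60, 63, 66, 126, 129, 132, 135, 138, 198, 201, 204, 207, 210, 270, 273, 276, 279, 342, 345, 348, 351]
C0 [612.4475 100.881 ]
at [597.7 -74.7 168. ] yaw -3.5 tilt [-0.009 -0.009] w 33.6 t 67.6 f [-0.7  0.6 -0.3] q [-0.3   0.39  1.47 -0.01  1.28 -0.24]
```

View pics/n1.png

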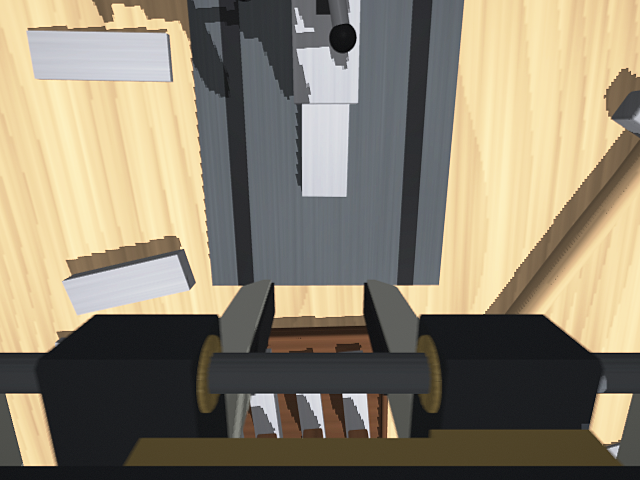

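```bash
python3 hold.py 0 "(646.5,70.5,150,-3.5),(646.5,70.5,110,-3.5)"
```

```text
at [597.7 -74.7 168. ] yaw -3.5 tilt [-0.009 -0.009] w 33.6 t 67.6 f [-0.7  0.6 -0.3] q [-0.3   0.39  1.47 -0.01  1.28 -0.24]
-> [646.5  70.5 150.   -3.5] 6 rows
   0.99,0.27,0.11,0, 0.99,0.27,0.11,0, 0.99,0.27,0.11,0, 0.98,0.26,0.11,0, 0.99,0.27,0.11,0
   0.98,0.26,0.1,0
-> [646.5  70.5 110.   -3.5] 2 rows
   0.01,0.01,0.8,0, 0.01,0,0.8,0
```

Request:
jog_arm:
  rows: [0.9,0.25,0.1,0,0.9,0.25,0.1,0,0.9,0.25,0.1,0,0.9,0.25,0.1,0,0.9,0.25,0.1,0]

```text
time_s: 68.05
position: [0.6321, 0.0373, 0.1461]
orientation: [[0.069, 0.997, -0.02], [0.998, -0.069, -0.007], [-0.009, -0.019, -1.0]]
contact_force: [-0.1, -0.1, 0.2]
width: 0.0017
```

Request:
jog_arm:
  rows: [0.7,0.3,0.2,0,0.4,0.2,0.3,0,0,0,0.3,0]

```text
time_s: 68.3
position: [0.6443, 0.0721, 0.1195]
orientation: [[0.063, 0.998, -0.027], [0.998, -0.063, -0.005], [-0.006, -0.026, -1.0]]
contact_force: [-0.4, 0.1, 1.1]
width: 0.0002
```

```bash
python3 nut.py n2 2; python3 hold.py 0 "(646.5,70.5,112,-3.5)"
```

```text
wrist n 12002 phase mod72 60.5 zmed 98.3 hub z 103.1 centroid r<20 [614.  102.8]
   occupied [54, 57, 60, 63, 66, 123, 126, 129, 132, 135, 198, 201, 204, 207, 210, 342, 345, 348, 351, 354]
top n 0 phase mod72 nan zmed nan hub z None centroid r<20 None
   occupied []
C0 [612.4475 100.881 ]
at [643.8  68.6 120.8] yaw -3.8 tilt [-0.027 -0.006] w 0.6 t 68.5 f [-0.4  0.1  0.2] q [-0.06  0.52  1.39 -0.01  1.26  0.01]
at [643.8  68.6 120.8] yaw -3.8 tilt [-0.027 -0.006] w 0.6 t 68.5 f [-0.4  0.1  0.2] q [-0.06  0.52  1.39 -0.01  1.26  0.01]
-> [646.5  70.5 112.   -3.5] 1 rows
   0.09,0.11,0.35,-0.08
  return _methods._mean(a, axis=axis, dtype=dtype,
  ret = ret.dtype.type(ret / rcount)
```

View pics/n2.png

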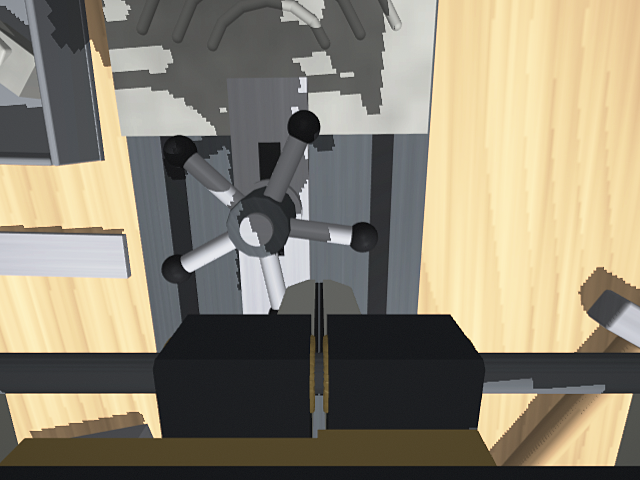

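Request:
jog_arm:
  rows: [0.05,0.12,0.6,0,0.05,0,0.7,0,0,0,0.6,0]

```text
time_s: 68.75
position: [0.6495, 0.0664, 0.0782]
orientation: [[0.07, 0.997, -0.015], [0.997, -0.071, -0.007], [-0.008, -0.015, -1.0]]
contact_force: [0.4, 0.2, 0.3]
width: 0.0003
```

```bash
python3 hold.py 2 "(647.5,71,68,-3.5)"
```

```text
at [647.4  66.3  75.9] yaw -4.1 tilt [-0.021 -0.007] w 0.3 t 68.8 f [ 0.7 -0.6 -0.9] q [-0.06  0.56  1.43 -0.01  1.17  0.01]
-> [647.5  71.   68.   -3.5] 1 rows
   0.19,0,0.32,-0.14
```

```bash
cat > arc.py <<'E'
import sys
from p import *
n=int(sys.argv[1]); step=float(sys.argv[2]); r=float(sys.argv[3]); z=float(sys.argv[4])
c=np.array([612.5,101.])
for i in range(int(sys.argv[5]) if len(sys.argv)>5 else 0): cams.read_camera('wrist')
p,R,s=cur()
d=p[:2]-c; phi=np.degrees(np.arctan2(d[1],d[0]))
print('phi %.1f r %.1f z %.1f'%(phi,np.hypot(*d),p[2]),'tilt',np.round(R[:2,2],3),'f',np.round(s['contact_force'],1),'torq(cw) %.2f'%(-(d[0]*s['contact_force'][1]-d[1]*s['contact_force'][0])/1000),'t %.1f'%s['time_s'])
q=p.copy();out=[]
for i in range(1,n+1):
    a=np.radians(phi-step*i)
    t=np.array([*(c+r*np.array([np.cos(a),np.sin(a)])),z])
    l=R.T@(t-q); 
    l[2]=np.clip(l[2],-5,5)
    rr=np.round(l/25,2); out.append(rr); q=q+R@(rr*25)
print(', '.join('%g,%g,%g,0'%tuple(x) for x in out))
E
python3 arc.py 5 10 44 68
```

```text
phi -44.9 r 49.2 z 75.9 tilt [-0.021 -0.007] f [ 0.7 -0.6 -0.9] torq(cw) -0.01 t 68.8
-0.07,-0.37,0.2,0, -0.18,-0.26,0.13,0, -0.12,-0.27,0.01,0, -0.08,-0.3,0.01,0, -0.02,-0.31,0,0
```

Request:
jog_arm:
  rows: [-0.05,-0.35,0.2,0,-0.18,-0.27,0.15,0,-0.12,-0.27,0,0,-0.08,-0.3,0,0]

```text
time_s: 69.18
position: [0.6259, 0.0596, 0.0741]
orientation: [[0.077, 0.997, 0.002], [0.997, -0.077, 0.002], [0.002, 0.002, -1.0]]
contact_force: [7.7, 0.7, -5.5]
width: 0.0003
```

```bash
python3 arc.py 5 10 44 68
```

```text
phi -72.0 r 43.5 z 74.1 tilt [0.002 0.002] f [ 7.7  0.7 -5.5] torq(cw) -0.33 t 69.2
-0.11,-0.29,0.2,0, -0.04,-0.3,0.04,0, 0.01,-0.31,0,0, 0.07,-0.3,0,0, 0.12,-0.28,0,0
```

Request:
jog_arm:
  rows: [-0.1,-0.35,0.15,0,-0.04,-0.35,0.1,0,0.02,-0.35,0.05,0,0.08,-0.35,0.05,0,0.15,-0.32,0.05,0]

```text
time_s: 69.6
position: [0.6018, 0.0601, 0.0763]
orientation: [[0.085, 0.995, 0.049], [0.996, -0.085, -0.0], [0.004, 0.048, -0.999]]
contact_force: [6.3, -3.1, -4.3]
width: 0.0002
```

```bash
python3 arc.py 5 11 44 68
```

```text
phi -104.7 r 42.3 z 76.3 tilt [ 0.049 -0.   ] f [ 6.3 -3.1 -4.3] torq(cw) -0.29 t 69.6
0.02,-0.35,0.2,0, 0.15,-0.3,0.1,0, 0.21,-0.27,-0.01,0, 0.25,-0.23,-0.01,0, 0.29,-0.17,-0.01,0
```

Request:
jog_arm:
  rows: [0.05,-0.38,0.2,0,0.15,-0.35,0.15,0,0.22,-0.32,0.1,0,0.27,-0.28,0.1,0,0.32,-0.2,0.05,0]

```text
time_s: 70.02
position: [0.5848, 0.0778, 0.0741]
orientation: [[0.092, 0.991, 0.094], [0.996, -0.091, -0.012], [-0.003, 0.095, -0.995]]
contact_force: [2.7, -6.0, -5.6]
width: 0.0004
```

```bash
python3 arc.py 5 11 44 68
```

```text
phi -140.1 r 36.2 z 74.1 tilt [ 0.094 -0.012] f [ 2.7 -6.  -5.6] torq(cw) -0.23 t 70.0
0.04,-0.46,0.2,0, 0.29,-0.16,-0.01,0, 0.33,-0.1,-0.02,0, 0.33,-0.04,-0,0, 0.34,0.03,0,0
```

Request:
jog_arm:
  rows: [0.05,-0.45,0.15,0,0.3,-0.25,0.05,0,0.37,-0.13,0.03,0,0.37,-0.05,0.03,0,0.38,0.02,0.03,0]

```text
time_s: 70.43
position: [0.5744, 0.1033, 0.073]
orientation: [[0.097, 0.989, 0.113], [0.995, -0.094, -0.029], [-0.018, 0.115, -0.993]]
contact_force: [0.9, -15.4, -4.8]
width: 0.0002
```

```bash
python3 arc.py 5 11 44 68
```

```text
phi 176.6 r 38.2 z 73.0 tilt [ 0.113 -0.029] f [  0.9 -15.4  -4.8] torq(cw) -0.59 t 70.4
0.33,-0.23,0.17,0, 0.33,0.08,0,0, 0.3,0.15,0.01,0, 0.27,0.19,0.02,0, 0.23,0.25,0.03,0
```

Request:
jog_arm:
  rows: [0.38,-0.2,0.12,0,0.4,0,0.05,0,0.36,0.1,0.03,0,0.34,0.17,0.03,0,0.32,0.2,0.03,0]

```text
time_s: 70.85
position: [0.5799, 0.1324, 0.0697]
orientation: [[0.102, 0.99, 0.099], [0.994, -0.097, -0.052], [-0.042, 0.103, -0.994]]
contact_force: [-26.8, -34.8, 22.0]
width: 0.0004
```

```bash
python3 arc.py 5 11 44 68
```

```text
phi 136.1 r 45.2 z 69.7 tilt [ 0.099 -0.052] f [-26.8 -34.8  22. ] torq(cw) -1.98 t 70.8
0.22,0.26,0.09,0, 0.19,0.28,0.02,0, 0.14,0.3,0.02,0, 0.08,0.33,0.03,0, 0.02,0.34,0.04,0
```

Request:
jog_arm:
  rows: [-0.4,-0.2,0,0,-0.1,0,-0.3,0,0,0,-0.8,0,0,0,-1,0,0,0,-0.8,0]

```text
time_s: 71.27
position: [0.5625, 0.1212, 0.1437]
orientation: [[0.106, 0.99, 0.088], [0.993, -0.102, -0.054], [-0.044, 0.093, -0.995]]
contact_force: [1.3, -0.1, 0.3]
width: 0.0001
```

Request:
jog_arm:
  rows: [-0.9,-0.2,-0.5,0,-1,-0.3,0,0,-1,-0.3,0,0,-1,-0.3,0,0,-0.6,-0.3,0,0]

```text
time_s: 71.68
position: [0.5214, 0.0143, 0.1724]
orientation: [[0.103, 0.988, 0.114], [0.994, -0.098, -0.05], [-0.038, 0.119, -0.992]]
contact_force: [0.0, -0.1, 0.1]
width: 0.0007
```

```bash
python3 nut.py n3 2
```

```text
wrist n 9461 phase mod72 41.2 zmed 98.1 hub z 102.8 centroid r<20 [609.4 101.1]
   occupied [33, 36, 39, 42, 45, 48, 108, 111, 114, 117, 120, 177, 180, 183, 186, 189, 249, 252, 255, 258, 321, 324, 327, 330, 333]
top n 110 phase mod72 41.2 zmed 97.0 hub z None centroid r<20 None
   occupied [33, 36, 39, 42, 45, 105, 108, 111, 114, 117]
C0 [612.4475 100.881 ]
at [521.7  15.9 171.6] yaw -5.7 tilt [ 0.113 -0.049] w 0.3 t 71.9 f [ 1.  -0.3 -0.3] q [-0.16  0.18  1.77 -0.03  1.08 -0.05]
```

View pics/n3.png

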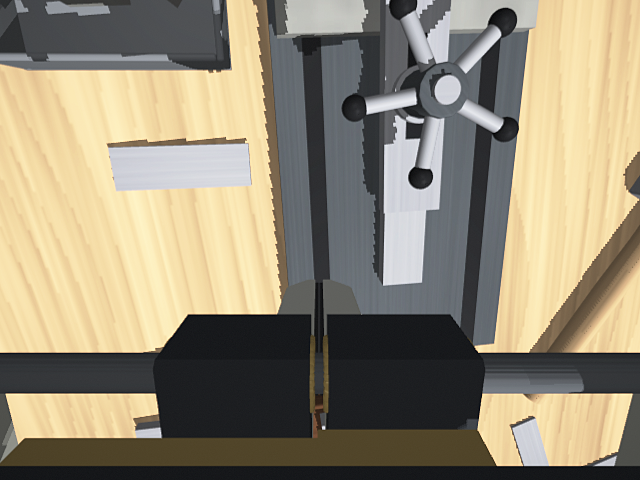

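```bash
cat > fin.py <<'E'
import sys
from off import *
f,rz,K,C,s=grab('wrist');W=cloud(rz,K,C)
show('pack',blobs(W,.034,.045,(.5,.7,-.12,.03),300))
show('strap',blobs(W,.048,.062,(.5,.7,0.0,.15),300))
f,rz,K,C,s=grab('top');save(sys.argv[1],f[160:320,195:515].repeat(2,0).repeat(2,1));W=cloud(rz,K,C)
show('pack top',blobs(W,.034,.045,(.58,.64,-.12,.012),30))
show('bed',blobs(W,.042,.056,(.48,.72,-.15,.012),40))
show('tray',blobs(W,.015,.043,(.36,.48,.155,.335),40))
show('handles',blobs(W,.055,.075,(.45,.68,-.36,-.18),20))
show('peb',blobs(W,.004,.5,(.33,.51,-.45,-.25),100))
f,rz,K,C,s=grab('side');save(sys.argv[1]+'s',cv2.resize(f[150:450,140:460],None,fx=2,fy=2))
plan()
E
python3 fin.py f1
```

```text
pack
  c 604.8 -20.1  wh 65.5 35.8  ang 86.5  z 40.0 n 3008
strap
  c 626.1 135.1  wh 29.8 22.6  ang 89.8  z 54.8 n 1037
  c 602.1 126.7  wh 46.2 22.7  ang 87.1  z 54.7 n 1613
  c 609.8 53.7  wh 76.3 46.1  ang 86.8  z 54.1 n 4321
pack top
bed
tray
  c 443.7 290.2  wh 41.7 29.1  ang -49.9  z 27.5 n 170
  c 423.6 202.9  wh 91.3 44.7  ang -4.4  z 27.5 n 335
  c 401.5 256.3  wh 41.8 30.6  ang -17.4  z 27.4 n 173
handles
  c 624.4 -307.7  wh 22.8 20.2  ang -85.1  z 65.1 n 67
  c 578.1 -308.4  wh 23.5 19.8  ang -85.6  z 65.4 n 70
  c 533.2 -300.6  wh 23.2 21.9  ang -87.6  z 64.8 n 72
  c 491.9 -308.5  wh 22.5 20.5  ang -88.3  z 65.7 n 69
peb
  c 481.8 -294.7  wh 89.8 54.4  ang 88.3  z 17.3 n 543
  c 470.0 -401.4  wh 55.0 54.7  ang -30.4  z 29.6 n 314
  c 395.1 -286.9  wh 40.8 39.9  ang 39.8  z 21.4 n 186
  c 372.5 -372.5  wh 89.5 23.6  ang 17.9  z 14.5 n 246
at [521.6  16.8 170.6] yaw -5.6 tilt [ 0.111 -0.049] w 0.2 t 72.0 f [ 0.4 -0.2  0.7] q [-0.16  0.18  1.77 -0.03  1.08 -0.05]
```

View pics/f1s.png

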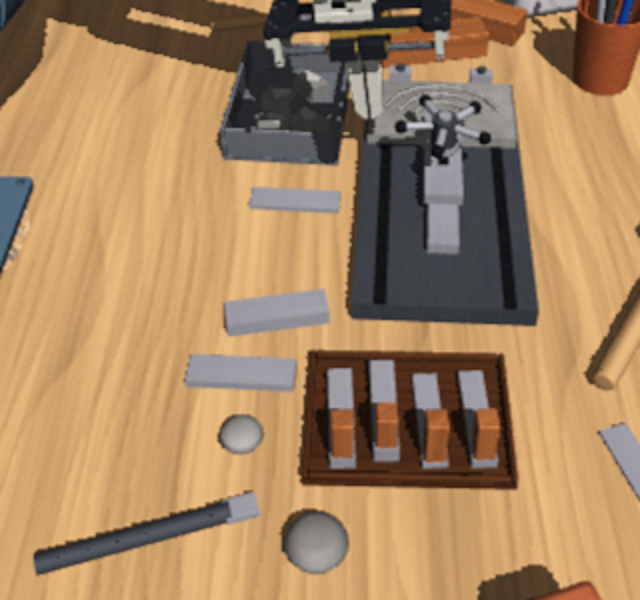

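```bash
python3 - <<'E'
from p import *
for i in range(3): cams.read_camera('wrist')
plan(); print(ctrl.hand_in())
E
```

```text
at [521.3  16.7 170.2] yaw -5.5 tilt [ 0.11  -0.049] w 0.4 t 72.2 f [ 0.6 -0.8 -0.1] q [-0.16  0.18  1.77 -0.03  1.08 -0.05]
the job is handed in; nothing more can be done
None
```

I finished the task and handed it in at about 72 s; `ctrl.hand_in()` gave no verdict. I moved the four offcuts into the rubble tray. I then tried the leaves in order: 6, 10 and 14 mm went in, and 18 mm stopped at the heel with 20–33 N on it. I slid the 14 mm packing under the heel and pushed the star nut to its stop.

**Last checks, all agreeing:**
- **Nut:** the spoke angles correspond to about 3.0 rad.
- **Packing:** it lies flat, about 41 mm deep, about 1 mm off the heel's middle and within 1° of square. I did not measure the strap's lift directly.
- **Leaves and offcuts:** all four leaves stand in their tray. The four offcuts are in the rubble tray; two lie touching and show as one blob of double size. The bed is clear.
- **Bystanders:** the pebbles and chisel look unmoved in the last pictures. I did not re-check the brush, but the arm never went near it.
- **Robot:** it was clear of everything and at rest.

**Went wrong on the way:**
- My first grasp on one offcut missed, and I repeated it.
- The tool tilted by up to about 0.22 rad during long moves. I straightened it by pressing the closed fingertips against the fixed rubble tray, bed and gauge tray. The highest force read was about 47 N, from fingertip contact.
- The 14 mm leaf needed up to about 23 N near the end because it was slightly pitched, but it still went in about 24 mm.

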